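Make ready the hot-stamping pallet

ROBOT

A 7-joint arm with a two-finger parallel gripper is mounted at the origin on the work surface. World frame = base frame: x ahead of the robot, y to its left, z up, the work surface at z = 0. Lengths are in m, angles in degrees, forces in N, time in s.
With the tool pointing down it reaches from about 0.4 to 0.85 m from the base axis. Payload 4.5 kg.
Tool frame: the origin (TCP) lies at the very end of the fingers, on their centre line; the grasp point (between the pads) lies manip.tcp_to_grasp behind it (manip.tcp_to_grasp is the distance from the TCP to the grasp point, in m); z points along the fingers, y is the direction in which the jaws open and shut (so a half turn about z gives the same grasp; the last joint's range is limited). The gripper opens to 88 mm and grips with 3 to 60 N. Pads are 18 mm wide; open, the fingers measure 123 mm over their backs; the gripper's body (75 mm by 187 mm) begins 45 mm behind the grasp point.
Start: joints at [69.374, 39.483, -11.15, 89.685, 9.013, 51.709, -12.324], TCP at [0.24, -0.577, 0.239] pointing down, gripper open.
Joint ranges: [-172.22, 172.22], [-26.19, 119.32], [-84.43, 86.54], [7.71, 146.69], [-57.33, 237.33], [2.42, 119.75], [-152.13, 152.13]. Speed limits (degrees/s): [147.25, 147.25, 180, 180, 180, 180, 180].

INTERFACE

Orientations are given as a 3x3 rotation matrix whose columns are the frame's x, y, z axes.
In Python, from plant import manip, get_image, spot_in gives the robot as it stands.
- The arm moves only by the tool arm_command, never from a script. Its argument "steps" is a list of rows, each a list of 3 entries, a list of its own where there are three numbers: the shift along the tool's x, y, z in cm, then the turn, a rotation vector about the tool's x, y, z in degrees, then the closure, from -1 (fully open) to 1 (shut). A call has 1 to 20 rows; each row shifts and turns the commanded pose from where the row before left it, along the tool's axes as they then stand; what a row does not reach is not made up. A row lasts 1/10 s, in which the tool goes at most 50 mm and 8.59 degrees, less where a joint would pass 70% of its speed; a pose out of reach is approached as far as the arm can. A call with a gripper value outside its range is refused whole. The fingers move at their own pace and stop on an object; "newtons" is the grip in N (left out, the last holds). Time passes only in rows, so rows that do not move let the fingers close. It gives the time, the measured TCP pose, the force and the opening at its end, in the units of the state.
- manip.state(): the state, without advancing time (a new reading comes with each control period).
- get_image(name): name is "scene" or "top" or "wrist"; returns a dict with "image" (384x512x3 uint8, blue, green, red), "z_map" (384x512 float32, m along the optical axis (not along the pixel's ray), 0 where there is no reading), "fx", "fy", "cx", "cy" (pixels), "k1" (the pictures are not rectified: a ray, as slopes to the right and down, at radius r is drawn at 1 + k1 r^2 times it, then the intrinsics apply), "world_to_cam" (4x4, takes a point from world to camera coordinates). Camera axes: x right, y down, z forward; pixel columns grow to the right and rows downward; lengths in m; the calibration is good to about 2 mm. A picture is of the moment at which its call begins.
- manip.job_done(): hands the job in, once; it reports no verdict.
Trained networks look in a picture, given as the dict that the camera call returned (one of the last four; its "shot" number tells which), for a name from the list of things; names that differ only in an ending like _2 or _b are one class to them, and where a whole thing is asked for, a point or a joint stands for the part that bears it (a point fixed in the world has none). Each returns a list of dicts, best first, with "score" (0 to 1); they miss things now and then, are a little off and sometimes report something else, mostly with a low value. They report only what shows in the picture. A call takes as long as a camera call. They do not tell look-alikes from the thing itself.
- spot_in(picture, thing): "xyz" ([x, y, z] in m, in world coordinates, good to about 4 mm: the middle of the surface that is visible of it).
The state is a dict: "clock": time; "q": joint angles; "qd": joint speeds; "effort": joint torques, N m; "eef_pos": TCP position; "orientation": TCP orientation; "contact_force": force on the tool from outside, world axes, zero at the start; "ft_torque": the same for the moment, N m; "finger_gap": finger opening in m.
Only numpy, scipy, OpenCV 4.12 (cv2) and the standard library are available. Lean on these libraries where they do the work, as an engineer would, in place of code of your own. Each camera call takes 0.05 s, during which the arm holds its last target.

TASK

First lay the orange stop rail on the pallet, centred and flush along the blue back stop. Then load every brass die that is there, each flat on a station of its own, square to the rail with its hole over the pallet hole and at the end away from the rail, and push a pin fully home through each; spare pins stay upright in the rack. When all are pinned, press the green button fully in, never the red one, and leave the bottle, wrench and knife alone.

Things in the scene. Friction and masses are not known exactly. Their poses are not given: they have to be found in the camera images.
- pallet: Fixed pallet 150 (x) x 320 (y) mm, blue base, aluminium deck with flat top 38 mm above the bench. Origin: centre of the underside; x to its back, away from the robot. Blue back stop strip, 10 mm above the deck, all along the back edge, front face at x = 61 mm. Station holes at x = -17, y = -95, 0, 95 mm; black die outlines, hole end to robot, 4 mm from die to rail; 3 mm high ribs midway.
- hole0 (a point): Centre of the mouth of the pallet's station hole 0 (13 mm diameter, 30 mm deep), at deck height; axes as the pallet's.
- hole1 (a point): Centre of the mouth of the pallet's station hole 1 (13 mm diameter, 30 mm deep), at deck height; axes as the pallet's.
- hole2 (a point): Centre of the mouth of the pallet's station hole 2 (13 mm diameter, 30 mm deep), at deck height; axes as the pallet's.
- rail: Orange straight stop rail, solid bar 20 (x) x 250 (y) x 34 (z) mm, 0.45 kg, the same both ways round. Origin: centre of its underside; y along its length. Starts lying on the bench between robot and pallet. Flush against the back stop, its origin is at pallet x = +51 mm; its top 24 mm then stands above the stop.
- die0: Brass stamping die, plate 64 x 44 x 8 mm, about 170 g, a round motif on its face, with one 13 mm hole through it on its middle line, 22 mm from the centre towards its -x end. Origin: centre of the underside; x along the 64 mm length, away from the hole; y along the 44 mm width. Face up on the bench to the robot's left. May be absent.
- die0_eye (a point): Centre of the hole of die 0, at its top face. Absent with the die.
- die1: Brass stamping die, plate 64 x 44 x 8 mm, about 170 g, three bars on its face, with one 13 mm hole through it on its middle line, 22 mm from the centre towards its -x end. Origin: centre of the underside; x along the 64 mm length, away from the hole; y along the 44 mm width. Face up on the bench to the robot's left. May be absent.
- die1_eye (a point): Centre of the hole of die 1, at its top face. Absent with the die.
- die2: Brass stamping die, plate 64 x 44 x 8 mm, about 170 g, a diamond on its face, with one 13 mm hole through it on its middle line, 22 mm from the centre towards its -x end. Origin: centre of the underside; x along the 64 mm length, away from the hole; y along the 44 mm width. Face up on the bench to the robot's left. May be absent.
- die2_eye (a point): Centre of the hole of die 2, at its top face. Absent with the die.
- rack: Fixed blue pin rack 145 (x) x 50 (y) x 40 mm high with three 13 mm holes 36 mm deep at x = -48, 0, +48 mm on its middle line. Origin: centre of its underside.
- pin0: Steel pin, red grip: shank 10 mm diameter, 32 mm long, its last 7 mm tapering to a 5 mm tip; grip 20 mm diameter, 30 mm tall; 50 g. Origin: centre of the tip, z up to the grip. Starts upright in the rack, hanging by the shoulder under its grip, tip 8 mm above the bench; fully home through a die its shoulder rests on the die and its tip is 24 mm below the deck.
- pin1: Steel pin, red grip: shank 10 mm diameter, 32 mm long, its last 7 mm tapering to a 5 mm tip; grip 20 mm diameter, 30 mm tall; 50 g. Origin: centre of the tip, z up to the grip. Starts upright in the rack, hanging by the shoulder under its grip, tip 8 mm above the bench; fully home through a die its shoulder rests on the die and its tip is 24 mm below the deck.
- pin2: Steel pin, red grip: shank 10 mm diameter, 32 mm long, its last 7 mm tapering to a 5 mm tip; grip 20 mm diameter, 30 mm tall; 50 g. Origin: centre of the tip, z up to the grip. Starts upright in the rack, hanging by the shoulder under its grip, tip 8 mm above the bench; fully home through a die its shoulder rests on the die and its tip is 24 mm below the deck.
- green (a joint): Travel of the green push button (green: pallet ready), m: 0 out, 0.006 fully in; springs back; 5 N presses it fully in.
- green_top (a point): Centre of the top of the green button's 28 mm cap, which is pressed straight down; on a round grey base, 44 mm diameter and 12 mm high (cap top 22 mm above the bench), on the bench to the robot's right. Green and red may be swapped.
- red (a joint): Travel of the red push button (red: stop, not to be touched), m: 0 out, 0.006 fully in; springs back; 5 N presses it fully in.
- red_top (a point): Centre of the top of the red button's 28 mm cap, which is pressed straight down; on a round grey base, 44 mm diameter and 12 mm high (cap top 22 mm above the bench), on the bench to the robot's right. Green and red may be swapped.
- bottle: Bystander: amber bottle, white cap, 52 mm diameter, 170 mm tall, left of and beyond the pallet. Origin: centre of the underside.
- wrench: Bystander: steel wrench lying beyond the pin rack. Origin: its underside.
- knife: Bystander: closed black utility knife, 22 x 140 x 14 mm, lying just beyond the pallet, its length along y. Origin: centre of the underside.
Not all that is in view belongs to the job. Leave any turquoise look-alike of the pin0 alone. There is more than one size of the rack; the job needs the largest.

How it is judged:
By the outcome, as a careful person would: the job done as asked, in the order asked, and still so for the second after the job is handed in, with the robot touching nothing.
Of die0, die1, die2 only 2 to 3 are there at a start; the rules pass over those that are not, and their reading is None.
At some moment in a run one of die0, die1, die2 may be knocked a few centimetres aside while the robot is not near it.
It also fails if it takes over 210 s, if anything falls off the work surface, if the arm or the gripper's body presses on something with over 40 N, if the wrist force passes 120 N, or if a joint passes its speed limit or range.

## Working session

There is one attempt and no reset: what is moved stays moved. The work goes in short steps, Python scripts to look and compute and a tool call to move; the robot and the scene stay as the last step left them, time stands still between calls to the robot, and variables do not carry over. Pictures are saved under pics/ and viewed, and the job is handed in when it is done.

Besides the shell and the picture viewer there is one more tool, called by a JSON object that holds its "name" and its "arguments", one argument or row to a line. arm_command: Moves the arm, as the interface text tells. Its arguments: {"type":"object","properties":{"steps":{"type":"array"},"newtons":{"type":"number"}},"required":["steps"]}

```bash
ls; mkdir -p pics; python3 - <<'E'
from plant import manip, get_image, spot_in
import cv2,json
print(manip.state()); print(manip.tcp_to_grasp)
for n in ["scene","top","wrist"]:
    p=get_image(n); cv2.imwrite(f"pics/{n}0.png",p["image"])
    print(n,p["fx"],p["fy"],p["cx"],p["cy"],p["k1"],p["world_to_cam"])
E
```

```text
pics
{'clock': 0.0, 'q': array([ 69.37471393,  39.53420842, -11.14464255,  89.74419159,
         9.01349841,  51.71051035, -12.32292654]), 'qd': array([ 0.083731  , -0.07243484,  0.08013835, -0.03766313, -0.01823528,
       -0.01993504,  0.04425816]), 'effort': array([ 1.07154698e-03, -5.27554107e+01, -1.26680017e+00, -1.53424788e+01,
       -5.27026446e-02,  6.54646850e-03,  1.68907191e-04]), 'eef_pos': array([ 0.23950462, -0.57660095,  0.23790196]), 'orientation': array([[ 9.23421799e-01,  3.83785688e-01, -8.52282705e-04],
       [ 3.83786605e-01, -9.23420319e-01,  1.66040214e-03],
       [-1.49776589e-04, -1.86034622e-03, -9.99998258e-01]]), 'contact_force': array([-0.05294704, -1.04245403,  1.20208691]), 'ft_torque': array([ 0.01248971, -0.0170509 , -0.00021047]), 'finger_gap': 0.08770431335298078}
0.0187
scene 375.5792831980104 375.5792831980104 250.66561907603486 191.0681773489047 -0.023607643859122212 [[ 0.8437892   0.53617778  0.02309077 -0.47638505]
 [ 0.30253041 -0.43967635 -0.84567137 -0.10912455]
 [-0.44327773  0.72055402 -0.53320424  1.36202148]
 [ 0.          0.          0.          1.        ]]
top 383.7435412317283 383.7435412317283 255.25322874953147 193.5511616380263 -0.011237038574803595 [[-0.00771846 -0.99993026 -0.00893887  0.00802444]
 [-0.98463316  0.00915939 -0.17439507  0.55613644]
 [ 0.17446478  0.00745545 -0.98463519  1.16403416]
 [ 0.          0.          0.          1.        ]]
wrist 336.54200959453084 336.54200959453084 254.98968050686096 192.58301644020636 -0.06812909130395782 [[ 0.3833349  -0.92360766 -0.00180306 -0.62335726]
 [-0.8829839  -0.3670456   0.29260376 -0.04067313]
 [-0.27091288 -0.11057316 -0.95623208  0.39064078]
 [ 0.          0.          0.          1.        ]]
```

View pics/scene0.png

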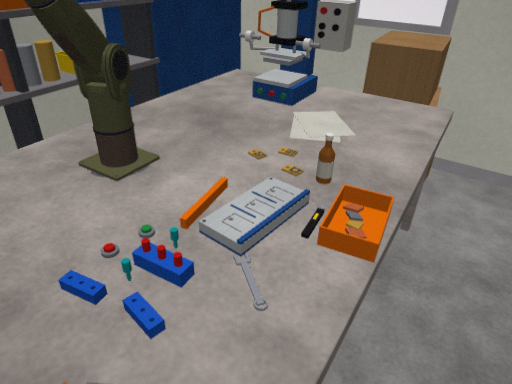

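View pics/top0.png

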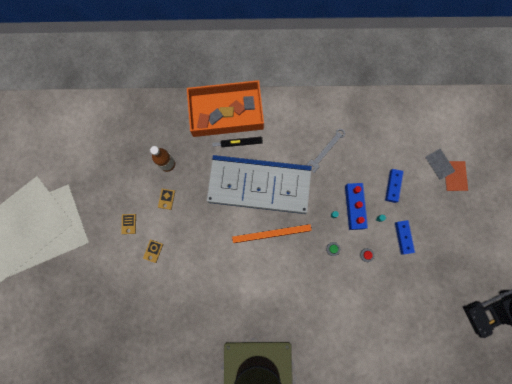

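View pics/wrist0.png

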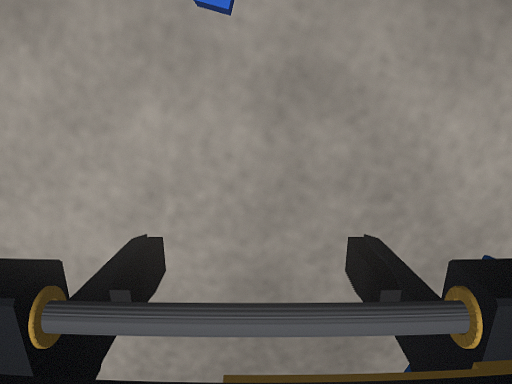

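```bash
cat > h.py <<'E'
from plant import manip, get_image, spot_in
import numpy as np, cv2
from scipy.spatial.transform import Rotation as R
def und(p,uv):
    uv=np.atleast_2d(np.asarray(uv,float))
    K=np.array([[p["fx"],0,p["cx"]],[0,p["fy"],p["cy"]],[0,0,1]])
    return cv2.undistortPointsIter(uv.reshape(-1,1,2),K,np.array([p["k1"],0,0,0,0.]),None,None,(3,50,1e-10)).reshape(-1,2)
def w2c(p,X):
    X=np.atleast_2d(X); T=p["world_to_cam"]
    c=X@T[:3,:3].T+T[:3,3]; s=c[:,:2]/c[:,2:]
    r2=(s**2).sum(1,keepdims=True); s=s*(1+p["k1"]*r2)
    return s*[p["fx"],p["fy"]]+[p["cx"],p["cy"]]
def onz(p,uv,z):
    s=und(p,uv); T=p["world_to_cam"]; Rm=T[:3,:3]; o=-Rm.T@T[:3,3]
    d=np.c_[s,np.ones(len(s))]@Rm
    return o+d*((z-o[2])/d[:,2])[:,None]
def ond(p,uv):
    uv=np.atleast_2d(np.asarray(uv,float)); s=und(p,uv); T=p["world_to_cam"]
    z=np.array([p["z_map"][int(round(v)),int(round(u))] for u,v in uv])
    return (np.c_[s,np.ones(len(s))]*z[:,None]-T[:3,3])@T[:3,:3]
def snap(name,tag=None,scale=1,crop=None):
    p=get_image(name)
    if tag: save(p,tag,scale,crop)
    return p
def save(p,tag,scale=1,crop=None):
    im=p["image"]
    if crop: im=im[crop[1]:crop[3],crop[0]:crop[2]]
    cv2.imwrite(f"pics/{tag}.png",cv2.resize(im,None,fx=scale,fy=scale,interpolation=cv2.INTER_CUBIC))
# goal: TCP pos, yaw of tool x axis (deg, world), tool down
def down(yaw):
    a=np.radians(yaw); x=np.array([np.cos(a),np.sin(a),0]); z=np.array([0,0,-1.]); return np.c_[x,np.cross(z,x),z]
def plan(wps,p0=None,R0=None):
    s=manip.state()
    p0=s["eef_pos"] if p0 is None else np.array(p0); R0=s["orientation"] if R0 is None else R0
    print("now",np.round(p0,4),"yaw",round(np.degrees(np.arctan2(R0[1,0],R0[0,0])),2),"t",s["clock"],"gap",s["finger_gap"],"F",np.round(s["contact_force"],1))
    for (x,y,z,yaw) in wps:
        G=down(yaw); d=R0.T@(np.array([x,y,z])-p0)*100; rv=R.from_matrix(R0.T@G).as_rotvec(degrees=True)
        n=max(np.linalg.norm(d)/5,np.linalg.norm(rv)/8.59)
        print("d cm",np.round(d,2),"rot",np.round(rv,2),"n>=",round(n,1), "per-row n=%d"%np.ceil(n), np.round(d/np.ceil(n),3), np.round(rv/np.ceil(n),2))
        p0=np.array([x,y,z]);R0=G
E
python3 - <<'E'
from h import *
p=get_image("top")
for n in ["pallet","rail","die0","die1","die2","rack","pin0","green","red","green_top","bottle","knife","wrench"]:
    print(n,[(np.round(r["xyz"],3),round(r["score"],2)) for r in spot_in(p,n)][:6])
hsv=cv2.cvtColor(p["image"],cv2.COLOR_BGR2HSV)
m=cv2.inRange(hsv,(5,180,120),(20,255,255)); n,l,st,c=cv2.connectedComponentsWithStats(m)
for i in range(1,n):
    if st[i,4]>100: print(st[i],c[i],onz(p,c[i],.034), cv2.minAreaRect(np.argwhere(l==i)[:,::-1].astype(np.float32)))
save(p,"top_a",3,(140,140,400,270))
E
```

```text
pallet [(array([ 0.591, -0.008,  0.042]), 0.56)]
rail [(array([ 0.438, -0.047,  0.035]), 0.69)]
die0 [(array([0.55 , 0.29 , 0.007]), 0.64), (array([0.468, 0.414, 0.008]), 0.52), (array([0.381, 0.327, 0.011]), 0.5)]
die1 [(array([0.55 , 0.29 , 0.007]), 0.64), (array([0.468, 0.414, 0.008]), 0.52), (array([0.381, 0.327, 0.011]), 0.5)]
die2 [(array([0.55 , 0.29 , 0.007]), 0.64), (array([0.468, 0.414, 0.008]), 0.52), (array([0.381, 0.327, 0.011]), 0.5)]
rack [(array([ 0.422, -0.467,  0.03 ]), 0.94), (array([ 0.586, -0.45 ,  0.025]), 0.69)]
pin0 [(array([ 0.487, -0.242,  0.062]), 0.49), (array([ 0.52 , -0.318,  0.07 ]), 0.44), (array([ 0.565, -0.312,  0.071]), 0.41)]
green [(array([ 0.585, -0.014,  0.037]), 0.28)]
red [(array([ 0.359, -0.35 ,  0.021]), 0.45)]
green_top [(array([ 0.387, -0.247,  0.027]), 0.52), (array([0.384, 0.331, 0.008]), 0.24)]
bottle [(array([0.66 , 0.289, 0.105]), 0.71)]
knife [(array([0.74 , 0.053, 0.012]), 0.81)]
wrench [(array([ 0.707, -0.23 ,  0.007]), 0.75), (array([ 0.513, -0.31 ,  0.042]), 0.16)]
[ 187   81   76   50 1979] [224.95755432 107.41536129] [[0.85170624 0.1022643  0.034     ]] ((224.23248291015625, 105.6505355834961), (43.42266845703125, 73.08765411376953), 83.82982635498047)
[233 225  78  18 463] [271.84449244 233.21598272] [[ 0.4317801  -0.04774433  0.034     ]] ((271.3824462890625, 233.2554168701172), (6.030553340911865, 78.2412338256836), 81.02737426757812)
```

View pics/top_a.png

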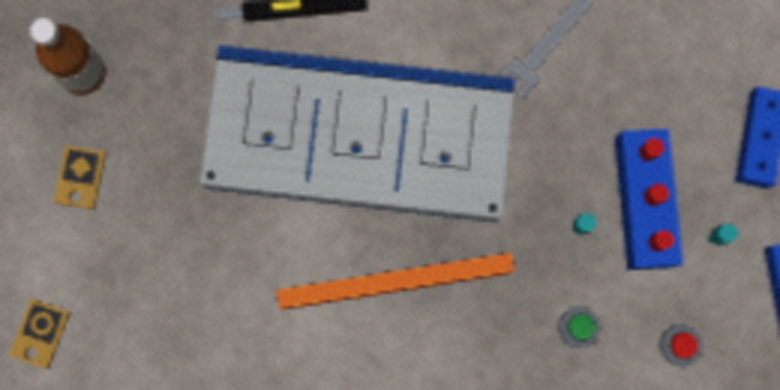

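```bash
python3 - <<'E'
from h import *
p=get_image("wrist");s=manip.state();T=p["world_to_cam"];o=-T[:3,:3].T@T[:3,3]
print("cam in tool",s["orientation"].T@(o-s["eef_pos"]), "\naxes in tool\n",s["orientation"].T@T[:3,:3].T)
t=get_image("top")
# rail ends
print(onz(t,[[233,239],[311,229]],.034))
for uv in [(211,155.5),(311,166.5),(207,204),(306.5,212.5)]: print(uv,onz(t,uv,.038),onz(t,uv,.048))
print("holes",onz(t,[[229,186],[258.7,189.3],[288.3,192.7]],.038))
print("pins",onz(t,[[357.5,189.5],[359,204.8],[360.5,220]],.07))
print("die holes",onz(t,[[163,206],[128.5,231],[151,258]],.008))
print("btn",onz(t,[[333.7,249],[367.5,255]],.022))
plan([(0.40,-0.05,0.33,0),(0.43,-0.047,0.3,8)])
E
```

```text
cam in tool [ 0.07521153 -0.00058743 -0.14632898] 
axes in tool
 [[-4.56146566e-04 -9.56278592e-01 -2.92456914e-01]
 [ 9.99999883e-01 -3.88215575e-04 -2.90313770e-04]
 [ 1.64084514e-04 -2.92457012e-01  9.56278657e-01]]
[[ 0.41470008  0.07432703  0.034     ]
 [ 0.44395118 -0.17107995  0.034     ]]
(211, 155.5) [[0.68508161 0.14627505 0.038     ]] [[0.68225627 0.14501367 0.048     ]]
(311, 166.5) [[ 0.64508396 -0.17718173  0.038     ]] [[ 0.6425905  -0.17575929  0.048     ]]
(207, 204) [[0.52581543 0.15701301 0.038     ]] [[0.52431157 0.15566252 0.048     ]]
(306.5, 212.5) [[ 0.49582303 -0.15803831  0.038     ]] [[ 0.49456803 -0.15677471  0.048     ]]
holes [[ 0.58346118  0.08727663  0.038     ]
 [ 0.57181079 -0.00774408  0.038     ]
 [ 0.55989286 -0.10201993  0.038     ]]
pins [[ 0.56227025 -0.31451691  0.07      ]
 [ 0.51424066 -0.31654392  0.07      ]
 [ 0.46718457 -0.31857108  0.07      ]]
die holes [[0.52502107 0.30463134 0.008     ]
 [0.44450265 0.41361849 0.008     ]
 [0.35801038 0.33734495 0.008     ]]
btn [[ 0.38139982 -0.24207016  0.022     ]
 [ 0.36181571 -0.34728634  0.022     ]]
now [ 0.2398 -0.5772  0.2388] yaw 22.56 t 0.95 gap 0.08829568569911544 F [0.2 0.3 0. ]
d cm [ 35.02 -42.54  -9.13] rot [ 1.000e-02 -0.000e+00  2.256e+01] n>= 11.2 per-row n=12 [ 2.918 -3.545 -0.761] [ 0.   -0.    1.88]
d cm [ 3.  -0.3  3. ] rot [ 0.  0. -8.] n>= 0.9 per-row n=1 [ 3.  -0.3  3. ] [ 0.  0. -8.]
```

```bash
cat >> h.py <<'E'
def plan(wps,slow=1.0):
    s=manip.state(); p0=s["eef_pos"]; R0=s["orientation"]
    print("now",np.round(p0,4),"yaw",round(np.degrees(np.arctan2(R0[1,0],R0[0,0])),2),"t",round(s["clock"],2),"gap",round(s["finger_gap"],4),"F",np.round(s["contact_force"],1))
    for w in wps:
        x,y,z,yaw=w[:4]
        G=down(yaw); d=R0.T@(np.array([x,y,z])-p0)*100; rv=R.from_matrix(R0.T@G).as_rotvec(degrees=True)
        n=int(np.ceil(max(np.linalg.norm(d)/4.5,np.linalg.norm(rv)/8.3,1))) if len(w)<5 else w[4]
        S=sum(R.from_rotvec(rv/n*i,degrees=True).as_matrix() for i in range(n))
        print("to",w,"rows",n,"shift",np.round(np.linalg.solve(S,d),3),"turn",np.round(rv/n,2))
        p0=np.array([x,y,z]);R0=G
E
python3 -c "
from h import *
plan([(0.42,-0.03,0.36,0)])"
```

```text
now [ 0.2398 -0.5772  0.2388] yaw 22.56 t 0.95 gap 0.0883 F [0.2 0.3 0. ]
to (0.42, -0.03, 0.36, 0) rows 14 shift [ 2.09  -3.575 -0.866] turn [ 0.   -0.    1.61]
```

{"name": "arm_command", "arguments": {
  "steps": [
    [[2.09,-3.575,-0.866],[0,0,1.61],-1],
    [[2.09,-3.575,-0.866],[0,0,1.61],-1],
    [[2.09,-3.575,-0.866],[0,0,1.61],-1],
    [[2.09,-3.575,-0.866],[0,0,1.61],-1],
    [[2.09,-3.575,-0.866],[0,0,1.61],-1],
    [[2.09,-3.575,-0.866],[0,0,1.61],-1],
    [[2.09,-3.575,-0.866],[0,0,1.61],-1],
    [[2.09,-3.575,-0.866],[0,0,1.61],-1],
    [[2.09,-3.575,-0.866],[0,0,1.61],-1],
    [[2.09,-3.575,-0.866],[0,0,1.61],-1],
    [[2.09,-3.575,-0.866],[0,0,1.61],-1],
    [[2.09,-3.575,-0.866],[0,0,1.61],-1],
    [[2.09,-3.575,-0.866],[0,0,1.61],-1],
    [[2.09,-3.575,-0.866],[0,0,1.61],-1],
    [[0,0,0],[0,0,0],-1],
    [[0,0,0],[0,0,0],-1],
    [[0,0,0],[0,0,0],-1]
  ]
}}

```text
clock: 2.65
eef_pos: [0.4191, -0.0311, 0.3597]
orientation: [[1.0, -0.001, -0.001], [-0.001, -1.0, -0.001], [-0.001, 0.001, -1.0]]
contact_force: [0.8, 0.4, -0.5]
finger_gap: 0.088
```

```bash
python3 -c "
from h import *
p=snap('wrist','w1',1.5); np.save('w1.npy',p,allow_pickle=True)
plan([(0.42,-0.03,0.36,0)])"
```

```text
now [ 0.4191 -0.0314  0.3597] yaw -0.11 t 2.7 gap 0.0878 F [-0.1  0.1  0. ]
to (0.42, -0.03, 0.36, 0) rows 1 shift [ 0.094 -0.135 -0.032] turn [ 0.04  0.06 -0.11]
```

View pics/w1.png

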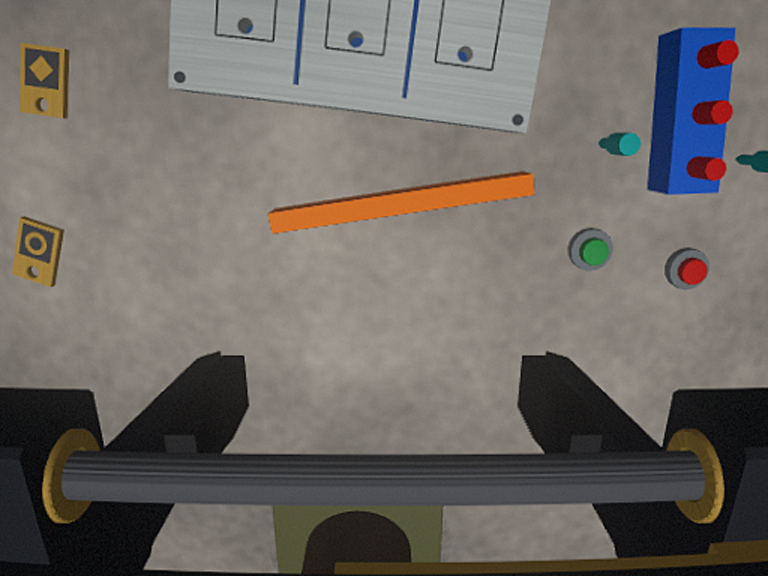

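```bash
cat >> h.py <<'E'
def cloud(p,mask):
    vv,uu=np.nonzero(mask); z=p["z_map"][vv,uu]; ok=z>0
    s=und(p,np.c_[uu,vv][ok]); T=p["world_to_cam"]
    return (np.c_[s,np.ones(len(s))]*z[ok][:,None]-T[:3,3])@T[:3,:3], np.c_[uu,vv][ok]
E
python3 - <<'E'
from h import *
p=np.load('w1.npy',allow_pickle=True).item()
hsv=cv2.cvtColor(p["image"],cv2.COLOR_BGR2HSV)
m=cv2.inRange(hsv,(5,180,60),(20,255,255)); n,l,st,c=cv2.connectedComponentsWithStats(m)
i=1+np.argmax(st[1:,4]); X,uv=cloud(p,l==i); print(st[i],np.percentile(X[:,2],[5,50,95]))
t=X[:,2]>.030; print(t.sum(), cv2.minAreaRect((X[t,:2]*1000).astype(np.float32)))
# refined by projecting all mask pixels on z=.034 for top pixels
Y=onz(p,uv[t],.034); print(cv2.minAreaRect((Y[:,:2]*1000).astype(np.float32)))
print("holes",onz(p,np.array([[245,24.5],[355.5,38],[464.5,53]])/1.5,.038))
print("ped screws",onz(p,np.array([[179.5,76.5],[517.5,119.5]])/1.5,.038), "corners",onz(p,np.array([[168.5,88],[527.5,131]])/1.5,.038))
print("depth near", ond(p,np.array([[200,50],[350,70],[500,100]])/1.5))
print("pins",onz(p,np.array([[726,50],[720,110],[714,166]])/1.5,.07))
print("diehole",onz(p,np.array([[42,104],[34,271]])/1.5,.008),"btn",onz(p,np.array([[595,251],[693,271]])/1.5,.022))
E
```

```text
[ 179  115  177   40 2552] [0.03246924 0.03421746 0.03569922]
2472 ((433.4336853027344, -47.25231170654297), (20.0117130279541, 248.4499969482422), 8.494390487670898)
((433.48309326171875, -47.11566925048828), (19.971576690673828, 248.43809509277344), 8.513141632080078)
holes [[ 0.58682078  0.08621211  0.038     ]
 [ 0.57480323 -0.00806483  0.038     ]
 [ 0.56289797 -0.10172037  0.038     ]]
ped screws [[ 0.545784    0.1470133   0.038     ]
 [ 0.50796826 -0.15112513  0.038     ]] corners [[ 0.53641235  0.15786368  0.038     ]
 [ 0.49816295 -0.16080841  0.038     ]]
depth near [[ 0.56716411  0.12688595  0.0379401 ]
 [ 0.54893027 -0.00292232  0.03758401]
 [ 0.52433436 -0.13442442  0.03844337]]
pins [[ 0.56645409 -0.31505603  0.07      ]
 [ 0.51847718 -0.31707855  0.07      ]
 [ 0.47170275 -0.31935186  0.07      ]]
diehole [[0.52859178 0.29757396 0.008     ]
 [0.36175428 0.33747034 0.008     ]] btn [[ 0.3846107  -0.2418416   0.022     ]
 [ 0.36415742 -0.34753731  0.022     ]]
```

```bash
python3 -c "
from h import *
print(np.round(manip.state()['q'],1))
for y in (98.5,-81.5): plan([(0.4335,-0.0471,0.10,y),(0.4335,-0.0471,0.014,y)])"
```

```text
[  8.4  15.  -13.7 111.7   4.4  53.8 -97.5]
now [ 0.4191 -0.0314  0.3597] yaw -0.11 t 2.7 gap 0.0878 F [-0.1  0.1  0. ]
to (0.4335, -0.0471, 0.1, 98.5) rows 12 shift [-0.007  0.202  2.164] turn [-0.    0.01 -8.22]
to (0.4335, -0.0471, 0.014, 98.5) rows 2 shift [0.  0.  4.3] turn [0. 0. 0.]
now [ 0.4191 -0.0314  0.3597] yaw -0.11 t 2.7 gap 0.0878 F [-0.1  0.1  0. ]
to (0.4335, -0.0471, 0.1, -81.5) rows 10 shift [0.23  0.042 2.597] turn [0.01 0.   8.14]
to (0.4335, -0.0471, 0.014, -81.5) rows 2 shift [0.  0.  4.3] turn [0. 0. 0.]
```

{"name": "arm_command", "arguments": {
  "steps": [
    [[-0.007,0.202,2.164],[0,0,-8.22],-0.4],
    [[-0.007,0.202,2.164],[0,0,-8.22],-0.4],
    [[-0.007,0.202,2.164],[0,0,-8.22],-0.4],
    [[-0.007,0.202,2.164],[0,0,-8.22],-0.4],
    [[-0.007,0.202,2.164],[0,0,-8.22],-0.4],
    [[-0.007,0.202,2.164],[0,0,-8.22],-0.4],
    [[-0.007,0.202,2.164],[0,0,-8.22],-0.4],
    [[-0.007,0.202,2.164],[0,0,-8.22],-0.4],
    [[-0.007,0.202,2.164],[0,0,-8.22],-0.4],
    [[-0.007,0.202,2.164],[0,0,-8.22],-0.4],
    [[-0.007,0.202,2.164],[0,0,-8.22],-0.4],
    [[-0.007,0.202,2.164],[0,0,-8.22],-0.4],
    [[0,0,0],[0,0,0],-0.4],
    [[0,0,0],[0,0,0],-0.4],
    [[0,0,0],[0,0,0],-0.4]
  ],
  "newtons": 40
}}

```text
clock: 4.2
eef_pos: [0.4348, -0.0461, 0.1011]
orientation: [[-0.147, 0.989, 0.001], [0.989, 0.147, -0.0], [-0.001, 0.001, -1.0]]
contact_force: [0.4, 0.6, 0.4]
finger_gap: 0.0614
```

```bash
python3 - <<'E'
from h import *
p=snap('wrist','w2',1)
hsv=cv2.cvtColor(p["image"],cv2.COLOR_BGR2HSV)
m=cv2.inRange(hsv,(5,180,60),(20,255,255)); n,l,st,c=cv2.connectedComponentsWithStats(m)
i=1+np.argmax(st[1:,4]); X,uv=cloud(p,l==i); print(st[i],np.percentile(X[:,2],[5,50,95]))
t=X[:,2]>.030;Y=onz(p,uv[t],.034); print(cv2.minAreaRect((Y[:,:2]*1000).astype(np.float32)))
print(np.round(manip.state()['q'],1))
plan([(0.4335,-0.0471,0.014,98.5)])
E
```

```text
[ 236    6   34  297 8914] [0.03322623 0.03433362 0.03542176]
((429.1065368652344, -21.989295959472656), (19.476375579833984, 197.76522827148438), 8.413500785827637)
[ 11.7  42.4 -18.8 127.8  48.7  16.8 -41.3]
now [ 0.4349 -0.046   0.1013] yaw 98.51 t 4.25 gap 0.0614 F [-0.4  0.6  0.7]
to (0.4335, -0.0471, 0.014, 98.5) rows 2 shift [-0.044 -0.085  4.363] turn [0.05 0.02 0.  ]
```

View pics/w2.png

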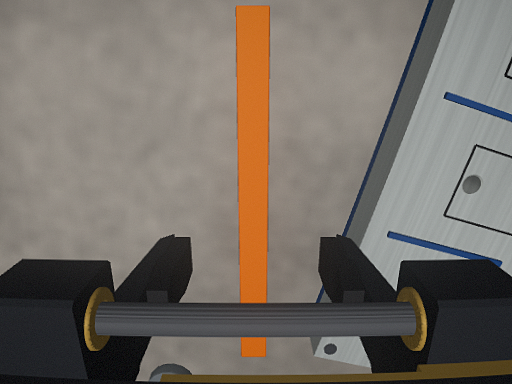

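{"name": "arm_command", "arguments": {
  "steps": [
    [[-0.04,-0.04,2.2],[0,0,0],-0.4],
    [[-0.04,-0.04,2.2],[0,0,0],-0.4],
    [[0,-0.04,2.2],[0,0,0],-0.4],
    [[0,-0.04,2.1],[0,0,0],-0.4],
    [[0,0,0],[0,0,0],-0.4],
    [[0,0,0],[0,0,0],-0.4],
    [[0,0,0],[0,0,0],1],
    [[0,0,0],[0,0,0],1],
    [[0,0,0],[0,0,0],1],
    [[0,0,0],[0,0,0],1],
    [[0,0,0],[0,0,0],1],
    [[0,0,0],[0,0,0],1]
  ]
}}

```text
clock: 5.45
eef_pos: [0.4312, -0.0479, 0.0309]
orientation: [[-0.153, 0.988, -0.013], [0.988, 0.153, -0.004], [-0.002, -0.014, -1.0]]
contact_force: [2.6, 0.2, 3.1]
finger_gap: 0.0189
```

```bash
python3 - <<'E'
from h import *
# pallet pose fit from w1 holes + screws
H=np.array([[ 0.58682, 0.08621],[ 0.57480,-0.00806],[ 0.56290,-0.10172]])
d=H[0]-H[2]; yaw=np.degrees(np.arctan2(-d[0],d[1])); print("pallet yaw",yaw, np.linalg.norm(d))
a=np.radians(yaw); Rm=np.array([[np.cos(a),-np.sin(a)],[np.sin(a),np.cos(a)]])
o=H.mean(0)-Rm@[-.017,0]; print("origin",o, "rail goal",o+Rm@[.051,0])
g=o+Rm@[.048,0]; print(g)
plan([(g[0],g[1],0.08,yaw+90),])
E
```

```text
pallet yaw -7.2536855515525565 0.18944616992697424
origin [ 0.59170395 -0.01000313] rail goal [ 0.64229578 -0.01644254]
[ 0.63931979 -0.01606375]
now [ 0.4312 -0.0479  0.0309] yaw 98.78 t 5.45 gap 0.0189 F [2.6 0.2 3.1]
to (np.float64(0.6393197939420401), np.float64(-0.01606374734081982), 0.08, np.float64(82.74631444844745)) rows 5 shift [ 0.463  4.191 -1.017] turn [-0.15  0.04  3.21]
```

```bash
python3 - <<'E'
from h import *
print(np.round(manip.state()['q'],1)); p=snap('wrist','w3'); p=snap('scene','s3',2,(150,150,406,342))
E
```

```text
[  6.4  50.9 -10.3 129.1  81.5   8.3 -72.9]
```

View pics/w3.png

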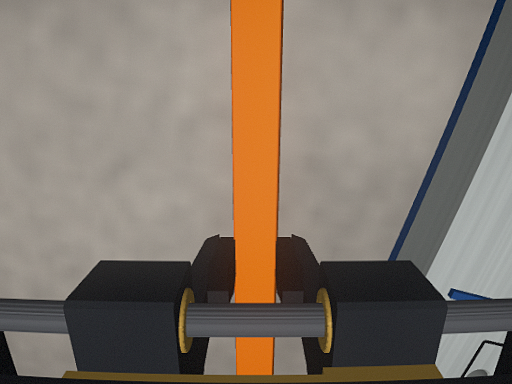

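View pics/s3.png

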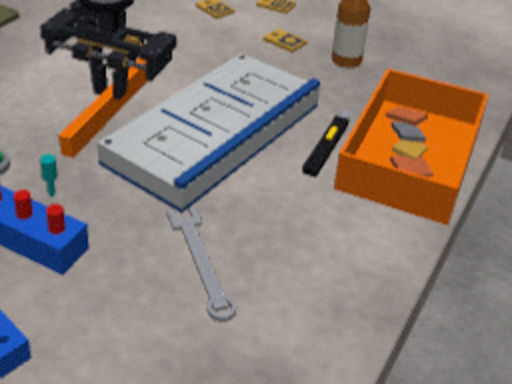

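{"name": "arm_command", "arguments": {
  "steps": [
    [[0,0,0],[0,0,0],-0.4],
    [[0,0,0],[0,0,0],-0.4],
    [[0,0,0],[0,0,0],-0.4],
    [[0,0.2,0.1],[0.9,0,0.3],-0.4],
    [[0,0,0.2],[0,0,0],-0.4],
    [[0,0,0.2],[0,0,0],-0.4],
    [[0,0,0.2],[0,0,0],-0.4],
    [[0,0,0.2],[0,0,0],-0.4],
    [[0,0,0.2],[0,0,0],-0.4],
    [[0,0,0.2],[0,0,0],-0.4],
    [[0,0,0.2],[0,0,0],-0.4]
  ]
}}

```text
clock: 6.65
eef_pos: [0.4315, -0.0478, 0.0155]
orientation: [[-0.148, 0.989, -0.031], [0.989, 0.147, -0.007], [-0.002, -0.032, -0.999]]
contact_force: [-0.9, -0.3, 0.2]
finger_gap: 0.0617
```

```bash
python3 - <<'E'
from h import *
print(np.round(manip.state()['q'],1)); plan([(0.4335,-0.0471,0.014,98.5)])
E
```

```text
[  4.1  52.8  -6.6 128.2  81.1   5.7 -72.7]
now [ 0.4315 -0.0478  0.0155] yaw 98.48 t 6.65 gap 0.0617 F [-0.9 -0.3  0.2]
to (0.4335, -0.0471, 0.014, 98.5) rows 1 shift [0.044 0.218 0.143] turn [-1.81  0.12 -0.02]
```

{"name": "arm_command", "arguments": {
  "steps": [
    [[0.02,0.1,0.05],[-0.6,0,0],-0.4],
    [[0.02,0.1,0.05],[-0.6,0,0],-0.4],
    [[0,0,0.05],[-0.6,0,0],-0.4],
    [[0,0,0],[0,0,0],-0.4],
    [[0,0,0],[0,0,0],-0.4],
    [[0,0,0],[0,0,0],-0.4]
  ]
}}

```text
clock: 7.25
eef_pos: [0.4335, -0.0472, 0.0141]
orientation: [[-0.147, 0.989, 0.0], [0.989, 0.147, -0.002], [-0.002, -0.0, -1.0]]
contact_force: [-0.2, 0.4, -0.6]
finger_gap: 0.0619
```

```bash
python3 - <<'E'
from h import *
print(np.round(manip.state()['q'],1)); plan([(0.4335,-0.0471,0.014,98.5)])
E
```

```text
[  9.   53.3 -14.4 129.3  98.5  11.8 -90. ]
now [ 0.4335 -0.0472  0.0141] yaw 98.47 t 7.25 gap 0.0619 F [-0.2  0.4 -0.6]
to (0.4335, -0.0471, 0.014, 98.5) rows 1 shift [ 0.012 -0.003  0.01 ] turn [-0.01  0.13 -0.03]
```

Reached. Grip and lift slowly.

{"name": "arm_command", "arguments": {
  "steps": [
    [[0,0,0],[0,0,0],1],
    [[0,0,0],[0,0,0],1],
    [[0,0,0],[0,0,0],1],
    [[0,0,0],[0,0,0],1],
    [[0,0,0],[0,0,0],1],
    [[0,0,0],[0,0,0],1],
    [[0,0,-0.5],[0,0,0],1],
    [[0,0,-1],[0,0,0],1],
    [[0,0,-1],[0,0,0],1],
    [[0,0,-1.5],[0,0,0],1],
    [[0,0,-1.5],[0,0,0],1],
    [[0,0,-1.5],[0,0,0],1],
    [[0,0,0],[0,0,0],1],
    [[0,0,0],[0,0,0],1]
  ],
  "newtons": 50
}}

```text
clock: 8.65
eef_pos: [0.4332, -0.0473, 0.0835]
orientation: [[-0.147, 0.989, 0.0], [0.989, 0.147, -0.002], [-0.002, -0.0, -1.0]]
contact_force: [0.2, 0.6, -3.4]
finger_gap: 0.0195
```

```bash
python3 - <<'E'
from h import *
p=snap('wrist','w4')
hsv=cv2.cvtColor(p["image"],cv2.COLOR_BGR2HSV)
m=cv2.inRange(hsv,(5,180,60),(20,255,255)); n,l,st,c=cv2.connectedComponentsWithStats(m)
i=1+np.argmax(st[1:,4]); X,uv=cloud(p,l==i); print(st[i],np.percentile(X[:,2],[5,50,95]))
A=np.c_[X[:,:2],np.ones(len(X))]; print("plane",np.linalg.lstsq(A,X[:,2],rcond=None)[0])
print(cv2.minAreaRect((X[:,:2]*1000).astype(np.float32)))
print(np.round(manip.state()['q'],1));plan([(0.6393,-0.016,0.085,82.75)])
E
```

```text
[  226     0    58   303 15630] [0.10264256 0.10366726 0.10469347]
plane [-0.00132578  0.00080987  0.1042155 ]
((425.78106689453125, -1.4006614685058594), (22.40201759338379, 119.59677124023438), 8.754379272460938)
[ 13.4  45.  -21.5 128.4  60.6  17.5 -53.2]
now [ 0.433  -0.0473  0.0832] yaw 98.46 t 8.7 gap 0.0198 F [-1.3  0.4 -5. ]
to (0.6393, -0.016, 0.085, 82.75) rows 5 shift [ 0.47   4.159 -0.04 ] turn [-0.01  0.03  3.14]
```

View pics/w4.png

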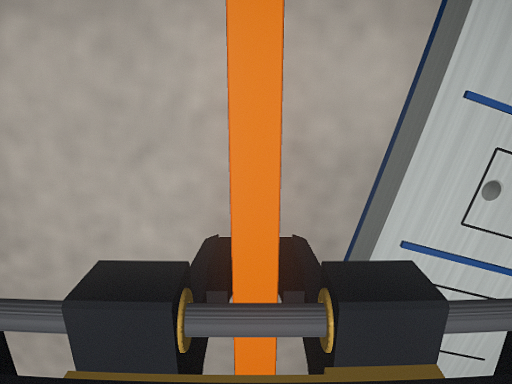

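{"name": "arm_command", "arguments": {
  "steps": [
    [[0,0,-2.5],[0,0,0],1],
    [[0.29,2.6,0],[0,0,1.96],1],
    [[0.29,2.6,0],[0,0,1.96],1],
    [[0.29,2.6,0],[0,0,1.96],1],
    [[0.29,2.6,0],[0,0,1.96],1],
    [[0.29,2.6,0],[0,0,1.96],1],
    [[0.29,2.6,0],[0,0,1.96],1],
    [[0.29,2.6,0],[0,0,1.96],1],
    [[0.29,2.6,0],[0,0,1.96],1],
    [[0,0,0],[0,0,0],1],
    [[0,0,0],[0,0,0],1],
    [[0,0,0],[0,0,0],1]
  ]
}}

```text
clock: 9.9
eef_pos: [0.638, -0.0183, 0.1072]
orientation: [[0.124, 0.992, -0.004], [0.992, -0.124, -0.003], [-0.004, -0.003, -1.0]]
contact_force: [-0.4, 0.3, -4.4]
finger_gap: 0.0195
```

```bash
python3 - <<'E'
from h import *
p=snap('wrist','w5',1.5);np.save('w5.npy',p,allow_pickle=True)
plan([(0.6393,-0.016,0.06,82.75)])
print(np.round(manip.state()['q'],1))
E
```

```text
now [ 0.6382 -0.0184  0.1076] yaw 82.85 t 9.95 gap 0.0193 F [-0.9  0.1 -4.3]
to (0.6393, -0.016, 0.06, 82.75) rows 2 shift [0.13  0.044 2.377] turn [-0.08  0.1   0.05]
[ 14.7  53.2 -32.9  92.2  37.3  46.3 -41.5]
```

View pics/w5.png

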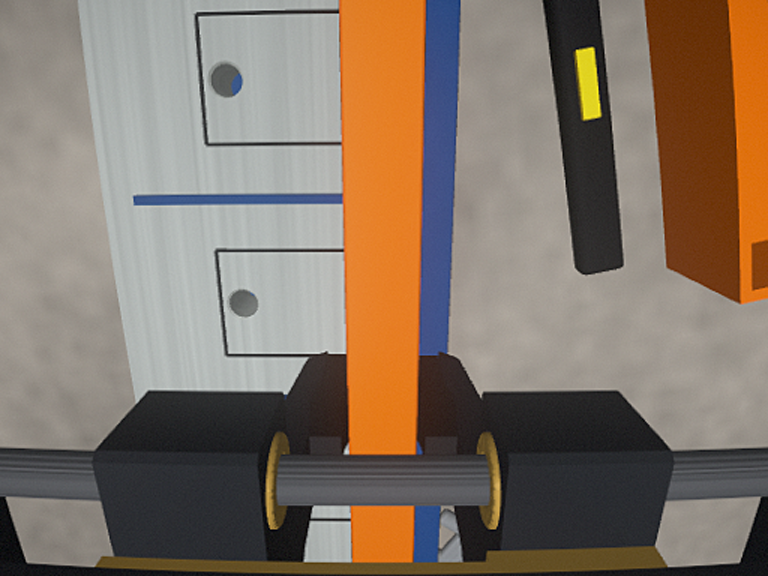

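```bash
python3 - <<'E'
from h import *
p=np.load('w5.npy',allow_pickle=True).item()
h=onz(p,np.array([[226.5,80.5],[243.5,303]])/1.5,.038)[:,:2]; print("holes",h,np.linalg.norm(h[0]-h[1]))
d=h[0]-h[1]; print("yaw",np.degrees(np.arctan2(-d[0],d[1])))
o2=onz(p,np.array([[197,14.5],[207,144],[217,250.5],[227.5,354.5]])/1.5,.038)[:,:2]; print("outline corners",o2)
s=onz(p,np.array([[461,2],[455,150],[449,340]])/1.5,.048)[:,:2]; print("stop back edge",s)
a=np.radians(-7.25); Rm=np.array([[np.cos(a),-np.sin(a)],[np.sin(a),np.cos(a)]])
for i,hh in enumerate(h): print("origin from hole", hh-Rm@[-.017,[.095,0][i]])
print("origin from edge", [(x@Rm)[0]-.075 for x in s], "now tcp in those", ((manip.state()["eef_pos"][:2])@Rm))
hsv=cv2.cvtColor(p["image"],cv2.COLOR_BGR2HSV)
E
```

```text
holes [[ 0.58686232  0.0864861 ]
 [ 0.57492844 -0.00732054]] 0.09456268916929471
yaw -7.250105675305996
outline corners [[ 0.58000858  0.11252398]
 [ 0.57371607  0.06312389]
 [ 0.5682168   0.01807544]
 [ 0.56204705 -0.03145612]]
stop back edge [[ 0.68128952  0.10110901]
 [ 0.67419139  0.04795566]
 [ 0.66476685 -0.03237195]]
origin from hole [ 0.59173751 -0.00989976]
origin from hole [ 0.59179252 -0.00946592]
origin from edge [np.float64(0.588082726805202), np.float64(0.5877492440501986), np.float64(0.5885373102214846)] now tcp in those [0.63543296 0.06233832]
```

{"name": "arm_command", "arguments": {
  "steps": [
    [[0.14,0.05,1.2],[0,0.1,0.1],1],
    [[0.14,0.05,1.2],[0,0.1,0],1],
    [[0,0,1.2],[0,0,0],1],
    [[0,0,1.0],[0,0,0],1],
    [[0,0,0.5],[0,0,0],1],
    [[0,0,0],[0,0,0],1],
    [[0,0,0],[0,0,0],1],
    [[0,0,0],[0,0,0],1]
  ]
}}

```text
clock: 10.75
eef_pos: [0.6417, -0.0153, 0.0581]
orientation: [[0.127, 0.992, 0.001], [0.992, -0.127, 0.002], [0.002, 0.001, -1.0]]
contact_force: [-0.2, -0.4, -4.6]
finger_gap: 0.0197
```

```bash
cat >> h.py <<'E'
PY=-7.25; PO=np.array([0.5918,-0.0097])
def pal(x,y):
    a=np.radians(PY); return PO+np.array([np.cos(a)*x-np.sin(a)*y, np.sin(a)*x+np.cos(a)*y])
def inpal(P):
    a=np.radians(PY); Rm=np.array([[np.cos(a),-np.sin(a)],[np.sin(a),np.cos(a)]]); return (np.atleast_2d(P)[:,:2]-PO)@Rm
E
python3 - <<'E'
from h import *
s=manip.state();print("tcp in pallet mm",inpal(s["eef_pos"])*1000)
g=pal(.051,0);plan([(g[0],g[1],.052,90+PY)])
E
```

```text
tcp in pallet mm [[50.24721705  0.72430865]]
now [ 0.6417 -0.0153  0.0581] yaw 82.68 t 10.75 gap 0.0197 F [-0.2 -0.4 -4.6]
to (np.float64(0.6423922524336655), np.float64(-0.016136147425927318), 0.052, 82.75) rows 1 shift [-0.073  0.075  0.606] turn [ 0.06 -0.1  -0.07]
```

{"name": "arm_command", "arguments": {
  "steps": [
    [[-0.07,-0.05,0.2],[0,0,0],1],
    [[0,0,0.2],[0,0,0],1],
    [[0,0,0.15],[0,0,0],1],
    [[0,0,0.1],[0,0,0],1],
    [[0,0,0],[0,0,0],1],
    [[0,0,0],[0,0,0],1]
  ]
}}

```text
clock: 11.35
eef_pos: [0.6407, -0.0163, 0.0522]
orientation: [[0.127, 0.992, 0.0], [0.992, -0.127, 0.001], [0.001, 0.0, -1.0]]
contact_force: [-2.8, -0.5, 5.1]
finger_gap: 0.0195
```

```bash
python3 - <<'E'
from h import *
s=manip.state();print("tcp in pallet mm",inpal(s["eef_pos"])*1000)
g=pal(.051,0);plan([(g[0],g[1],.052,90+PY)])
E
```

```text
tcp in pallet mm [[49.31818173 -0.34237484]]
now [ 0.6407 -0.0163  0.0522] yaw 82.68 t 11.35 gap 0.0195 F [-2.8 -0.5  5.1]
to (np.float64(0.6423922524336655), np.float64(-0.016136147425927318), 0.052, 82.75) rows 1 shift [0.034 0.168 0.025] turn [ 0.02 -0.03 -0.07]
```

{"name": "arm_command", "arguments": {
  "steps": [
    [[0.03,0.1,0],[0,0,0],1],
    [[0,0.1,0],[0,0,0],1],
    [[0,0,0],[0,0,0],1],
    [[0,0,0],[0,0,0],1]
  ]
}}

```text
clock: 11.75
eef_pos: [0.6407, -0.0163, 0.0522]
orientation: [[0.127, 0.992, -0.004], [0.992, -0.127, -0.0], [-0.001, -0.003, -1.0]]
contact_force: [-7.5, -0.9, 9.2]
finger_gap: 0.0201
```

{"name": "arm_command", "arguments": {
  "steps": [
    [[0,0.1,0],[0,0,0],1],
    [[0,0,0],[0,0,0],1],
    [[0,0,0],[0,0,0],1]
  ]
}}

```text
clock: 12.05
eef_pos: [0.6419, -0.0162, 0.0522]
orientation: [[0.127, 0.992, -0.003], [0.992, -0.127, -0.0], [-0.0, -0.003, -1.0]]
contact_force: [-7.2, -0.4, 8.2]
finger_gap: 0.0193
```

{"name": "arm_command", "arguments": {
  "steps": [
    [[0,0.1,0],[0,0,0],1],
    [[0,0,0],[0,0,0],1],
    [[0,0,0],[0,0,0],1]
  ]
}}

```text
clock: 12.35
eef_pos: [0.6426, -0.0163, 0.0522]
orientation: [[0.127, 0.992, -0.004], [0.992, -0.127, 0.0], [-0.0, -0.004, -1.0]]
contact_force: [-7.0, -1.1, 9.0]
finger_gap: 0.0196
```

{"name": "arm_command", "arguments": {
  "steps": [
    [[0,0.1,-0.03],[0,0,0],1],
    [[0,0,0],[0,0,0],1],
    [[0,0,0],[0,0,0],1]
  ]
}}

```text
clock: 12.65
eef_pos: [0.643, -0.0163, 0.0522]
orientation: [[0.126, 0.992, -0.005], [0.992, -0.126, -0.0], [-0.001, -0.005, -1.0]]
contact_force: [-8.4, -0.3, 8.9]
finger_gap: 0.0196
```

{"name": "arm_command", "arguments": {
  "steps": [
    [[0,0.1,0],[0,0,0],1],
    [[0,0,0],[0,0,0],1],
    [[0,0,0],[0,0,0],1]
  ]
}}

```text
clock: 12.95
eef_pos: [0.643, -0.0163, 0.0522]
orientation: [[0.126, 0.992, -0.007], [0.992, -0.126, -0.0], [-0.001, -0.007, -1.0]]
contact_force: [-9.9, -0.4, 10.6]
finger_gap: 0.02
```

```bash
python3 - <<'E'
from h import *
p=snap('wrist','w6',1.5)
s=manip.state();print("tcp in pallet mm",inpal(s["eef_pos"])*1000,s["contact_force"])
E
```

```text
tcp in pallet mm [[51.58757683 -0.12815922]] [-11.39757696  -0.40207031  11.38229278]
```

View pics/w6.png

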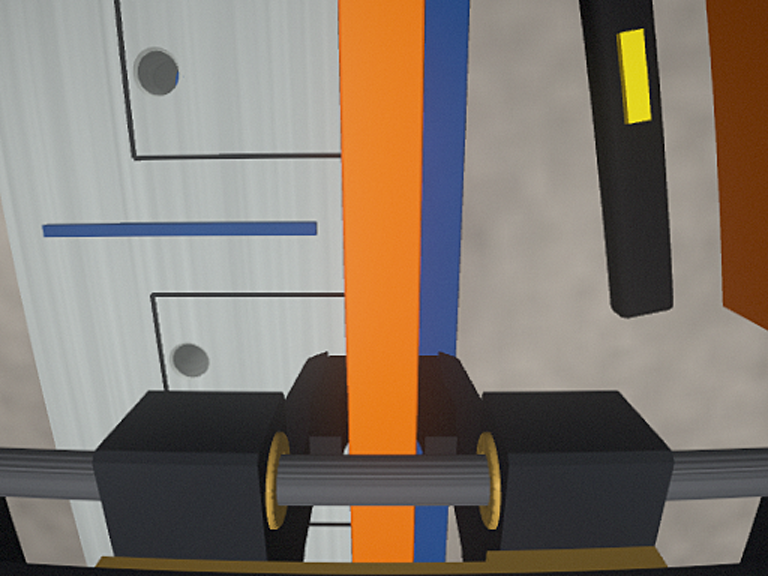

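{"name": "arm_command", "arguments": {
  "steps": [
    [[0,0,0],[0,0,0],-0.2],
    [[0,0,0],[0,0,0],-0.2],
    [[0,0,0],[0,0,0],-0.2],
    [[0,0,0],[0,0,0],-0.2],
    [[0,0,0],[0,0,0],-0.2],
    [[0,0,-2],[0,0,0],-0.2],
    [[0,0,-3],[0,0,0],-0.2],
    [[0,0,-4],[0,0,0],-0.2],
    [[0,0,-4],[0,0,0],-0.2],
    [[0,0,-4],[0,0,0],-0.2],
    [[0,0,-4],[0,0,0],-0.2],
    [[0,0,0],[0,0,0],-0.2],
    [[0,0,0],[0,0,0],-0.2]
  ]
}}

```text
clock: 14.3
eef_pos: [0.647, -0.0169, 0.262]
orientation: [[0.127, 0.992, 0.002], [0.992, -0.127, 0.001], [0.001, 0.002, -1.0]]
contact_force: [0.6, -0.1, -0.7]
finger_gap: 0.0527
```

```bash
python3 - <<'E'
from h import *
plan([(0.5,-0.02,0.36,0)])
E
```

```text
now [ 0.647  -0.0169  0.262 ] yaw 82.68 t 14.3 gap 0.0527 F [ 0.6 -0.1 -0.7]
to (0.5, -0.02, 0.36, 0) rows 10 shift [-1.148 -1.119 -0.982] turn [ 0.   -0.01  8.27]
```

{"name": "arm_command", "arguments": {
  "steps": [
    [[-1.15,-1.12,-1.1],[0,0,8.27],-0.2],
    [[-1.15,-1.12,-1.1],[0,0,8.27],-0.2],
    [[-1.15,-1.12,-1.1],[0,0,8.27],-0.2],
    [[-1.15,-1.12,-1.1],[0,0,8.27],-0.2],
    [[-1.15,-1.12,-1.1],[0,0,8.27],-0.2],
    [[-1.15,-1.12,-1.1],[0,0,8.27],-0.2],
    [[-1.15,-1.12,-1.1],[0,0,8.27],-0.2],
    [[-1.15,-1.12,-1.1],[0,0,8.27],-0.2],
    [[-1.15,-1.12,-1.1],[0,0,8.27],-0.2],
    [[-1.15,-1.12,-1.1],[0,0,8.27],-0.2],
    [[-1,-4,0],[0,0,0],-0.2],
    [[-1,-4,0],[0,0,0],-0.2],
    [[-1,-4,0],[0,0,0],-0.2],
    [[0,0,0],[0,0,0],-0.2],
    [[0,0,0],[0,0,0],-0.2],
    [[0,0,0],[0,0,0],-0.2]
  ]
}}

```text
clock: 15.9
eef_pos: [0.4695, 0.0982, 0.3703]
orientation: [[1.0, -0.002, -0.002], [-0.002, -1.0, -0.0], [-0.002, 0.0, -1.0]]
contact_force: [-0.2, -0.1, 0.3]
finger_gap: 0.0531
```

```bash
python3 - <<'E'
from h import *
p=snap('wrist','w7',1.5);np.save('w7.npy',p,allow_pickle=True)
hsv=cv2.cvtColor(p["image"],cv2.COLOR_BGR2HSV)
m=cv2.inRange(hsv,(5,180,60),(20,255,255)); n,l,st,c=cv2.connectedComponentsWithStats(m)
for i in range(1,n):
  if st[i,4]<300: continue
  X,uv=cloud(p,l==i); t=abs(X[:,2]-.072)<.004; print(st[i],np.percentile(X[:,2],[5,50,95]),t.sum())
  if t.sum()<200: continue
  Y=onz(p,uv[t],.072); r=cv2.minAreaRect((Y[:,:2]*1000).astype(np.float32)); print(r,inpal(np.array(r[0])/1000)*1000)
print(manip.state()["eef_pos"])
E
```

```text
[ 247    0  201   36 3708] [0.04769453 0.07189133 0.07362885] 2761
((641.0423583984375, -16.557884216308594), (248.61953735351562, 21.259275436401367), 82.73430633544922) [[49.71412118 -0.58872022]]
[0.46970766 0.09805123 0.37054059]
```

View pics/w7.png

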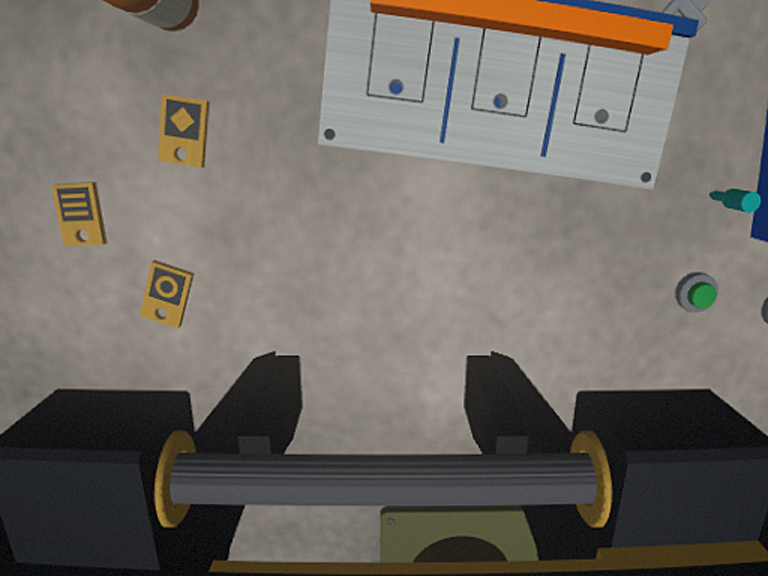

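```bash
cat >> h.py <<'E'
def dies(p,roi=None):
    hsv=cv2.cvtColor(p["image"],cv2.COLOR_BGR2HSV)
    m=cv2.inRange(hsv,(15,120,90),(27,255,255))
    cs,_=cv2.findContours(m,cv2.RETR_EXTERNAL,cv2.CHAIN_APPROX_NONE); out=[]
    for c in cs:
        if cv2.contourArea(c)<150: continue
        uv=c.reshape(-1,2)
        r=cv2.minAreaRect((onz(p,uv,.008)[:,:2]*1000).astype(np.float32)); (cx,cy),(w,h),a=r
        if w<h: a+=90; w,h=h,w
        if not(50<w<80 and 35<h<58): continue
        # hole end: centroid of dark motif is away from hole; gold centroid toward hole
        mm=np.zeros_like(m); cv2.drawContours(mm,[c],-1,255,-1); g=cv2.bitwise_and(mm,m); v,u=np.nonzero(g); gc=onz(p,[[u.mean(),v.mean()]],.008)[0,:2]*1000
        d=np.array([np.cos(np.radians(a)),np.sin(np.radians(a))])
        if (gc-[cx,cy])@d>0: a-=180; d=-d
        a=(a+180)%360-180
        out.append((cx/1000,cy/1000,a)); print("die c",round(cx,1),round(cy,1),"yaw",round(a,1),"size",round(w,1),round(h,1),"goldshift",np.round((gc-[cx,cy])@d,1),"hole",np.round(np.array([cx,cy])-22*d,1),"px",uv.mean(0).round())
    return out
E
python3 - <<'E'
from h import *
p=np.load('w7.npy',allow_pickle=True).item()
dies(p)
print("holes px",onz(p,np.array([[180.5,154],[82,235.5],[161,313.5]])/1.5,.008))
t=get_image("top");dies(t)
plan([(0.5,0.28,0.2,80)]); print(manip.state()["q"])
E
```

```text
die c 382.6 332.2 yaw -19.9 size 64.4 44.4 goldshift -3.0 hole [361.9 339.7] px [110. 196.]
die c 469.9 414.7 yaw 1.6 size 63.8 44.7 goldshift -2.7 hole [447.9 414.1] px [ 52. 142.]
die c 550.5 294.6 yaw -10.1 size 63.2 44.7 goldshift -3.0 hole [528.8 298.4] px [121.  87.]
holes px [[0.52824267 0.29814798 0.008     ]
 [0.44752213 0.41338511 0.008     ]
 [0.36085433 0.3392446  0.008     ]]
die c 381.1 333.3 yaw -20.4 size 61.5 43.4 goldshift -3.8 hole [360.5 341. ] px [152. 252.]
now [0.4698 0.0981 0.3707] yaw -0.18 t 16.0 gap 0.0526 F [-0.  -0.7  0.8]
to (0.5, 0.28, 0.2, 80) rows 10 shift [ 1.424 -1.407  1.707] turn [-0.01  0.   -8.02]
[  -1.22440187   20.33036926  -23.00208901  101.93542706    9.00829569
   59.59621201 -117.7085808 ]
```

```bash
python3 - <<'E'
from h import *
plan([(0.51,0.196,0.25,85,10),(0.5505,0.2946,0.12,169.9,10)])
E
```

```text
now [0.4698 0.0981 0.3707] yaw -0.18 t 16.0 gap 0.0526 F [-0.  -0.7  0.8]
to (0.51, 0.196, 0.25, 85, 10) rows 10 shift [ 1.011 -0.572  1.207] turn [-0.01  0.   -8.52]
to (0.5505, 0.2946, 0.12, 169.9, 10) rows 10 shift [0.662 0.964 1.3  ] turn [ 0.    0.   -8.49]
```

{"name": "arm_command", "arguments": {
  "steps": [
    [[1.01,-0.57,1.2],[0,0,-8.52],-0.4],
    [[1.01,-0.57,1.2],[0,0,-8.52],-0.4],
    [[1.01,-0.57,1.2],[0,0,-8.52],-0.4],
    [[1.01,-0.57,1.2],[0,0,-8.52],-0.4],
    [[1.01,-0.57,1.2],[0,0,-8.52],-0.4],
    [[1.01,-0.57,1.2],[0,0,-8.52],-0.4],
    [[1.01,-0.57,1.2],[0,0,-8.52],-0.4],
    [[1.01,-0.57,1.2],[0,0,-8.52],-0.4],
    [[1.01,-0.57,1.2],[0,0,-8.52],-0.4],
    [[1.01,-0.57,1.2],[0,0,-8.52],-0.4],
    [[0.66,0.96,1.2],[0,0,-8.49],-0.4],
    [[0.66,0.96,1.2],[0,0,-8.49],-0.4],
    [[0.66,0.96,1.2],[0,0,-8.49],-0.4],
    [[0.66,0.96,1.2],[0,0,-8.49],-0.4],
    [[0.66,0.96,1.2],[0,0,-8.49],-0.4],
    [[0.66,0.96,1.2],[0,0,-8.49],-0.4],
    [[0.66,0.96,1.2],[0,0,-8.49],-0.4],
    [[0.66,0.96,1.2],[0,0,-8.49],-0.4],
    [[0.66,0.96,1.2],[0,0,-8.49],-0.4],
    [[0.66,0.96,1.2],[0,0,-8.49],-0.4]
  ],
  "newtons": 30
}}

```text
clock: 18.0
eef_pos: [0.5506, 0.2951, 0.1304]
orientation: [[-0.986, 0.169, -0.0], [0.169, 0.986, 0.0], [0.0, 0.0, -1.0]]
contact_force: [-0.0, 0.6, 1.2]
finger_gap: 0.0615
```

```bash
python3 - <<'E'
from h import *
p=snap('wrist','w8'); dies(p)
print(manip.state()["q"])
plan([(0.5505,0.2946,0.03,169.9)])
E
```

```text
die c 549.3 296.2 yaw -9.4 size 63.7 43.0 goldshift -5.8 hole [527.6 299.8] px [256. 182.]
die c 467.1 414.2 yaw 2.8 size 61.7 44.2 goldshift -4.0 hole [445.2 413.1] px [390.  54.]
[ -4.77645879  57.48002022 -55.55778007  93.84348544  53.81110294
  59.21300242   2.76175302]
now [0.5486 0.2966 0.1285] yaw 170.72 t 18.05 gap 0.0618 F [-0.1  1.5 -0.8]
to (0.5505, 0.2946, 0.03, 169.9) rows 3 shift [-0.083 -0.056  3.284] turn [ 0.   -0.07  0.27]
```

View pics/w8.png

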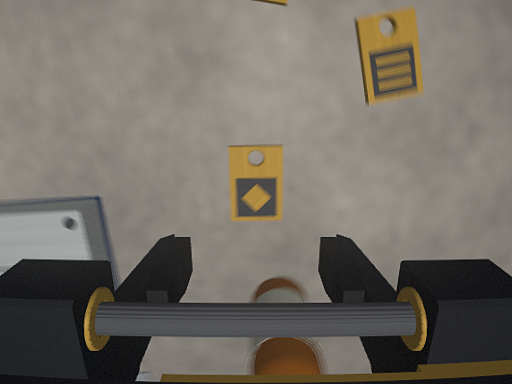

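```bash
python3 - <<'E'
from h import *
p=snap('wrist'); dies(p)
p=snap('wrist'); o=dies(p)
x,y,a=o[0]
plan([(x,y,0.03,180+a,4),(x,y,0.003,180+a,2)])
E
```

```text
die c 549.6 295.0 yaw -10.1 size 64.7 43.4 goldshift -5.4 hole [528.  298.8] px [253. 187.]
die c 469.6 415.0 yaw 1.5 size 63.8 44.5 goldshift -4.8 hole [447.6 414.5] px [392.  62.]
die c 549.9 294.8 yaw -9.9 size 63.8 43.5 goldshift -5.3 hole [528.2 298.6] px [254. 187.]
die c 469.9 414.9 yaw 1.6 size 63.9 44.6 goldshift -4.7 hole [447.9 414.3] px [391.  61.]
now [0.5495 0.2954 0.1305] yaw 169.87 t 18.15 gap 0.0618 F [-0.3 -0.4 -0.4]
to (0.5498920288085938, 0.2948304748535156, 0.03, 170.0862579345703, 4) rows 4 shift [-0.016 -0.011  2.513] turn [-0.   -0.03 -0.05]
to (0.5498920288085938, 0.2948304748535156, 0.003, 170.0862579345703, 2) rows 2 shift [0.   0.   1.35] turn [0. 0. 0.]
```

{"name": "arm_command", "arguments": {
  "steps": [
    [[-0.016,-0.011,2.5],[0,-0.03,-0.05],-0.4],
    [[-0.016,-0.011,2.5],[0,-0.03,-0.05],-0.4],
    [[-0.016,-0.011,2.5],[0,-0.03,-0.05],-0.4],
    [[-0.016,-0.011,2.5],[0,-0.03,-0.05],-0.4],
    [[0,0,1.3],[0,0,0],-0.4],
    [[0,0,0.7],[0,0,0],-0.4],
    [[0,0,0.4],[0,0,0],-0.4],
    [[0,0,0],[0,0,0],-0.4],
    [[0,0,0],[0,0,0],-0.4],
    [[0,0,0],[0,0,0],-0.4]
  ]
}}

```text
clock: 19.15
eef_pos: [0.5507, 0.2964, 0.0086]
orientation: [[-0.986, 0.169, 0.003], [0.169, 0.986, 0.002], [-0.003, 0.002, -1.0]]
contact_force: [0.1, 0.1, 0.7]
finger_gap: 0.0622
```

```bash
python3 - <<'E'
from h import *
plan([(.5499,.2948,0.003,170.1)])
E
```

```text
now [0.5507 0.2964 0.0086] yaw 170.27 t 19.15 gap 0.0622 F [0.1 0.1 0.7]
to (0.5499, 0.2948, 0.003, 170.1) rows 1 shift [ 0.052 -0.175  0.559] turn [0.14 0.17 0.17]
```

{"name": "arm_command", "arguments": {
  "steps": [
    [[0.05,-0.17,0.3],[0.1,0.15,0.15],-0.4],
    [[0,0,0.25],[0,0,0],-0.4],
    [[0,0,0],[0,0,0],-0.4],
    [[0,0,0],[0,0,0],-0.4],
    [[0,0,0],[0,0,0],-0.4]
  ]
}}

```text
clock: 19.65
eef_pos: [0.5495, 0.2945, 0.0022]
orientation: [[-0.985, 0.171, -0.001], [0.171, 0.985, -0.0], [0.001, -0.0, -1.0]]
contact_force: [0.4, -1.4, -0.7]
finger_gap: 0.0619
```

```bash
python3 - <<'E'
from h import *
plan([(.5499,.2948,0.003,170.1)])
E
```

```text
now [0.5495 0.2945 0.0022] yaw 170.14 t 19.65 gap 0.0619 F [ 0.4 -1.4 -0.7]
to (0.5499, 0.2948, 0.003, 170.1) rows 1 shift [-0.037  0.034 -0.08 ] turn [-0.02 -0.04  0.04]
```

{"name": "arm_command", "arguments": {
  "steps": [
    [[0,0,-0.04],[0,0,0],1],
    [[0,0,0],[0,0,0],1],
    [[0,0,0],[0,0,0],1],
    [[0,0,0],[0,0,0],1],
    [[0,0,0],[0,0,0],1],
    [[0,0,-0.5],[0,0,0],1],
    [[0,0,-1.5],[0,0,0],1],
    [[0,0,-3],[0,0,0],1],
    [[0,0,-3],[0,0,0],1],
    [[0,0,-3],[0,0,0],1],
    [[0,0,0],[0,0,0],1],
    [[0,0,0],[0,0,0],1],
    [[0,0,0],[0,0,0],1]
  ]
}}

```text
clock: 20.95
eef_pos: [0.5491, 0.2935, 0.1116]
orientation: [[-0.985, 0.171, -0.002], [0.171, 0.985, -0.002], [0.002, -0.002, -1.0]]
contact_force: [-0.4, -0.5, -2.7]
finger_gap: 0.0435
```

```bash
cat >> h.py <<'E'
def stn(i,z,yaw=180+PY,dx=0,dy=0):  # die centre goal at station y=i*95mm
    g=pal(-.017+.022+dx,i*.095+dy); return (g[0],g[1],z,yaw)
E
python3 - <<'E'
from h import *
p=snap('wrist','w9')
plan([stn(1,.12),stn(1,.06)])
E
```

```text
now [0.549  0.2935 0.1113] yaw 170.14 t 21.0 gap 0.0433 F [-0.5 -0.3 -1.7]
to (np.float64(0.6087489268163024), np.float64(0.08390947537389377), 0.12, 172.75) rows 5 shift [-1.823 -3.96  -0.17 ] turn [-0.03 -0.02 -0.52]
to (np.float64(0.6087489268163024), np.float64(0.08390947537389377), 0.06, 172.75) rows 2 shift [0. 0. 3.] turn [0. 0. 0.]
```

View pics/w9.png

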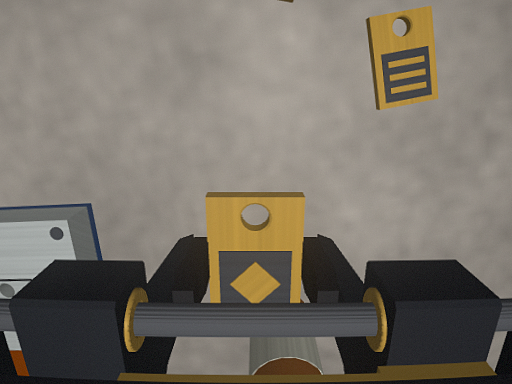

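{"name": "arm_command", "arguments": {
  "steps": [
    [[-1.14,-2.47,-0.1],[0,0,-0.33],1],
    [[-1.14,-2.47,-0.1],[0,0,-0.33],1],
    [[-1.14,-2.47,-0.1],[0,0,-0.33],1],
    [[-1.14,-2.47,-0.1],[0,0,-0.33],1],
    [[-1.14,-2.47,-0.1],[0,0,-0.33],1],
    [[-1.14,-2.47,-0.1],[0,0,-0.33],1],
    [[-1.14,-2.47,-0.1],[0,0,-0.33],1],
    [[-1.14,-2.47,-0.1],[0,0,-0.33],1],
    [[0,0,0],[0,0,0],1],
    [[0,0,0],[0,0,0],1],
    [[0,0,0],[0,0,0],1],
    [[0,0,0],[0,0,0],1]
  ]
}}

```text
clock: 22.2
eef_pos: [0.6092, 0.087, 0.1205]
orientation: [[-0.992, 0.123, -0.001], [0.123, 0.992, 0.001], [0.001, 0.0, -1.0]]
contact_force: [-0.7, -0.1, -1.9]
finger_gap: 0.0435
```

```bash
python3 - <<'E'
from h import *
p=snap('wrist','w10',1.5);np.save('w10.npy',p,allow_pickle=True)
s=manip.state()
h=onz(p,[[255.5,215]],s["eef_pos"][2]+.0055)[0]; print("hole tool",s["orientation"].T@(h-s["eef_pos"])*1000)
plan([stn(1,.06)])
E
```

```text
hole tool [22.95254331  0.71299963 -5.47434582]
now [0.6093 0.0868 0.1206] yaw 172.9 t 22.25 gap 0.0434 F [-0.4 -0.2 -3. ]
to (np.float64(0.6087489268163024), np.float64(0.08390947537389377), 0.06, 172.75) rows 2 shift [ 0.009 -0.145  3.029] turn [ 0.01 -0.03  0.07]
```

View pics/w10.png

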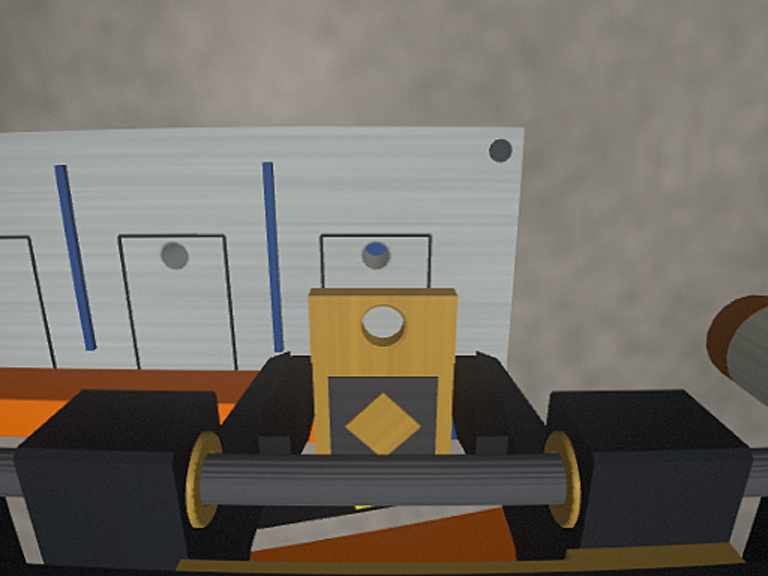

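```bash
python3 - <<'E'
from h import *
p=np.load('w10.npy',allow_pickle=True).item()
h=onz(p,np.array([[376,255],[175,255.5]])/1.5,.038); print(inpal(h)*1000)
E
```

```text
[[-17.83318029  95.35475727]
 [-17.56772346   0.83010947]]
```

{"name": "arm_command", "arguments": {
  "steps": [
    [[0,-0.14,1.5],[0,0,0.07],1],
    [[0,-0.14,1.5],[0,0,0],1],
    [[0,0,1.5],[0,0,0],1],
    [[0,0,1.5],[0,0,0],1],
    [[0,0,0.8],[0,0,0],1],
    [[0,0,0],[0,0,0],1],
    [[0,0,0],[0,0,0],1],
    [[0,0,0],[0,0,0],1]
  ]
}}

```text
clock: 23.05
eef_pos: [0.6099, 0.083, 0.0533]
orientation: [[-0.992, 0.127, 0.0], [0.127, 0.992, 0.0], [-0.0, 0.0, -1.0]]
contact_force: [0.4, -0.3, -1.0]
finger_gap: 0.0431
```

```bash
python3 - <<'E'
from h import *
p=snap('wrist','w11',1.5)
plan([stn(1,.0406)])
E
```

```text
now [0.6099 0.0829 0.0534] yaw 172.71 t 23.1 gap 0.0435 F [-1.3 -0.5 -1.7]
to (np.float64(0.6087489268163024), np.float64(0.08390947537389377), 0.0406, 172.75) rows 1 shift [0.128 0.082 1.28 ] turn [ 0.02  0.03 -0.04]
```

View pics/w11.png

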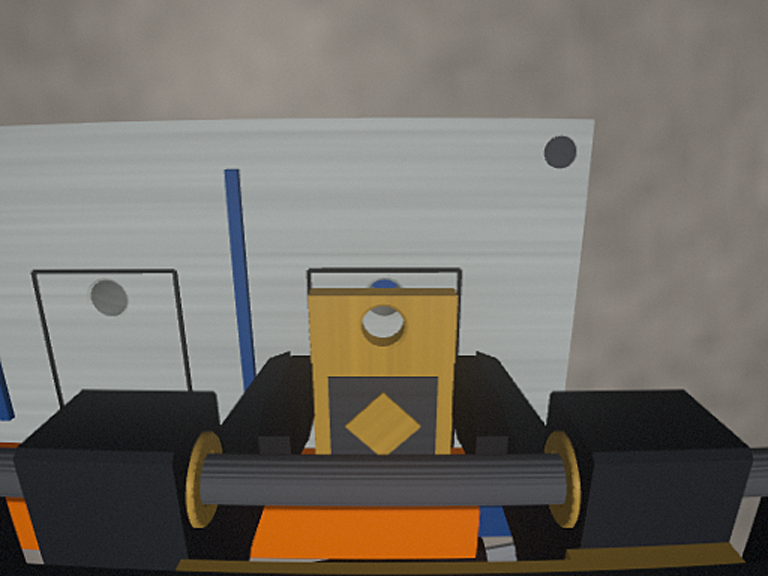

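{"name": "arm_command", "arguments": {
  "steps": [
    [[0.13,0.08,0.4],[0,0,0],1],
    [[0,0,0.3],[0,0,0],1],
    [[0,0,0.2],[0,0,0],1],
    [[0,0,0],[0,0,0],1],
    [[0,0,0],[0,0,0],1]
  ]
}}

```text
clock: 23.6
eef_pos: [0.6082, 0.0835, 0.0436]
orientation: [[-0.992, 0.127, -0.001], [0.127, 0.992, -0.0], [0.001, -0.0, -1.0]]
contact_force: [0.1, 0.4, -1.8]
finger_gap: 0.0438
```

```bash
python3 - <<'E'
from h import *
plan([stn(1,.0406)])
E
```

```text
now [0.6082 0.0835 0.0436] yaw 172.7 t 23.6 gap 0.0438 F [ 0.1  0.4 -1.8]
to (np.float64(0.6087489268163024), np.float64(0.08390947537389377), 0.0406, 172.75) rows 1 shift [-0.049  0.048  0.295] turn [-0.02 -0.04 -0.05]
```

{"name": "arm_command", "arguments": {
  "steps": [
    [[-0.05,0.05,0.15],[0,0,0],1],
    [[0,0,0.15],[0,0,0],1],
    [[0,0,0],[0,0,0],1],
    [[0,0,0],[0,0,0],1]
  ]
}}

```text
clock: 24.0
eef_pos: [0.6089, 0.0841, 0.0407]
orientation: [[-0.992, 0.127, -0.0], [0.127, 0.992, -0.0], [0.0, -0.0, -1.0]]
contact_force: [-0.1, -0.4, -1.2]
finger_gap: 0.0436
```

```bash
python3 - <<'E'
from h import *
plan([stn(1,.0406)])
p=snap('wrist','w12',1.5)
E
```

```text
now [0.6089 0.0841 0.0407] yaw 172.71 t 24.0 gap 0.0436 F [-0.1 -0.4 -1.2]
to (np.float64(0.6087489268163024), np.float64(0.08390947537389377), 0.0406, 172.75) rows 1 shift [ 0.015 -0.019  0.008] turn [-0.01 -0.02 -0.04]
```

View pics/w12.png

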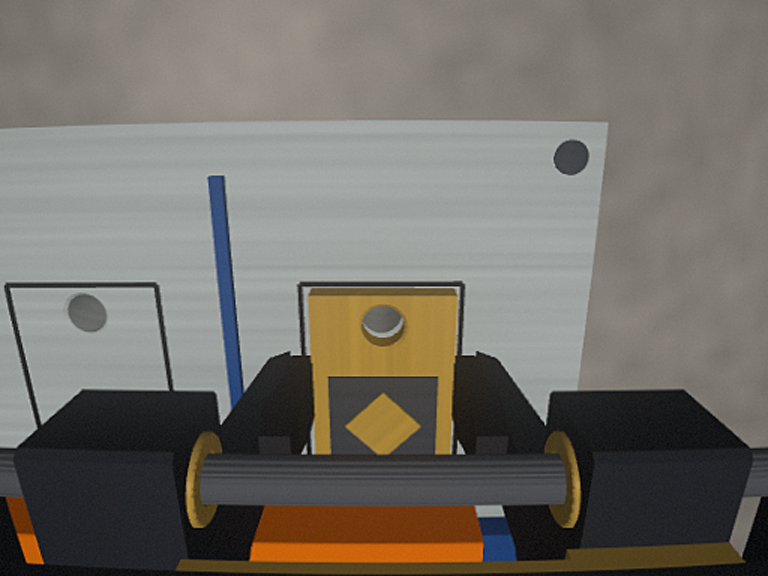

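{"name": "arm_command", "arguments": {
  "steps": [
    [[0,-0.02,0.1],[0,0,0],1],
    [[0,0,0],[0,0,0],1],
    [[0,0,0],[0,0,0],1]
  ]
}}

```text
clock: 24.35
eef_pos: [0.6089, 0.0841, 0.0406]
orientation: [[-0.992, 0.127, 0.0], [0.127, 0.992, -0.0], [-0.0, -0.0, -1.0]]
contact_force: [-1.5, 0.6, 6.2]
finger_gap: 0.0434
```

{"name": "arm_command", "arguments": {
  "steps": [
    [[0,0,0],[0,0,0],-0.2],
    [[0,0,0],[0,0,0],-0.2],
    [[0,0,0],[0,0,0],-0.2],
    [[0,0,0],[0,0,0],-0.2],
    [[0,0,-1],[0,0,0],-0.2],
    [[0,0,-2],[0,0,0],-0.2],
    [[0,0,-3],[0,0,0],-0.2],
    [[0,0,-3],[0,0,0],-0.2],
    [[0,0,0],[0,0,0],-0.2],
    [[0,0,0],[0,0,0],-0.2],
    [[0,0,0],[0,0,0],-0.2]
  ]
}}

```text
clock: 25.45
eef_pos: [0.6083, 0.0832, 0.1289]
orientation: [[-0.992, 0.127, -0.002], [0.127, 0.992, -0.001], [0.002, -0.002, -1.0]]
contact_force: [-0.3, -0.0, -0.3]
finger_gap: 0.0525
```

```bash
python3 - <<'E'
from h import *
p=snap('wrist','w13',1.5);np.save('w13.npy',p,allow_pickle=True)
dies(p)
plan([(.40,.30,.14,160),(.3826,.3322,.13,160.1)])
E
```

```text
die c 621.5 82.9 yaw -7.3 size 75.9 51.4 goldshift -6.2 hole [599.7  85.7] px [256. 200.]
now [0.6082 0.0832 0.1286] yaw 172.71 t 25.5 gap 0.053 F [ 0.3 -0.5 -0.2]
to (0.4, 0.3, 0.14, 160) rows 7 shift [ 3.591  2.369 -0.161] turn [-0.01 -0.02  1.82]
to (0.3826, 0.3322, 0.13, 160.1) rows 1 shift [2.736 2.431 1.   ] turn [ 0.   0.  -0.1]
```

View pics/w13.png

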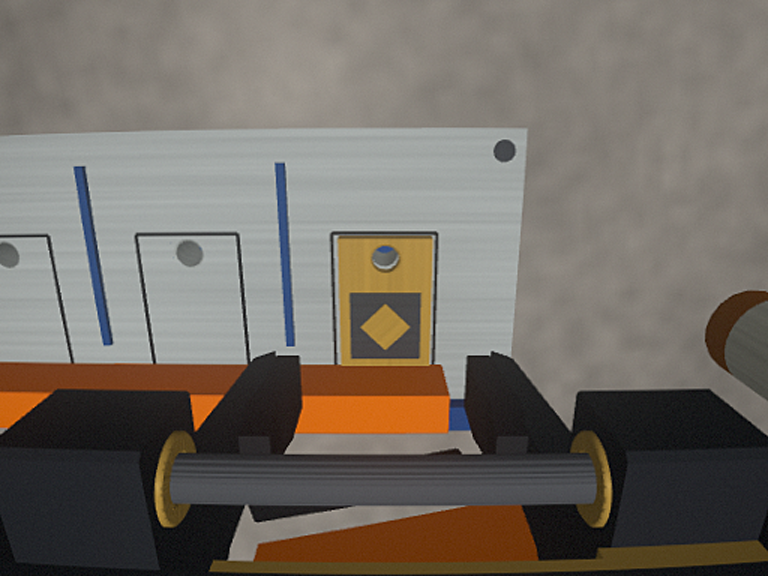

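{"name": "arm_command", "arguments": {
  "steps": [
    [[3.6,2.4,0],[0,0,1.6],-0.4],
    [[3.6,2.4,0],[0,0,1.6],-0.4],
    [[3.6,2.4,0],[0,0,1.6],-0.4],
    [[3.6,2.4,0],[0,0,1.6],-0.4],
    [[3.6,2.4,0],[0,0,1.6],-0.4],
    [[3.6,2.4,0],[0,0,1.6],-0.4],
    [[3.6,2.4,0],[0,0,1.6],-0.4],
    [[2.5,2.4,0],[0,0,1.4],-0.4],
    [[0,0,0],[0,0,0],-0.4],
    [[0,0,0],[0,0,0],-0.4],
    [[0,0,0],[0,0,0],-0.4],
    [[0,0,0],[0,0,0],-0.4],
    [[0,0,0],[0,0,0],-0.4]
  ]
}}

```text
clock: 26.8
eef_pos: [0.3825, 0.33, 0.1294]
orientation: [[-0.94, 0.342, -0.001], [0.342, 0.94, -0.001], [0.0, -0.001, -1.0]]
contact_force: [-0.2, -1.5, -0.7]
finger_gap: 0.062
```

```bash
python3 - <<'E'
from h import *
p=snap('wrist','w14'); o=dies(p)
x,y,a=min(o,key=lambda d:np.hypot(d[0]-.3826,d[1]-.3322))
print(np.round(manip.state()["q"],1))
plan([(x,y,0.03,180+a,4),(x,y,0.003,180+a,2)])
E
```

```text
die c 464.4 414.7 yaw 1.6 size 60.4 44.1 goldshift -12.5 hole [442.4 414.1] px [381. 230.]
die c 381.2 332.6 yaw -19.8 size 64.4 43.5 goldshift -5.1 hole [360.5 340. ] px [258. 182.]
[-15.9  49.8 -52.4 114.6  56.9  46.2 -32.6]
now [0.3824 0.3302 0.1295] yaw 160.01 t 26.85 gap 0.0617 F [-0.6  0.5  0.3]
to (0.38119281005859373, 0.33260153198242187, 0.03, 160.22379302978516, 4) rows 4 shift [0.048 0.047 2.488] turn [-0.01 -0.01 -0.05]
to (0.38119281005859373, 0.33260153198242187, 0.003, 160.22379302978516, 2) rows 2 shift [0.   0.   1.35] turn [0. 0. 0.]
```

View pics/w14.png

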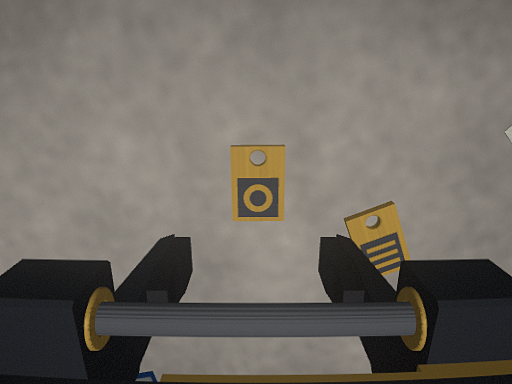

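{"name": "arm_command", "arguments": {
  "steps": [
    [[0.06,0.06,2.5],[0,0,-0.1],-0.4],
    [[0.06,0.06,2.5],[0,0,-0.1],-0.4],
    [[0.03,0.06,2.5],[0,0,0],-0.4],
    [[0.03,0.05,2.5],[0,0,0],-0.4],
    [[0,0,1.2],[0,0,0],-0.4],
    [[0,0,0.7],[0,0,0],-0.4],
    [[0,0,0.4],[0,0,0],-0.4],
    [[0,0,0],[0,0,0],-0.4],
    [[0,0,0],[0,0,0],-0.4],
    [[0,0,0],[0,0,0],-0.4]
  ]
}}

```text
clock: 27.85
eef_pos: [0.3811, 0.3342, 0.0073]
orientation: [[-0.941, 0.337, 0.0], [0.337, 0.941, 0.001], [0.0, 0.001, -1.0]]
contact_force: [-0.1, 0.6, 0.5]
finger_gap: 0.0615
```

```bash
python3 - <<'E'
from h import *
print(np.round(manip.state()["q"],1))
plan([(.3816,.3325,0.003,160.2)])
E
```

```text
[-21.8  60.6 -42.2 116.6  75.5  37.2 -47.6]
now [0.3811 0.3342 0.0073] yaw 160.3 t 27.85 gap 0.0615 F [-0.1  0.6  0.5]
to (0.3816, 0.3325, 0.003, 160.2) rows 1 shift [-0.102 -0.148  0.434] turn [ 0.03 -0.01  0.1 ]
```

{"name": "arm_command", "arguments": {
  "steps": [
    [[-0.1,-0.15,0.25],[0,0,0.1],-0.4],
    [[0,0,0.18],[0,0,0],-0.4],
    [[0,0,0],[0,0,0],-0.4],
    [[0,0,0],[0,0,0],-0.4],
    [[0,0,0],[0,0,0],-0.4]
  ]
}}

```text
clock: 28.35
eef_pos: [0.3812, 0.3323, 0.0024]
orientation: [[-0.941, 0.339, -0.001], [0.339, 0.941, -0.0], [0.001, -0.0, -1.0]]
contact_force: [1.0, -0.1, 0.1]
finger_gap: 0.0619
```

```bash
python3 - <<'E'
from h import *
plan([(.3816,.3325,0.003,160.2)])
E
```

```text
now [0.3812 0.3323 0.0024] yaw 160.21 t 28.35 gap 0.0619 F [ 1.  -0.1  0.1]
to (0.3816, 0.3325, 0.003, 160.2) rows 1 shift [-0.027  0.035 -0.059] turn [-0.02 -0.04  0.01]
```

{"name": "arm_command", "arguments": {
  "steps": [
    [[0,0,0],[0,0,0],1],
    [[0,0,0],[0,0,0],1],
    [[0,0,0],[0,0,0],1],
    [[0,0,0],[0,0,0],1],
    [[0,0,0],[0,0,0],1],
    [[0,0,-0.5],[0,0,0],1],
    [[0,0,-1.5],[0,0,0],1],
    [[0,0,-3],[0,0,0],1],
    [[0,0,-3],[0,0,0],1],
    [[0,0,-3.5],[0,0,0],1],
    [[0,0,0],[0,0,0],1],
    [[0,0,0],[0,0,0],1],
    [[0,0,0],[0,0,0],1]
  ]
}}

```text
clock: 29.65
eef_pos: [0.3811, 0.3311, 0.1164]
orientation: [[-0.941, 0.339, -0.002], [0.339, 0.941, -0.002], [0.001, -0.003, -1.0]]
contact_force: [-0.2, 0.3, -2.1]
finger_gap: 0.0438
```

```bash
python3 - <<'E'
from h import *
p=snap('wrist','w15')
plan([stn(0,.125),stn(0,.055)])
E
```

```text
now [0.3809 0.3312 0.1162] yaw 160.21 t 29.7 gap 0.0435 F [ 0.2  0.  -1.1]
to (np.float64(0.5967600247483986), np.float64(-0.01033099484567915), 0.125, 172.75) rows 9 shift [-3.263 -3.096 -0.095] turn [-0.02 -0.01 -1.39]
to (np.float64(0.5967600247483986), np.float64(-0.01033099484567915), 0.055, 172.75) rows 2 shift [0.  0.  3.5] turn [0. 0. 0.]
```

View pics/w15.png

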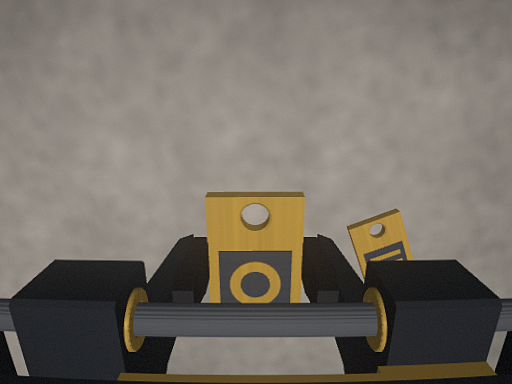

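{"name": "arm_command", "arguments": {
  "steps": [
    [[-3.26,-3.1,-0.1],[0,0,-1.39],1],
    [[-3.26,-3.1,-0.1],[0,0,-1.39],1],
    [[-3.26,-3.1,-0.1],[0,0,-1.39],1],
    [[-3.26,-3.1,-0.1],[0,0,-1.39],1],
    [[-3.26,-3.1,-0.1],[0,0,-1.39],1],
    [[-3.26,-3.1,-0.1],[0,0,-1.39],1],
    [[-3.26,-3.1,-0.1],[0,0,-1.39],1],
    [[-3.26,-3.1,-0.1],[0,0,-1.39],1],
    [[-3.26,-3.1,-0.1],[0,0,-1.39],1],
    [[0,0,0],[0,0,0],1],
    [[0,0,0],[0,0,0],1],
    [[0,0,0],[0,0,0],1],
    [[0,0,0],[0,0,0],1]
  ]
}}

```text
clock: 31.0
eef_pos: [0.5957, -0.0079, 0.1261]
orientation: [[-0.992, 0.123, -0.002], [0.123, 0.992, 0.0], [0.002, 0.0, -1.0]]
contact_force: [0.2, -0.5, -1.6]
finger_gap: 0.0432
```

```bash
python3 - <<'E'
from h import *
plan([stn(0,.055)])
E
```

```text
now [ 0.5957 -0.0079  0.1261] yaw 172.92 t 31.0 gap 0.0432 F [ 0.2 -0.5 -1.6]
to (np.float64(0.5967600247483986), np.float64(-0.01033099484567915), 0.055, 172.75) rows 2 shift [-0.072 -0.115  3.554] turn [ 0.   -0.05  0.08]
```

{"name": "arm_command", "arguments": {
  "steps": [
    [[-0.14,-0.13,1.8],[0,-0.1,0.17],1],
    [[0,-0.1,1.8],[0,0,0],1],
    [[0,0,1.8],[0,0,0],1],
    [[0,0,1.2],[0,0,0],1],
    [[0,0,0.7],[0,0,0],1],
    [[0,0,0],[0,0,0],1],
    [[0,0,0],[0,0,0],1],
    [[0,0,0],[0,0,0],1]
  ]
}}

```text
clock: 31.8
eef_pos: [0.5984, -0.0119, 0.0541]
orientation: [[-0.992, 0.13, 0.002], [0.13, 0.992, -0.0], [-0.002, 0.0, -1.0]]
contact_force: [0.1, -0.3, -0.8]
finger_gap: 0.0435
```

```bash
python3 - <<'E'
from h import *
plan([stn(0,.0415)])
E
```

```text
now [ 0.5984 -0.0119  0.0541] yaw 172.55 t 31.8 gap 0.0435 F [ 0.1 -0.3 -0.8]
to (np.float64(0.5967600247483986), np.float64(-0.01033099484567915), 0.0415, 172.75) rows 1 shift [0.188 0.134 1.261] turn [ 0.01  0.14 -0.2 ]
```

{"name": "arm_command", "arguments": {
  "steps": [
    [[0.15,0.13,0.4],[0,0.1,-0.2],1],
    [[0,0,0.4],[0,0,0],1],
    [[0,0,0.3],[0,0,0],1],
    [[0,0,0],[0,0,0],1],
    [[0,0,0],[0,0,0],1],
    [[0,0,0],[0,0,0],1]
  ]
}}

```text
clock: 32.4
eef_pos: [0.5966, -0.0106, 0.0424]
orientation: [[-0.992, 0.126, -0.001], [0.126, 0.992, -0.0], [0.001, -0.0, -1.0]]
contact_force: [0.3, -1.0, -2.7]
finger_gap: 0.0433
```

```bash
python3 - <<'E'
from h import *
plan([stn(0,.0406)])
p=snap('wrist','w16',1.5)
E
```

```text
now [ 0.5966 -0.0106  0.0424] yaw 172.74 t 32.4 gap 0.0433 F [ 0.3 -1.  -2.7]
to (np.float64(0.5967600247483986), np.float64(-0.01033099484567915), 0.0406, 172.75) rows 1 shift [-0.009  0.033  0.183] turn [-0.01 -0.03 -0.01]
```

View pics/w16.png

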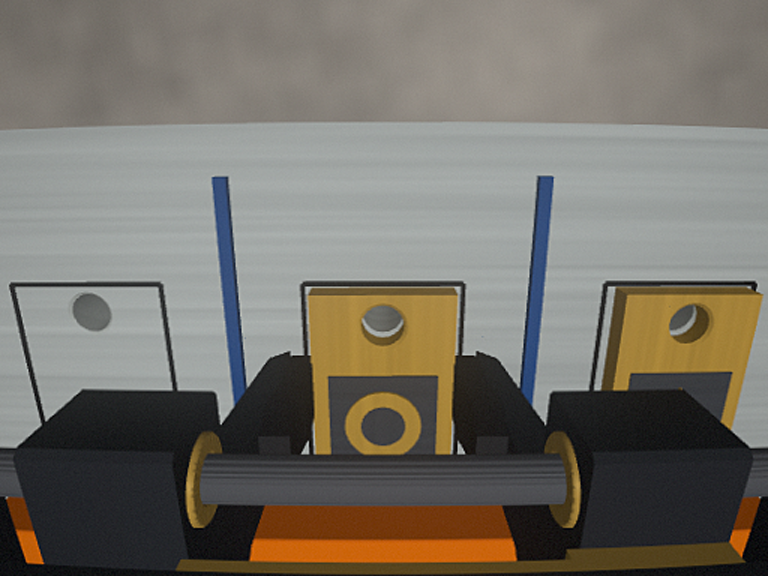

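{"name": "arm_command", "arguments": {
  "steps": [
    [[0,0.02,0.15],[0,0,0],1],
    [[0,0,0.1],[0,0,0],1],
    [[0,0,0],[0,0,0],1],
    [[0,0,0],[0,0,0],1]
  ]
}}

```text
clock: 32.85
eef_pos: [0.5967, -0.0104, 0.0404]
orientation: [[-0.992, 0.126, -0.0], [0.126, 0.992, -0.0], [0.0, -0.0, -1.0]]
contact_force: [-1.0, -0.5, 4.6]
finger_gap: 0.0433
```

```bash
python3 - <<'E'
from h import *
plan([stn(0,.0406)])
E
```

```text
now [ 0.5967 -0.0104  0.0404] yaw 172.75 t 32.85 gap 0.0433 F [-1.  -0.5  4.6]
to (np.float64(0.5967600247483986), np.float64(-0.01033099484567915), 0.0406, 172.75) rows 1 shift [-0.003  0.008 -0.015] turn [-0.02 -0.01  0.  ]
```

Seated. Release and go to the last die.

{"name": "arm_command", "arguments": {
  "steps": [
    [[0,0,0],[0,0,0],-0.2],
    [[0,0,0],[0,0,0],-0.2],
    [[0,0,0],[0,0,0],-0.2],
    [[0,0,0],[0,0,0],-0.2],
    [[0,0,-1],[0,0,0],-0.2],
    [[0,0,-2],[0,0,0],-0.2],
    [[0,0,-3],[0,0,0],-0.2],
    [[0,0,-3],[0,0,0],-0.2],
    [[0,0,0],[0,0,0],-0.2],
    [[0,0,0],[0,0,0],-0.2]
  ]
}}

```text
clock: 33.85
eef_pos: [0.5969, -0.0105, 0.1307]
orientation: [[-0.992, 0.126, 0.001], [0.126, 0.992, -0.001], [-0.001, -0.0, -1.0]]
contact_force: [-0.6, -0.1, -0.5]
finger_gap: 0.0528
```

```bash
python3 - <<'E'
from h import *
p=snap('wrist','w17',1.5)
plan([(.4697,.4147,.13,180+1.6,12)])
t=get_image("top"); dies(t); save(t,'t17')
E
```

```text
now [ 0.5963 -0.0109  0.1296] yaw 172.74 t 33.9 gap 0.0529 F [-0.2 -0.1 -0.9]
to (0.4697, 0.4147, 0.13, 181.6, 12) rows 12 shift [ 1.252  3.486 -0.005] turn [-0.01 -0.01 -0.74]
```

View pics/w17.png

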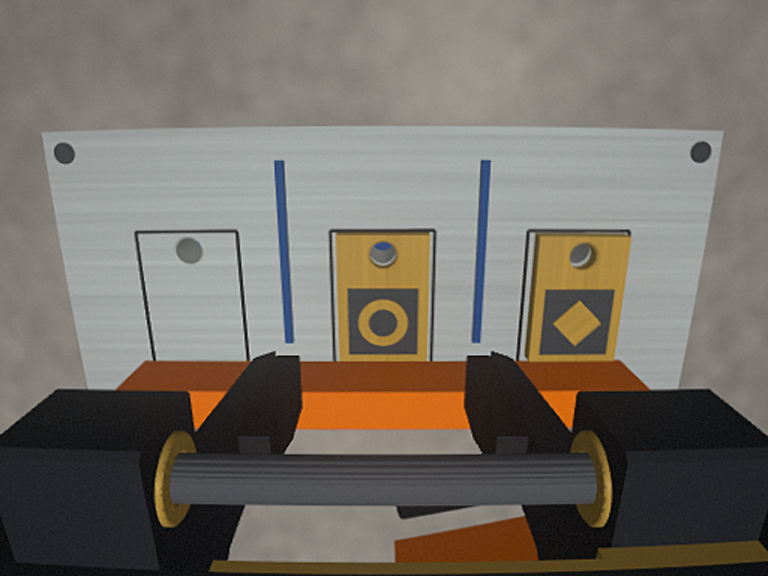

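View pics/t17.png

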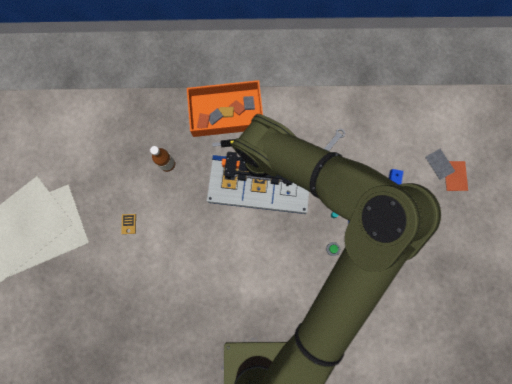

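{"name": "arm_command", "arguments": {
  "steps": [
    [[1.25,3.49,0],[0,0,-0.74],-0.4],
    [[1.25,3.49,0],[0,0,-0.74],-0.4],
    [[1.25,3.49,0],[0,0,-0.74],-0.4],
    [[1.25,3.49,0],[0,0,-0.74],-0.4],
    [[1.25,3.49,0],[0,0,-0.74],-0.4],
    [[1.25,3.49,0],[0,0,-0.74],-0.4],
    [[1.25,3.49,0],[0,0,-0.74],-0.4],
    [[1.25,3.49,0],[0,0,-0.74],-0.4],
    [[1.25,3.49,0],[0,0,-0.74],-0.4],
    [[1.25,3.49,0],[0,0,-0.74],-0.4],
    [[1.25,3.49,0],[0,0,-0.74],-0.4],
    [[1.25,3.49,0],[0,0,-0.74],-0.4],
    [[0,0,0],[0,0,0],-0.4],
    [[0,0,0],[0,0,0],-0.4],
    [[0,0,0],[0,0,0],-0.4],
    [[0,0,0],[0,0,0],-0.4],
    [[0,0,0],[0,0,0],-0.4]
  ]
}}

```text
clock: 35.65
eef_pos: [0.4711, 0.4142, 0.1295]
orientation: [[-1.0, -0.026, -0.001], [-0.026, 1.0, -0.001], [0.001, -0.001, -1.0]]
contact_force: [-0.4, 1.2, -0.6]
finger_gap: 0.0616
```

```bash
python3 - <<'E'
from h import *
p=snap('wrist','w18'); o=dies(p)
x,y,a=min(o,key=lambda d:np.hypot(d[0]-.4697,d[1]-.4147))
plan([(x,y,0.01,180+a,6)])
E
```

```text
die c 469.0 415.0 yaw 1.5 size 64.2 43.5 goldshift -5.4 hole [447.  414.4] px [256. 182.]
now [0.471  0.4145 0.1297] yaw -178.46 t 35.7 gap 0.0615 F [-0.3  0.3 -0.2]
to (0.46901358032226564, 0.41500439453125, 0.01, 181.52903640270233, 6) rows 6 shift [0.031 0.011 1.994] turn [-0.01 -0.01  0.  ]
```

View pics/w18.png

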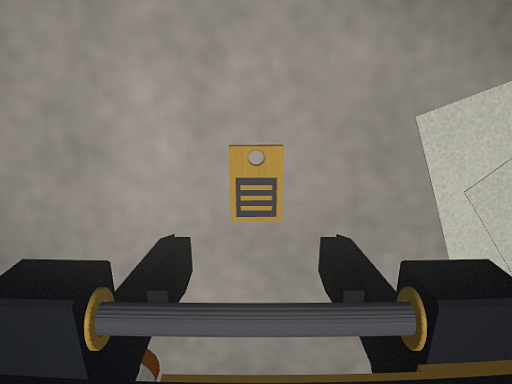

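{"name": "arm_command", "arguments": {
  "steps": [
    [[0.08,-0.02,2.4],[0,0,0],-0.4],
    [[0.08,-0.03,2.4],[0,0,0],-0.4],
    [[0,-0.03,2.4],[0,0,0],-0.4],
    [[0,0,2.4],[0,0,0],-0.4],
    [[0,0,1.5],[0,0,0],-0.4],
    [[0,0,0.9],[0,0,0],-0.4],
    [[0,0,0],[0,0,0],-0.4],
    [[0,0,0],[0,0,0],-0.4],
    [[0,0,0],[0,0,0],-0.4]
  ]
}}

```text
clock: 36.6
eef_pos: [0.469, 0.4155, 0.011]
orientation: [[-1.0, -0.028, 0.0], [-0.028, 1.0, 0.001], [-0.0, 0.001, -1.0]]
contact_force: [-0.1, -0.7, 0.2]
finger_gap: 0.0618
```

```bash
python3 - <<'E'
from h import *
plan([(.4694,.4149,0.003,181.5)])
E
```

```text
now [0.469  0.4155 0.011 ] yaw -178.38 t 36.6 gap 0.0618 F [-0.1 -0.7  0.2]
to (0.4694, 0.4149, 0.003, 181.5) rows 1 shift [-0.04  -0.059  0.801] turn [0.08 0.02 0.12]
```

{"name": "arm_command", "arguments": {
  "steps": [
    [[-0.04,-0.05,0.35],[0,0,0.1],-0.4],
    [[0,0,0.3],[0,0,0],-0.4],
    [[0,0,0.12],[0,0,0],-0.4],
    [[0,0,0],[0,0,0],-0.4],
    [[0,0,0],[0,0,0],-0.4],
    [[0,0,0],[0,0,0],-0.4]
  ]
}}

```text
clock: 37.2
eef_pos: [0.469, 0.4143, 0.0022]
orientation: [[-1.0, -0.027, -0.001], [-0.027, 1.0, -0.0], [0.001, -0.0, -1.0]]
contact_force: [0.1, 0.2, -0.0]
finger_gap: 0.0615
```

```bash
python3 - <<'E'
from h import *
plan([(.4694,.4149,0.003,181.5)])
E
```

```text
now [0.469  0.4143 0.0022] yaw -178.47 t 37.2 gap 0.0615 F [ 0.1  0.2 -0. ]
to (0.4694, 0.4149, 0.003, 181.5) rows 1 shift [-0.045  0.059 -0.082] turn [-0.01 -0.04  0.03]
```

{"name": "arm_command", "arguments": {
  "steps": [
    [[-0.02,0.05,-0.03],[0,0,0],1],
    [[0,0,0],[0,0,0],1],
    [[0,0,0],[0,0,0],1],
    [[0,0,0],[0,0,0],1],
    [[0,0,0],[0,0,0],1],
    [[0,0,-0.5],[0,0,0],1],
    [[0,0,-1.5],[0,0,0],1],
    [[0,0,-3],[0,0,0],1],
    [[0,0,-3],[0,0,0],1],
    [[0,0,-4],[0,0,0],1],
    [[0,0,0],[0,0,0],1],
    [[0,0,0],[0,0,0],1],
    [[0,0,0],[0,0,0],1]
  ]
}}

```text
clock: 38.5
eef_pos: [0.469, 0.4136, 0.1215]
orientation: [[-1.0, -0.027, -0.001], [-0.027, 1.0, -0.003], [0.001, -0.003, -1.0]]
contact_force: [-0.4, -0.8, -2.6]
finger_gap: 0.0431
```

```bash
python3 - <<'E'
from h import *
p=snap('wrist','w19')
plan([stn(-1,.125,dx=0,dy=0)])
E
```

```text
now [0.4689 0.4135 0.1211] yaw -178.47 t 38.55 gap 0.0435 F [ 0.3  0.4 -3.4]
to (np.float64(0.5847711226804947), np.float64(-0.10457146506525207), 0.125, 172.75) rows 12 shift [-1.153 -4.276 -0.027] turn [-0.01 -0.01  0.73]
```

View pics/w19.png

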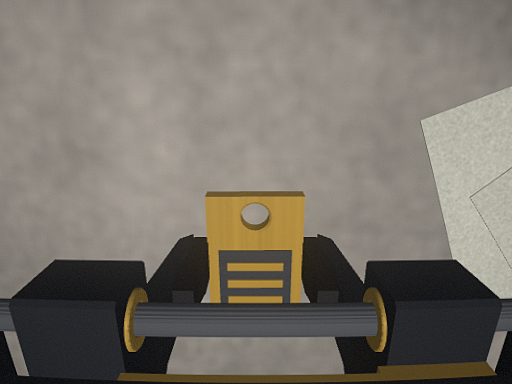

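{"name": "arm_command", "arguments": {
  "steps": [
    [[-1.15,-4.28,0],[0,0,0.73],1],
    [[-1.15,-4.28,0],[0,0,0.73],1],
    [[-1.15,-4.28,0],[0,0,0.73],1],
    [[-1.15,-4.28,0],[0,0,0.73],1],
    [[-1.15,-4.28,0],[0,0,0.73],1],
    [[-1.15,-4.28,0],[0,0,0.73],1],
    [[-1.15,-4.28,0],[0,0,0.73],1],
    [[-1.15,-4.28,0],[0,0,0.73],1],
    [[-1.15,-4.28,0],[0,0,0.73],1],
    [[-1.15,-4.28,0],[0,0,0.73],1],
    [[-1.15,-4.28,0],[0,0,0.73],1],
    [[-1.15,-4.28,0],[0,0,0.73],1],
    [[0,0,0],[0,0,0],1],
    [[0,0,0],[0,0,0],1],
    [[0,0,0],[0,0,0],1],
    [[0,0,0],[0,0,0],1]
  ]
}}

```text
clock: 40.15
eef_pos: [0.5845, -0.1019, 0.1223]
orientation: [[-0.992, 0.123, -0.001], [0.123, 0.992, 0.001], [0.001, 0.001, -1.0]]
contact_force: [1.6, -1.1, -2.1]
finger_gap: 0.0432
```

```bash
python3 - <<'E'
from h import *
plan([stn(-1,.055)])
E
```

```text
now [ 0.5845 -0.1019  0.1223] yaw 172.95 t 40.15 gap 0.0432 F [ 1.6 -1.1 -2.1]
to (np.float64(0.5847711226804947), np.float64(-0.10457146506525207), 0.055, 172.75) rows 2 shift [-0.035 -0.132  3.366] turn [ 0.02 -0.04  0.1 ]
```

{"name": "arm_command", "arguments": {
  "steps": [
    [[0,-0.12,1.8],[0,-0.1,0.1],1],
    [[0,-0.1,1.8],[0,0,0],1],
    [[0,0,1.8],[0,0,0],1],
    [[0,0,0.8],[0,0,0],1],
    [[0,0,0.5],[0,0,0],1],
    [[0,0,0],[0,0,0],1],
    [[0,0,0],[0,0,0],1],
    [[0,0,0],[0,0,0],1]
  ]
}}

```text
clock: 40.95
eef_pos: [0.585, -0.106, 0.0562]
orientation: [[-0.992, 0.128, 0.002], [0.128, 0.992, -0.0], [-0.002, -0.0, -1.0]]
contact_force: [0.1, -0.1, -1.3]
finger_gap: 0.0431
```

```bash
python3 - <<'E'
from h import *
plan([stn(-1,.0415)])
E
```

```text
now [ 0.585  -0.106   0.0562] yaw 172.66 t 40.95 gap 0.0431 F [ 0.1 -0.1 -1.3]
to (np.float64(0.5847711226804947), np.float64(-0.10457146506525207), 0.0415, 172.75) rows 1 shift [0.043 0.134 1.47 ] turn [-0.01  0.13 -0.09]
```

{"name": "arm_command", "arguments": {
  "steps": [
    [[0.03,0.13,0.5],[0,0.1,-0.1],1],
    [[0,0,0.5],[0,0,0],1],
    [[0,0,0.35],[0,0,0],1],
    [[0,0,0],[0,0,0],1],
    [[0,0,0],[0,0,0],1],
    [[0,0,0],[0,0,0],1]
  ]
}}

```text
clock: 41.55
eef_pos: [0.5845, -0.1047, 0.0421]
orientation: [[-0.992, 0.126, -0.0], [0.126, 0.992, -0.0], [0.0, -0.0, -1.0]]
contact_force: [-0.7, 0.6, -2.5]
finger_gap: 0.0431
```

```bash
python3 - <<'E'
from h import *
plan([stn(-1,.0404)])
E
```

```text
now [ 0.5845 -0.1047  0.0421] yaw 172.77 t 41.55 gap 0.0431 F [-0.7  0.6 -2.5]
to (np.float64(0.5847711226804947), np.float64(-0.10457146506525207), 0.0404, 172.75) rows 1 shift [-0.029  0.015  0.168] turn [-0.01 -0.03  0.02]
```

{"name": "arm_command", "arguments": {
  "steps": [
    [[-0.03,0.01,0.12],[0,0,0],1],
    [[0,0,0.1],[0,0,0],1],
    [[0,0,0],[0,0,0],1],
    [[0,0,0],[0,0,0],1]
  ]
}}

```text
clock: 41.95
eef_pos: [0.5849, -0.1046, 0.0404]
orientation: [[-0.992, 0.126, -0.0], [0.126, 0.992, -0.001], [-0.0, -0.001, -1.0]]
contact_force: [-2.2, -0.5, 6.0]
finger_gap: 0.0431
```

Seated; release, rise, and look.

{"name": "arm_command", "arguments": {
  "steps": [
    [[0,0,0],[0,0,0],-0.2],
    [[0,0,0],[0,0,0],-0.2],
    [[0,0,0],[0,0,0],-0.2],
    [[0,0,0],[0,0,0],-0.2],
    [[0,0,-1],[0,0,0],-0.2],
    [[0,0,-2],[0,0,0],-0.2],
    [[0,0,-4],[0,0,0],-0.2],
    [[0,0,-4],[0,0,0],-0.2],
    [[0,0,-4],[0,0,0],-0.2],
    [[0,0,0],[0,0,0],-0.2],
    [[0,0,0],[0,0,0],-0.2],
    [[0,0,0],[0,0,0],-0.2]
  ]
}}

```text
clock: 43.15
eef_pos: [0.5839, -0.1051, 0.1889]
orientation: [[-0.992, 0.126, -0.003], [0.126, 0.992, -0.001], [0.003, -0.001, -1.0]]
contact_force: [-0.4, 1.1, 0.0]
finger_gap: 0.0529
```

```bash
python3 - <<'E'
from h import *
p=snap('wrist','w20',1.5);np.save('w20.npy',p,allow_pickle=True)
plan([(.52,-.315,.2,182,10)])
print(np.round(manip.state()["q"],1))
E
```

```text
now [ 0.5838 -0.105   0.1885] yaw 172.78 t 43.2 gap 0.0527 F [-0.1 -0.6 -0.4]
to (0.52, -0.315, 0.2, 182, 10) rows 10 shift [ 0.525 -2.133 -0.113] turn [-0.   -0.02 -0.92]
[ 36.1  51.6 -58.7  96.8  49.5  61.7  43.9]
```

View pics/w20.png

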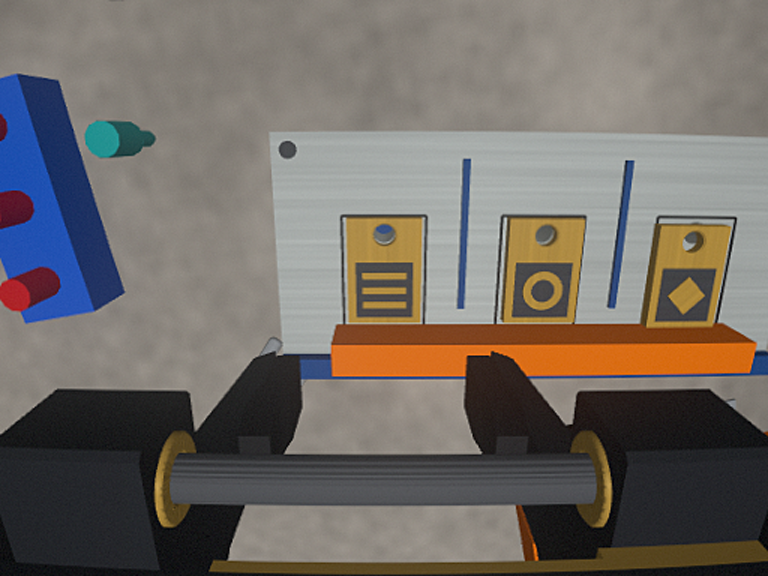

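```bash
cat >> h.py <<'E'
def diesP(p,z=.046):
    hsv=cv2.cvtColor(p["image"],cv2.COLOR_BGR2HSV)
    m=cv2.inRange(hsv,(15,110,130),(27,255,255))
    cs,_=cv2.findContours(m,cv2.RETR_EXTERNAL,cv2.CHAIN_APPROX_NONE)
    for c in cs:
        if cv2.contourArea(c)<400: continue
        r=cv2.minAreaRect((inpal(onz(p,c.reshape(-1,2),z))*1000).astype(np.float32)); print(np.round(r[0],1),np.round(r[1],1),round(r[2],1))
E
python3 - <<'E'
from h import *
p=np.load('w20.npy',allow_pickle=True).item()
diesP(p)
print("die holes top",inpal(onz(p,np.array([[384.5,233.5],[545.5,235],[693,240]])/1.5,.046))*1000)
save(p,'w20b',4,(400,130,512,250)) if 0 else cv2.imwrite('pics/w20b.png',cv2.resize(p["image"][130:250,210:500],None,fx=2.7,fy=2.7,interpolation=cv2.INTER_CUBIC))
E
```

```text
[ 8.7 90.6] [64.9 44.1] 0.5
[5.  0.1] [43.9 63.2] 89.9
[  4.8 -94.8] [63.4 43.4] 0.0
die holes top [[-17.61368478 -94.31941527]
 [-16.9720378   -0.20444108]
 [-14.61269023  90.10558878]]
```

View pics/w20b.png

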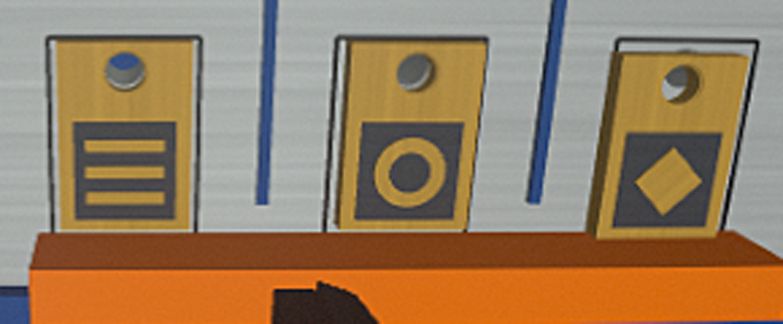

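```bash
python3 - <<'E'
from h import *
g=pal(.0087,.091)
plan([(g[0],g[1],.12,180+PY,6),(g[0],g[1],.06,180+PY,4)])
E
```

```text
now [ 0.5838 -0.105   0.1885] yaw 172.78 t 43.2 gap 0.0527 F [-0.1 -0.6 -0.4]
to (np.float64(0.611914549253574), np.float64(0.07947451938937235), 0.12, 172.75, 6) rows 6 shift [-0.08   3.11   1.139] turn [-0.01 -0.03  0.  ]
to (np.float64(0.611914549253574), np.float64(0.07947451938937235), 0.06, 172.75, 4) rows 4 shift [0.  0.  1.5] turn [0. 0. 0.]
```

{"name": "arm_command", "arguments": {
  "steps": [
    [[-0.08,3.1,1.0],[0,0,0],-0.2],
    [[-0.08,3.1,1.0],[0,0,0],-0.2],
    [[-0.08,3.1,1.0],[0,0,0],-0.2],
    [[-0.08,3.1,1.0],[0,0,0],-0.2],
    [[-0.08,3.1,1.0],[0,0,0],-0.2],
    [[-0.08,3.1,1.0],[0,0,0],-0.2],
    [[0,0,0],[0,0,0],-0.2],
    [[0,0,0],[0,0,0],-0.2],
    [[0,0,0],[0,0,0],-0.2],
    [[0,0,0],[0,0,0],-0.2]
  ]
}}

```text
clock: 44.2
eef_pos: [0.6129, 0.0774, 0.1295]
orientation: [[-0.992, 0.128, -0.001], [0.128, 0.992, -0.001], [0.001, -0.002, -1.0]]
contact_force: [-0.2, -0.2, -0.4]
finger_gap: 0.0527
```

```bash
python3 - <<'E'
from h import *
p=snap('wrist','w21',1.5); diesP(p)
g=pal(.0087,.091)
plan([(g[0],g[1],.06,180+PY)])
E
```

```text
[ 8.4 90.7] [44.7 63.4] 89.9
[  5.2 -91.1] [36.4 64. ] 90.0
[5.6 0.1] [64.7 44.1] 0.1
now [0.613  0.0776 0.1296] yaw 172.65 t 44.25 gap 0.053 F [-0.8  0.2  0.7]
to (np.float64(0.611914549253574), np.float64(0.07947451938937235), 0.06, 172.75) rows 2 shift [0.065 0.088 3.482] turn [-0.04 -0.02 -0.05]
```

View pics/w21.png

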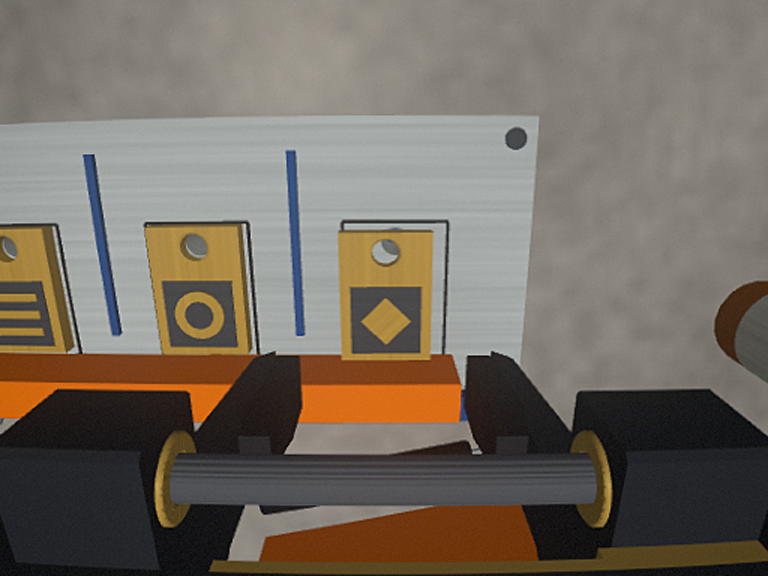

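{"name": "arm_command", "arguments": {
  "steps": [
    [[0.06,0.1,2.2],[0,0,0],-0.2],
    [[0,0.1,2.2],[0,0,0],-0.2],
    [[0,0,2.0],[0,0,0],-0.2],
    [[0,0,1.2],[0,0,0],-0.2],
    [[0,0,0],[0,0,0],-0.2],
    [[0,0,0],[0,0,0],-0.2],
    [[0,0,0],[0,0,0],-0.2]
  ]
}}

```text
clock: 44.95
eef_pos: [0.6132, 0.0817, 0.0547]
orientation: [[-0.992, 0.126, 0.001], [0.126, 0.992, 0.0], [-0.001, 0.001, -1.0]]
contact_force: [0.3, 0.8, 0.2]
finger_gap: 0.0531
```

```bash
python3 - <<'E'
from h import *
g=pal(.0087,.0907)
plan([(g[0],g[1],.0425,180+PY)])
E
```

```text
now [0.6132 0.0817 0.0547] yaw 172.76 t 44.95 gap 0.0531 F [0.3 0.8 0.2]
to (np.float64(0.6118766895628333), np.float64(0.07917691790446843), 0.0425, 172.75) rows 1 shift [ 0.096 -0.269  1.221] turn [0.03 0.05 0.01]
```

{"name": "arm_command", "arguments": {
  "steps": [
    [[0.06,-0.25,0.4],[0,0,0],-0.2],
    [[0,0,0],[0,0,0],-0.2],
    [[0,0,0.4],[0,0,0],-0.2],
    [[0,0,0.3],[0,0,0],-0.2],
    [[0,0,0],[0,0,0],-0.2],
    [[0,0,0],[0,0,0],-0.2]
  ]
}}

```text
clock: 45.55
eef_pos: [0.6115, 0.079, 0.0426]
orientation: [[-0.992, 0.126, -0.001], [0.126, 0.992, -0.0], [0.001, -0.0, -1.0]]
contact_force: [0.2, 0.8, -1.0]
finger_gap: 0.0529
```

```bash
python3 - <<'E'
from h import *
g=pal(.0087,.0907)
plan([(g[0],g[1],.0425,180+PY)])
E
```

```text
now [0.6115 0.079  0.0426] yaw 172.77 t 45.55 gap 0.0529 F [ 0.2  0.8 -1. ]
to (np.float64(0.6118766895628333), np.float64(0.07917691790446843), 0.0425, 172.75) rows 1 shift [-0.038  0.024  0.006] turn [-0.02 -0.06  0.02]
```

{"name": "arm_command", "arguments": {
  "steps": [
    [[0,0,0],[0,0,0],1],
    [[0,0,0],[0,0,0],1],
    [[0,0,0],[0,0,0],1],
    [[0,0,0],[0,0,0],1],
    [[0,0,-0.3],[0,0,0],1],
    [[0.1,0.1,0],[0,0,0],1],
    [[0.1,0.1,0],[0,0,0],1],
    [[0.15,0.15,0],[0,0,0],1],
    [[0,0.06,0],[0,0,0],1],
    [[0,0,0],[0,0,0],1],
    [[0,0,0],[0,0,0],1],
    [[0,0,0],[0,0,0],1]
  ]
}}

```text
clock: 46.75
eef_pos: [0.6086, 0.0833, 0.0456]
orientation: [[-0.992, 0.126, -0.001], [0.126, 0.992, -0.0], [0.001, -0.001, -1.0]]
contact_force: [-0.0, 1.1, -1.7]
finger_gap: 0.0434
```

```bash
python3 - <<'E'
from h import *
p=snap('wrist','w22',1.5);np.save('w22.npy',p,allow_pickle=True)
s=manip.state();print("tcp in pallet mm",inpal(s["eef_pos"])*1000); plan([])
E
```

```text
tcp in pallet mm [[ 4.97718207 94.38776706]]
now [0.6086 0.0833 0.0457] yaw 172.76 t 46.8 gap 0.043 F [-0.3 -0.9 -1.3]
```

View pics/w22.png

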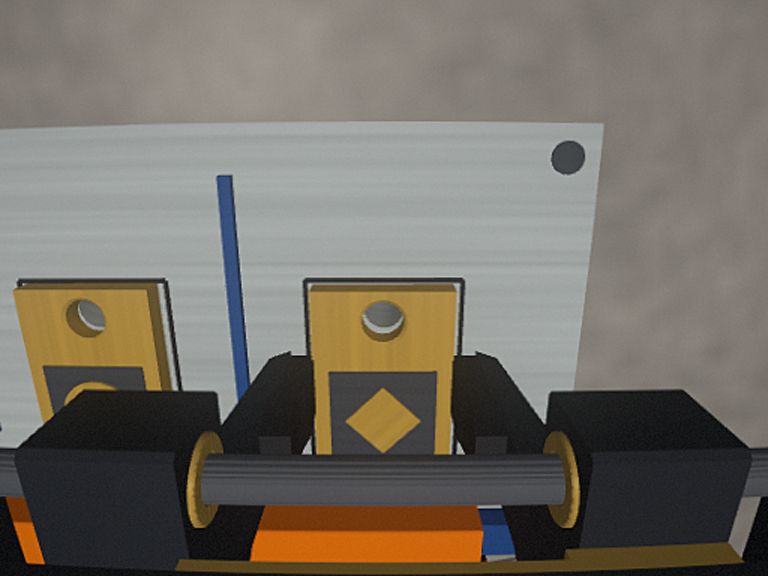

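```bash
python3 - <<'E'
from h import *
p=np.load('w22.npy',allow_pickle=True).item(); s=manip.state()
for z in (.0035,.0045):
  h=onz(p,[[255.3,212.3]],s["eef_pos"][2]+z)[0]; print("hole tool",s["orientation"].T@(h-s["eef_pos"])*1000)
  diesP(p,s["eef_pos"][2]+z)
E
```

```text
hole tool [23.28957452  0.43894457 -3.48399223]
[16.9 94.6] [17.1 17.1] 45.1
[ 1.1 94.5] [56.3 43.8] 0.1
[-4.3  2. ] [46.4 43.1] 0.1
hole tool [23.66043317  0.43802101 -4.48373392]
[16.3 94.6] [16.9 17. ] 45.1
[ 0.6 94.5] [55.9 43.5] 0.1
[-4.8  2.7] [46.  42.8] 0.1
```

{"name": "arm_command", "arguments": {
  "steps": [
    [[-0.04,0.06,0.15],[0,0,0],1],
    [[0,0,0.15],[0,0,0],1],
    [[0,0,0.08],[0,0,0],1],
    [[0,0,0],[0,0,0],1],
    [[0,0,0],[0,0,0],1]
  ]
}}

```text
clock: 47.3
eef_pos: [0.6093, 0.084, 0.0427]
orientation: [[-0.992, 0.126, -0.0], [0.126, 0.992, -0.0], [0.0, -0.0, -1.0]]
contact_force: [-2.1, -1.8, 4.9]
finger_gap: 0.0431
```

```bash
python3 - <<'E'
from h import *
s=manip.state();print("tcp in pallet mm",inpal(s["eef_pos"])*1000); plan([])
E
```

```text
tcp in pallet mm [[ 5.48346627 95.18256202]]
now [0.6093 0.084  0.0427] yaw 172.76 t 47.3 gap 0.0431 F [-2.1 -1.8  4.9]
```

{"name": "arm_command", "arguments": {
  "steps": [
    [[0,0,0],[0,0,0],-0.2],
    [[0,0,0],[0,0,0],-0.2],
    [[0,0,0],[0,0,0],-0.2],
    [[0,0,0],[0,0,0],-0.2],
    [[0,0,-1],[0,0,0],-0.2],
    [[0,0,-2],[0,0,0],-0.2],
    [[0,0,-4],[0,0,0],-0.2],
    [[0,0,-4],[0,0,0],-0.2],
    [[0,0,-4],[0,0,0],-0.2],
    [[0,0,0],[0,0,0],-0.2],
    [[0,0,0],[0,0,0],-0.2],
    [[0,0,0],[0,0,0],-0.2]
  ]
}}

```text
clock: 48.5
eef_pos: [0.6085, 0.0833, 0.1909]
orientation: [[-0.992, 0.126, -0.003], [0.126, 0.992, -0.002], [0.002, -0.002, -1.0]]
contact_force: [-0.7, 0.2, 1.3]
finger_gap: 0.0527
```

```bash
python3 - <<'E'
from h import *
p=snap('wrist','w23',1.5);np.save('w23.npy',p,allow_pickle=True); diesP(p)
plan([(.54,-.317,.2,182,13)])
E
```

```text
[209.7 133.8] [28.6 44.7] 15.0
[  4.8 -94.7] [63.8 43.9] 0.1
[ 5.1 95.4] [63.8 43.3] 0.0
[4.9 0.3] [64.3 44. ] 0.3
now [0.6084 0.0833 0.1905] yaw 172.77 t 48.55 gap 0.0528 F [-0.2  0.5 -0.9]
to (0.54, -0.317, 0.2, 182, 13) rows 13 shift [ 0.367 -3.106 -0.069] turn [-0.01 -0.01 -0.71]
```

View pics/w23.png

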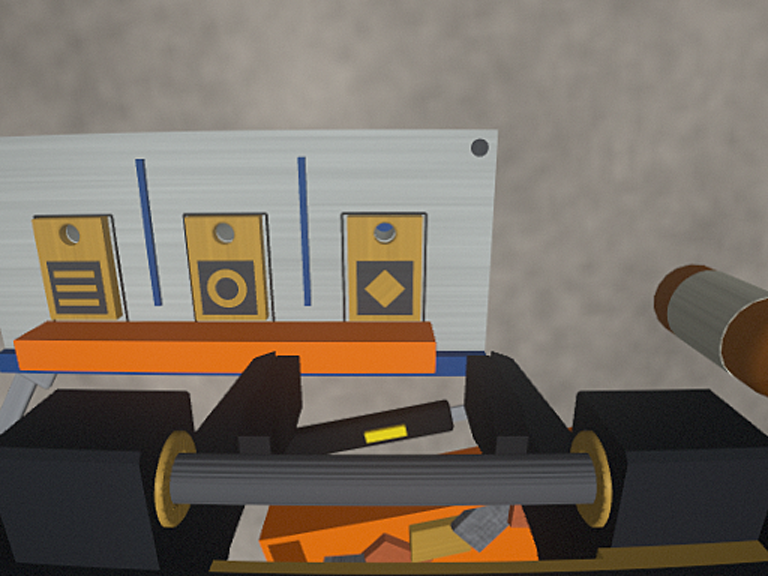

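{"name": "arm_command", "arguments": {
  "steps": [
    [[0.37,-3.1,0],[0,0,-0.71],-0.2],
    [[0.37,-3.1,0],[0,0,-0.71],-0.2],
    [[0.37,-3.1,0],[0,0,-0.71],-0.2],
    [[0.37,-3.1,0],[0,0,-0.71],-0.2],
    [[0.37,-3.1,0],[0,0,-0.71],-0.2],
    [[0.37,-3.1,0],[0,0,-0.71],-0.2],
    [[0.37,-3.1,0],[0,0,-0.71],-0.2],
    [[0.37,-3.1,0],[0,0,-0.71],-0.2],
    [[0.37,-3.1,0],[0,0,-0.71],-0.2],
    [[0.37,-3.1,0],[0,0,-0.71],-0.2],
    [[0.37,-3.1,0],[0,0,-0.71],-0.2],
    [[0.37,-3.1,0],[0,0,-0.71],-0.2],
    [[0.37,-3.1,0],[0,0,-0.71],-0.2],
    [[0,0,0],[0,0,0],-0.2],
    [[0,0,0],[0,0,0],-0.2],
    [[0,0,0],[0,0,0],-0.2],
    [[0,0,0],[0,0,0],-0.2]
  ]
}}

```text
clock: 50.25
eef_pos: [0.5406, -0.3139, 0.1919]
orientation: [[-0.999, -0.038, -0.001], [-0.038, 0.999, 0.001], [0.001, 0.001, -1.0]]
contact_force: [-0.4, 0.6, 0.9]
finger_gap: 0.0527
```

```bash
cat >> h.py <<'E'
def pins(p,ztop=.07):
    hsv=cv2.cvtColor(p["image"],cv2.COLOR_BGR2HSV)
    m=cv2.inRange(hsv,(0,150,60),(5,255,255))|cv2.inRange(hsv,(172,150,60),(180,255,255))
    n,l,st,c=cv2.connectedComponentsWithStats(m); out=[]
    for i in range(1,n):
        if st[i,4]<60: continue
        X,uv=cloud(p,l==i); h=np.percentile(X[:,2],97); t=X[:,2]>h-.005
        (cx,cy),r=cv2.minEnclosingCircle((onz(p,uv[t],ztop)[:,:2]*1000).astype(np.float32)); print("red c",round(cx,1),round(cy,1),"r",round(r,1),"h",round(h,4),"px",c[i].round()); out.append((cx/1000,cy/1000))
    return out
E
python3 - <<'E'
from h import *
p=snap('wrist','w24',1.5);np.save('w24.npy',p,allow_pickle=True); pins(p); plan([])
E
```

```text
red c 469.6 -320.9 r 9.5 h 0.0717 px [249.  97.]
red c 517.2 -318.6 r 9.8 h 0.0716 px [250. 157.]
red c 564.6 -316.7 r 10.4 h 0.0713 px [251. 210.]
now [ 0.5406 -0.3141  0.192 ] yaw -177.86 t 50.3 gap 0.0532 F [0.3 0.5 0.2]
```

View pics/w24.png

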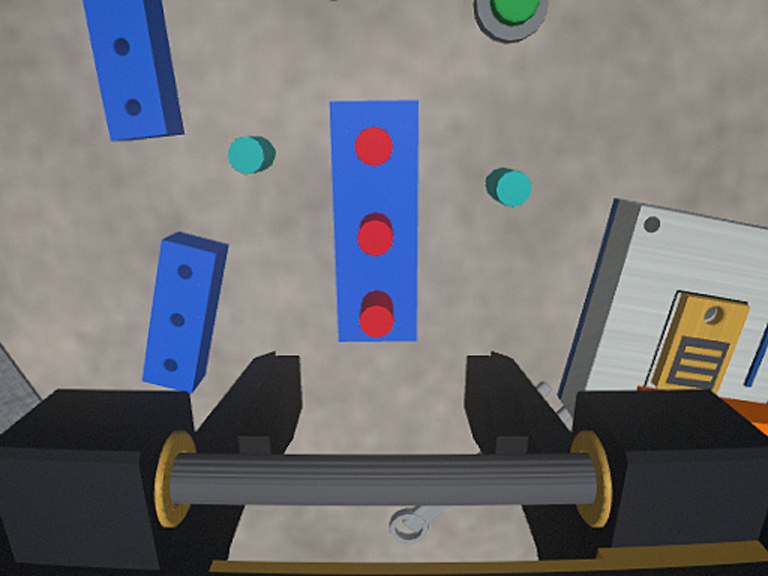

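```bash
python3 - <<'E'
from h import *
plan([(.565,-.3165,.1,182.5,5)])
E
```

```text
now [ 0.5406 -0.3141  0.192 ] yaw -177.86 t 50.3 gap 0.0532 F [0.3 0.5 0.2]
to (0.565, -0.3165, 0.1, 182.5, 5) rows 5 shift [-0.486 -0.067  1.841] turn [ 0.   -0.01 -0.07]
```

{"name": "arm_command", "arguments": {
  "steps": [
    [[-0.48,-0.06,1.8],[0,0,-0.07],-0.2],
    [[-0.48,-0.06,1.8],[0,0,-0.07],-0.2],
    [[-0.48,-0.06,1.8],[0,0,-0.07],-0.2],
    [[-0.48,-0.06,1.8],[0,0,-0.07],-0.2],
    [[-0.48,-0.06,1.8],[0,0,-0.07],-0.2],
    [[0,0,1],[0,0,0],-0.2],
    [[0,0,0],[0,0,0],-0.2],
    [[0,0,0],[0,0,0],-0.2],
    [[0,0,0],[0,0,0],-0.2]
  ]
}}

```text
clock: 51.2
eef_pos: [0.5649, -0.3178, 0.0931]
orientation: [[-0.999, -0.041, 0.001], [-0.041, 0.999, -0.001], [-0.001, -0.001, -1.0]]
contact_force: [-0.1, 0.5, 0.4]
finger_gap: 0.0527
```

```bash
python3 - <<'E'
from h import *
plan([(.565,-.3165,.045,182.5,5)])
E
```

```text
now [ 0.5649 -0.3178  0.0931] yaw -177.66 t 51.2 gap 0.0527 F [-0.1  0.5  0.4]
to (0.565, -0.3165, 0.045, 182.5, 5) rows 5 shift [-0.003  0.025  0.961] turn [-0.01  0.01 -0.03]
```

{"name": "arm_command", "arguments": {
  "steps": [
    [[0,0.06,1.4],[0,0,-0.1],-0.2],
    [[0,0.06,1.4],[0,0,0],-0.2],
    [[0,0,1.2],[0,0,0],-0.2],
    [[0,0,0.7],[0,0,0],-0.2],
    [[0,0,0],[0,0,0],-0.2],
    [[0,0,0],[0,0,0],-0.2],
    [[0,0,0],[0,0,0],-0.2]
  ]
}}

```text
clock: 51.9
eef_pos: [0.5647, -0.3165, 0.0456]
orientation: [[-0.999, -0.043, 0.0], [-0.043, 0.999, -0.0], [-0.0, -0.0, -1.0]]
contact_force: [-0.5, 0.2, -0.2]
finger_gap: 0.0528
```

```bash
python3 - <<'E'
from h import *
plan([(.565,-.3165,.045,182.5,1)])
E
```

```text
now [ 0.5647 -0.3165  0.0456] yaw -177.55 t 51.9 gap 0.0528 F [-0.5  0.2 -0.2]
to (0.565, -0.3165, 0.045, 182.5, 1) rows 1 shift [-0.026 -0.005  0.057] turn [-0.02  0.01 -0.05]
```

Grip and lift straight up.

{"name": "arm_command", "arguments": {
  "steps": [
    [[0,0,0],[0,0,0],1],
    [[0,0,0],[0,0,0],1],
    [[0,0,0],[0,0,0],1],
    [[0,0,0],[0,0,0],1],
    [[0,0,0],[0,0,0],1],
    [[0,0,0],[0,0,0],1],
    [[0,0,-0.5],[0,0,0],1],
    [[0,0,-1.5],[0,0,0],1],
    [[0,0,-2.5],[0,0,0],1],
    [[0,0,-2.5],[0,0,0],1],
    [[0,0,-2.5],[0,0,0],1],
    [[0,0,0],[0,0,0],1],
    [[0,0,0],[0,0,0],1],
    [[0,0,0],[0,0,0],1]
  ]
}}

```text
clock: 53.3
eef_pos: [0.5636, -0.3166, 0.1392]
orientation: [[-0.999, -0.043, -0.002], [-0.043, 0.999, -0.0], [0.002, -0.0, -1.0]]
contact_force: [0.3, -0.1, -0.4]
finger_gap: 0.019
```

```bash
cat >> h.py <<'E'
def hol(i,z,dx=0,dy=0,n=8):
    g=pal(-.017+dx,i*.095+dy); return (g[0],g[1],z,180+PY,n)
E
python3 - <<'E'
from h import *
p=snap('wrist','w25'); pins(p,manip.state()["eef_pos"][2]+.025)
plan([hol(-1,.13)])
E
```

```text
red c 477.6 -320.2 r 5.5 h 0.0716 px [254.  61.]
red c 504.5 -319.0 r 5.5 h 0.0715 px [254. 139.]
red c 563.4 -316.2 r 10.8 h 0.1653 px [255. 271.]
now [ 0.5635 -0.3165  0.1389] yaw -177.55 t 53.35 gap 0.0192 F [-0.2 -0.5 -1.1]
to (np.float64(0.562947013787541), np.float64(-0.10179508774426381), 0.13, 172.75, 8) rows 8 shift [0.091 2.686 0.112] turn [-0.   -0.02  1.21]
```

View pics/w25.png

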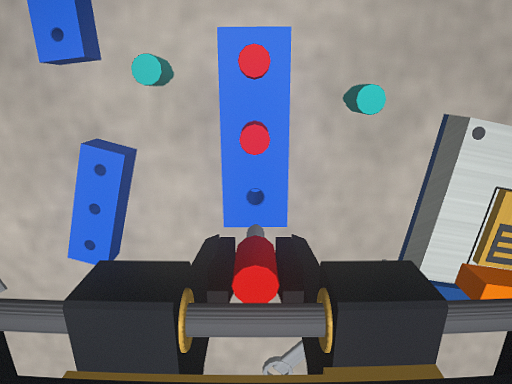

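{"name": "arm_command", "arguments": {
  "steps": [
    [[0.09,2.69,0],[0,0,1.21],1],
    [[0.09,2.69,0],[0,0,1.21],1],
    [[0.09,2.69,0],[0,0,1.21],1],
    [[0.09,2.69,0],[0,0,1.21],1],
    [[0.09,2.69,0],[0,0,1.21],1],
    [[0.09,2.69,0],[0,0,1.21],1],
    [[0.09,2.69,0],[0,0,1.21],1],
    [[0.09,2.69,0],[0,0,1.21],1],
    [[0,0,0],[0,0,0],1],
    [[0,0,0],[0,0,0],1],
    [[0,0,0],[0,0,0],1],
    [[0,0,0],[0,0,0],1]
  ]
}}

```text
clock: 54.55
eef_pos: [0.5635, -0.103, 0.1394]
orientation: [[-0.992, 0.128, -0.002], [0.128, 0.992, -0.001], [0.002, -0.001, -1.0]]
contact_force: [-0.2, -0.7, -0.0]
finger_gap: 0.0191
```

```bash
python3 - <<'E'
from h import *
p=snap('wrist','w26',1.5); diesP(p)
plan([hol(-1,.1,n=1)])
E
```

```text
[ 5.8 95.2] [65.1 43.2] 0.2
[5.4 0.2] [64.1 44. ] 0.0
[ -5.5 -94.9] [43.6 42.6] 89.9
now [ 0.5636 -0.1028  0.1396] yaw 172.65 t 54.6 gap 0.0194 F [-0.2 -0.3 -0.5]
to (np.float64(0.562947013787541), np.float64(-0.10179508774426381), 0.1, 172.75, 1) rows 1 shift [0.074 0.094 3.96 ] turn [-0.06 -0.07 -0.1 ]
```

View pics/w26.png

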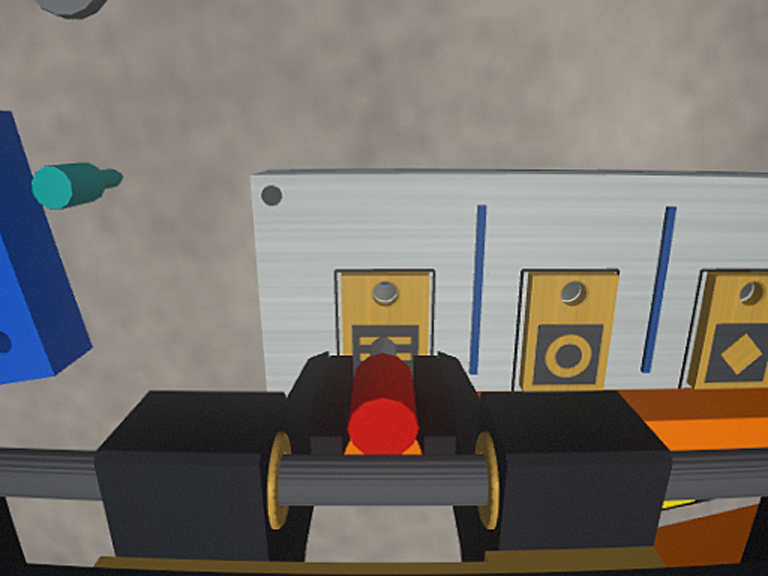

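{"name": "arm_command", "arguments": {
  "steps": [
    [[0.05,0.05,1.3],[0,0,-0.1],1],
    [[0,0,1.3],[0,0,0],1],
    [[0,0,1.3],[0,0,0],1],
    [[0,0,0.9],[0,0,0],1],
    [[0,0,0],[0,0,0],1],
    [[0,0,0],[0,0,0],1],
    [[0,0,0],[0,0,0],1]
  ]
}}

```text
clock: 55.3
eef_pos: [0.5638, -0.1006, 0.0924]
orientation: [[-0.992, 0.124, 0.0], [0.124, 0.992, -0.0], [-0.0, -0.0, -1.0]]
contact_force: [-0.2, 0.6, -1.5]
finger_gap: 0.0191
```

```bash
python3 - <<'E'
from h import *
p=snap('wrist','w27',1.5);plan([hol(-1,.088,n=1)])
E
```

```text
now [ 0.5638 -0.1007  0.0925] yaw 172.87 t 55.35 gap 0.0189 F [-0.4 -0.6 -1.2]
to (np.float64(0.562947013787541), np.float64(-0.10179508774426381), 0.088, 172.75, 1) rows 1 shift [ 0.075 -0.123  0.454] turn [-0.01  0.02  0.12]
```

View pics/w27.png

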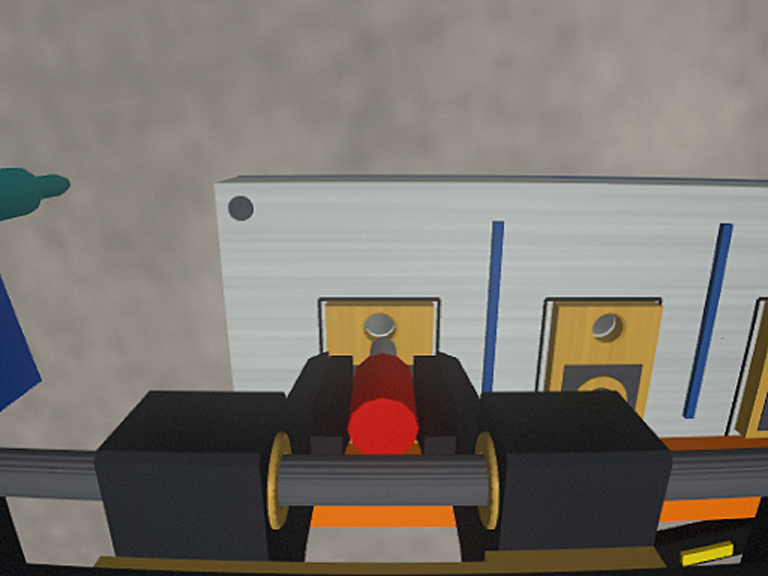

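{"name": "arm_command", "arguments": {
  "steps": [
    [[0.07,-0.12,0.3],[0,0,0.1],1],
    [[0,0,0],[0,0,0],1],
    [[0,0,0],[0,0,0],1],
    [[0,0,0],[0,0,0],1]
  ]
}}

```text
clock: 55.75
eef_pos: [0.5626, -0.1019, 0.0891]
orientation: [[-0.992, 0.126, -0.001], [0.126, 0.992, -0.0], [0.001, -0.0, -1.0]]
contact_force: [-0.5, 0.4, 0.2]
finger_gap: 0.0191
```

```bash
python3 - <<'E'
from h import *
p=snap('wrist','w28',1.5);plan([hol(-1,.08,n=1)])
E
```

```text
now [ 0.5626 -0.102   0.0891] yaw 172.76 t 55.8 gap 0.0192 F [-0.6  0.5 -1.4]
to (np.float64(0.562947013787541), np.float64(-0.10179508774426381), 0.08, 172.75, 1) rows 1 shift [-0.029  0.023  0.908] turn [-0.02 -0.03  0.01]
```

View pics/w28.png

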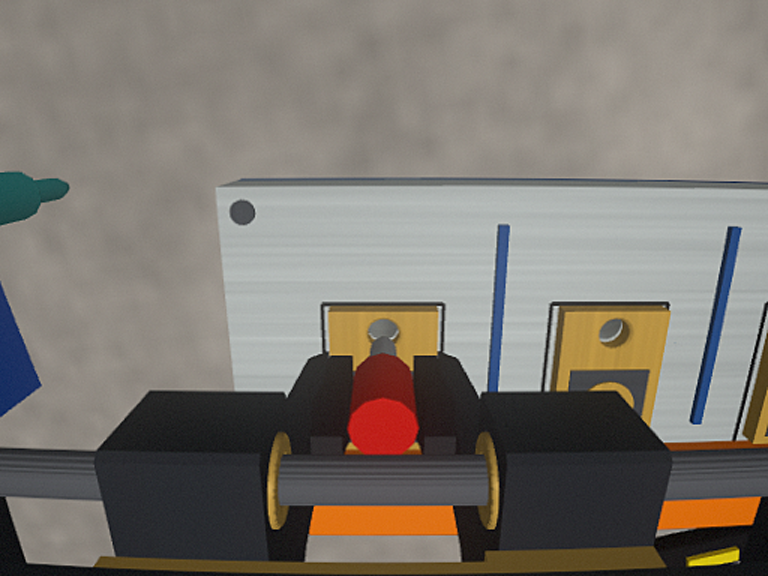

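{"name": "arm_command", "arguments": {
  "steps": [
    [[-0.03,0.02,0.3],[0,0,0],1],
    [[0,0,0.4],[0,0,0],1],
    [[0,0,0.4],[0,0,0],1],
    [[0,0,0.4],[0,0,0],1],
    [[0,0,0],[0,0,0],1],
    [[0,0,0],[0,0,0],1]
  ]
}}

```text
clock: 56.4
eef_pos: [0.5628, -0.1018, 0.0738]
orientation: [[-0.992, 0.126, -0.001], [0.126, 0.992, -0.0], [0.001, -0.0, -1.0]]
contact_force: [-0.2, -0.4, -0.4]
finger_gap: 0.0189
```

```bash
python3 - <<'E'
from h import *
plan([hol(-1,.052,n=1)])
E
```

```text
now [ 0.5628 -0.1018  0.0738] yaw 172.77 t 56.4 gap 0.0189 F [-0.2 -0.4 -0.4]
to (np.float64(0.562947013787541), np.float64(-0.10179508774426381), 0.052, 172.75, 1) rows 1 shift [-0.02   0.     2.182] turn [-0.02 -0.06  0.02]
```

Tip is inside with no side force. Continue.

{"name": "arm_command", "arguments": {
  "steps": [
    [[0,0,0.4],[0,0,0],1],
    [[0,0,0.4],[0,0,0],1],
    [[0,0,0.4],[0,0,0],1],
    [[0,0,0.4],[0,0,0],1],
    [[0,0,0.4],[0,0,0],1],
    [[0,0,0],[0,0,0],1],
    [[0,0,0],[0,0,0],1]
  ]
}}

```text
clock: 57.1
eef_pos: [0.5628, -0.1017, 0.0539]
orientation: [[-0.992, 0.126, -0.001], [0.126, 0.992, -0.0], [0.001, -0.0, -1.0]]
contact_force: [-0.6, 0.4, -0.9]
finger_gap: 0.019
```

{"name": "arm_command", "arguments": {
  "steps": [
    [[0,0,0.2],[0,0,0],1],
    [[0,0,0.2],[0,0,0],1],
    [[0,0,0],[0,0,0],1],
    [[0,0,0],[0,0,0],1]
  ]
}}

```text
clock: 57.5
eef_pos: [0.5631, -0.1018, 0.051]
orientation: [[-0.992, 0.126, 0.0], [0.126, 0.992, -0.001], [-0.0, -0.001, -1.0]]
contact_force: [-1.4, -0.9, 7.8]
finger_gap: 0.0193
```

{"name": "arm_command", "arguments": {
  "steps": [
    [[0,0,0],[0,0,0],-0.2],
    [[0,0,0],[0,0,0],-0.2],
    [[0,0,0],[0,0,0],-0.2],
    [[0,0,0],[0,0,0],-0.2],
    [[0,0,-1],[0,0,0],-0.2],
    [[0,0,-2],[0,0,0],-0.2],
    [[0,0,-3],[0,0,0],-0.2],
    [[0,0,-3],[0,0,0],-0.2],
    [[0,0,-2],[0,0,0],-0.2],
    [[0,0,0],[0,0,0],-0.2],
    [[0,0,0],[0,0,0],-0.2]
  ]
}}

```text
clock: 58.6
eef_pos: [0.5629, -0.102, 0.1602]
orientation: [[-0.992, 0.126, -0.0], [0.126, 0.992, -0.001], [0.0, -0.001, -1.0]]
contact_force: [-0.4, 0.0, -0.4]
finger_gap: 0.053
```

```bash
python3 - <<'E'
from h import *
p=snap('wrist','w29',1.5);diesP(p);pins(p,.084)
plan([(.5178,-.3185,.14,182.5,8)])
E
```

```text
[16.9  0.6] [23.1 23.7] 50.4
[ 5.7 95.3] [64.2 43.9] 0.0
[5.3 0. ] [64.2 43.9] 0.1
[  5.  -94.9] [63.6 43.3] 0.1
red c 560.9 -101.5 r 9.6 h 0.0774 px [256. 199.]
now [ 0.5624 -0.1021  0.1595] yaw 172.77 t 58.65 gap 0.053 F [ 0.3 -0.5  0.5]
to (0.5178, -0.3185, 0.14, 182.5, 8) rows 8 shift [ 0.416 -2.733  0.245] turn [-0.01 -0.01 -1.22]
```

View pics/w29.png

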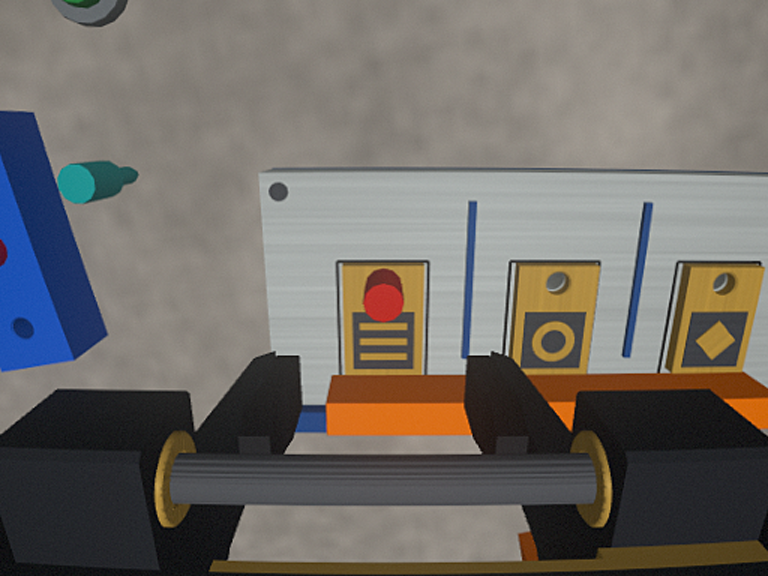

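{"name": "arm_command", "arguments": {
  "steps": [
    [[0.42,-2.73,0],[0,0,-1.22],-0.2],
    [[0.42,-2.73,0],[0,0,-1.22],-0.2],
    [[0.42,-2.73,0],[0,0,-1.22],-0.2],
    [[0.42,-2.73,0],[0,0,-1.22],-0.2],
    [[0.42,-2.73,0],[0,0,-1.22],-0.2],
    [[0.42,-2.73,0],[0,0,-1.22],-0.2],
    [[0.42,-2.73,0.5],[0,0,-1.22],-0.2],
    [[0.42,-2.73,1],[0,0,-1.22],-0.2],
    [[0,0,2],[0,0,0],-0.2],
    [[0,0,2],[0,0,0],-0.2],
    [[0,0,0],[0,0,0],-0.2],
    [[0,0,0],[0,0,0],-0.2],
    [[0,0,0],[0,0,0],-0.2],
    [[0,0,0],[0,0,0],-0.2]
  ]
}}

```text
clock: 60.05
eef_pos: [0.5188, -0.3175, 0.106]
orientation: [[-0.999, -0.045, 0.001], [-0.045, 0.999, -0.001], [-0.001, -0.001, -1.0]]
contact_force: [0.1, -0.5, 0.5]
finger_gap: 0.0533
```

```bash
python3 - <<'E'
from h import *
p=snap('wrist','w30'); pins(p)
plan([(.5178,-.3185,.045,182.5,1)])
E
```

```text
red c 469.4 -321.0 r 9.7 h 0.0715 px [252. 140.]
red c 517.1 -318.9 r 10.0 h 0.0714 px [253. 223.]
now [ 0.5187 -0.3177  0.106 ] yaw -177.45 t 60.1 gap 0.0524 F [ 0.1  0.3 -0.4]
to (0.5178, -0.3185, 0.045, 182.5, 1) rows 1 shift [ 0.095 -0.069  6.096] turn [-0.05  0.03  0.05]
```

View pics/w30.png

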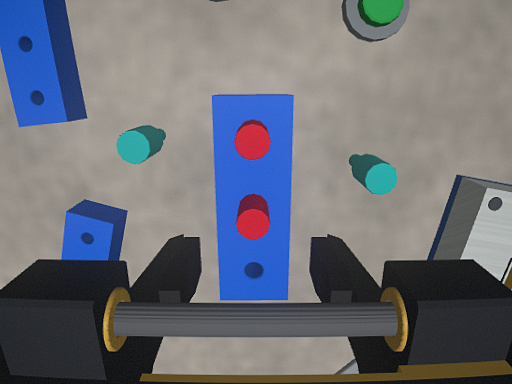

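{"name": "arm_command", "arguments": {
  "steps": [
    [[0.07,-0.07,1.7],[0,0,0],-0.2],
    [[0,0,1.7],[0,0,0],-0.2],
    [[0,0,1.5],[0,0,0],-0.2],
    [[0,0,0.8],[0,0,0],-0.2],
    [[0,0,0],[0,0,0],-0.2],
    [[0,0,0],[0,0,0],-0.2],
    [[0,0,0],[0,0,0],-0.2]
  ]
}}

```text
clock: 60.8
eef_pos: [0.518, -0.3186, 0.0487]
orientation: [[-0.999, -0.044, 0.0], [-0.044, 0.999, -0.0], [-0.0, -0.0, -1.0]]
contact_force: [0.3, -1.3, 0.3]
finger_gap: 0.053
```

```bash
python3 - <<'E'
from h import *
plan([(.5175,-.3185,.0456,182.5,1)])
E
```

```text
now [ 0.518  -0.3186  0.0487] yaw -177.47 t 60.8 gap 0.053 F [ 0.3 -1.3  0.3]
to (0.5175, -0.3185, 0.0456, 182.5, 1) rows 1 shift [0.045 0.009 0.307] turn [-0.02  0.03  0.03]
```

{"name": "arm_command", "arguments": {
  "steps": [
    [[0.03,0,0.25],[0,0,0],-0.2],
    [[0,0,0],[0,0,0],-0.2],
    [[0,0,0],[0,0,0],-0.2],
    [[0,0,0],[0,0,0],1],
    [[0,0,0],[0,0,0],1],
    [[0,0,0],[0,0,0],1],
    [[0,0,0],[0,0,0],1],
    [[0,0,0],[0,0,0],1],
    [[0,0,0],[0,0,0],1],
    [[0,0,-0.5],[0,0,0],1],
    [[0,0,-1.5],[0,0,0],1],
    [[0,0,-2.5],[0,0,0],1],
    [[0,0,-2.5],[0,0,0],1],
    [[0,0,-2.5],[0,0,0],1],
    [[0,0,0],[0,0,0],1],
    [[0,0,0],[0,0,0],1],
    [[0,0,0],[0,0,0],1]
  ]
}}

```text
clock: 62.5
eef_pos: [0.5163, -0.3187, 0.1397]
orientation: [[-0.999, -0.044, -0.003], [-0.044, 0.999, -0.0], [0.003, -0.0, -1.0]]
contact_force: [0.2, -0.0, -0.7]
finger_gap: 0.0189
```

```bash
python3 - <<'E'
from h import *
p=snap('wrist','w31'); pins(p,manip.state()["eef_pos"][2]+.025)
plan([hol(0,.14,n=10)])
E
```

```text
red c 456.8 -321.3 r 5.5 h 0.0715 px [254. 137.]
red c 515.3 -318.4 r 10.6 h 0.1653 px [255. 270.]
red c 506.3 -209.7 r 4.2 h 0.0588 px [507. 264.]
now [ 0.5163 -0.3186  0.1395] yaw -177.47 t 62.55 gap 0.0191 F [-0.9 -0.3 -0.4]
to (np.float64(0.5749359158554448), np.float64(-0.0075546175246908945), 0.14, 172.75, 10) rows 10 shift [-0.485  3.132 -0.006] turn [ 0.   -0.02  0.98]
```

View pics/w31.png

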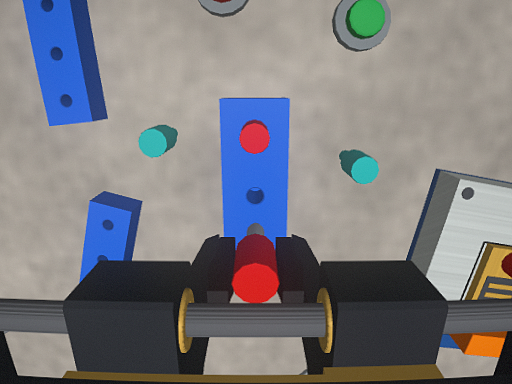

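{"name": "arm_command", "arguments": {
  "steps": [
    [[-0.49,3.13,0],[0,0,0.98],1],
    [[-0.49,3.13,0],[0,0,0.98],1],
    [[-0.49,3.13,0],[0,0,0.98],1],
    [[-0.49,3.13,0],[0,0,0.98],1],
    [[-0.49,3.13,0],[0,0,0.98],1],
    [[-0.49,3.13,0],[0,0,0.98],1],
    [[-0.49,3.13,0],[0,0,0.98],1],
    [[-0.49,3.13,0],[0,0,0.98],1],
    [[-0.49,3.13,0],[0,0,0.98],1],
    [[-0.49,3.13,0],[0,0,0.98],1],
    [[0,0,0],[0,0,0],1],
    [[0,0,0],[0,0,0],1],
    [[0,0,0],[0,0,0],1],
    [[0,0,0],[0,0,0],1]
  ]
}}

```text
clock: 63.95
eef_pos: [0.5759, -0.0095, 0.1398]
orientation: [[-0.992, 0.128, -0.002], [0.128, 0.992, -0.001], [0.002, -0.002, -1.0]]
contact_force: [0.1, 0.2, -0.2]
finger_gap: 0.0193
```

```bash
python3 - <<'E'
from h import *
p=snap('wrist'); diesP(p)
plan([hol(0,.092,dx=.0006,n=1)])
E
```

```text
[-4.9  0.1] [43.6 42.7] 89.9
[  5.5 -94.8] [64.3 44. ] 0.1
[ 5.6 95.4] [64.8 44. ] 0.0
now [ 0.576  -0.0093  0.14  ] yaw 172.62 t 64.0 gap 0.019 F [ 0.1 -0.6  0.6]
to (np.float64(0.5755311188252527), np.float64(-0.007630336906172392), 0.092, 172.75, 1) rows 1 shift [0.06  0.169 4.801] turn [-0.07 -0.08 -0.13]
```

{"name": "arm_command", "arguments": {
  "steps": [
    [[0.03,0.08,1.4],[0,0,-0.1],1],
    [[0,0,1.4],[0,0,0],1],
    [[0,0,1.2],[0,0,0],1],
    [[0,0,0.8],[0,0,0],1],
    [[0,0,0],[0,0,0],1],
    [[0,0,0],[0,0,0],1],
    [[0,0,0],[0,0,0],1]
  ]
}}

```text
clock: 64.7
eef_pos: [0.5765, -0.0067, 0.0929]
orientation: [[-0.992, 0.125, 0.0], [0.125, 0.992, 0.0], [-0.0, 0.0, -1.0]]
contact_force: [0.5, -0.5, -0.2]
finger_gap: 0.019
```

```bash
python3 - <<'E'
from h import *
plan([hol(0,.089,dx=.0006,n=1)])
E
```

```text
now [ 0.5765 -0.0067  0.0929] yaw 172.83 t 64.7 gap 0.019 F [ 0.5 -0.5 -0.2]
to (np.float64(0.5755311188252527), np.float64(-0.007630336906172392), 0.089, 172.75, 1) rows 1 shift [ 0.082 -0.105  0.392] turn [0.   0.01 0.08]
```

{"name": "arm_command", "arguments": {
  "steps": [
    [[0.07,-0.1,0.3],[0,0,0.07],1],
    [[0,0,0],[0,0,0],1],
    [[0,0,0],[0,0,0],1],
    [[0,0,0],[0,0,0],1]
  ]
}}

```text
clock: 65.1
eef_pos: [0.5754, -0.0079, 0.0896]
orientation: [[-0.992, 0.126, -0.0], [0.126, 0.992, -0.0], [0.0, -0.0, -1.0]]
contact_force: [0.5, 0.2, 0.0]
finger_gap: 0.0192
```

```bash
python3 - <<'E'
from h import *
p=snap('wrist','w32',1.5);plan([hol(0,.089,dx=.0006,n=1)])
E
```

```text
now [ 0.5754 -0.0079  0.0896] yaw 172.76 t 65.15 gap 0.0191 F [ 0.3  0.7 -0.5]
to (np.float64(0.5755311188252527), np.float64(-0.007630336906172392), 0.089, 172.75, 1) rows 1 shift [-0.014  0.025  0.058] turn [-0.02 -0.03  0.01]
```

View pics/w32.png

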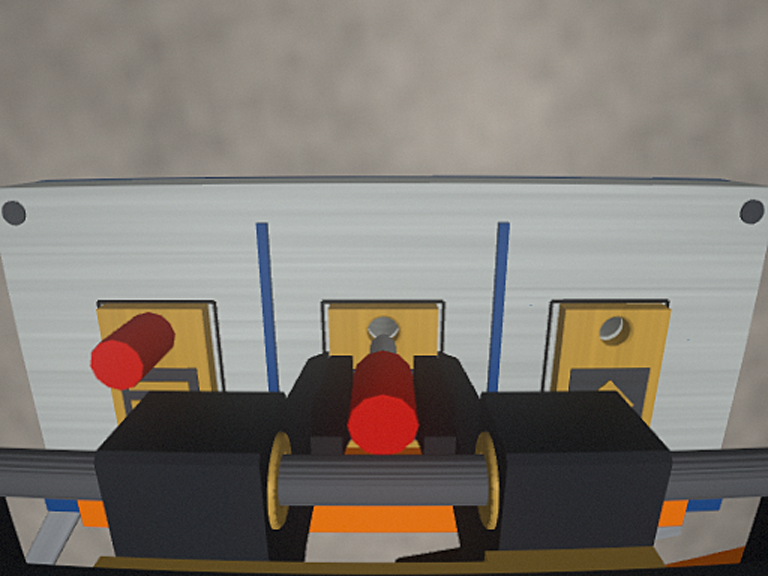

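{"name": "arm_command", "arguments": {
  "steps": [
    [[0,0.02,0.4],[0,0,0],1],
    [[0,0,0.4],[0,0,0],1],
    [[0,0,0.4],[0,0,0],1],
    [[0,0,0.4],[0,0,0],1],
    [[0,0,0],[0,0,0],1],
    [[0,0,0],[0,0,0],1]
  ]
}}

```text
clock: 65.75
eef_pos: [0.5752, -0.0076, 0.0733]
orientation: [[-0.992, 0.126, -0.001], [0.126, 0.992, -0.0], [0.001, -0.0, -1.0]]
contact_force: [0.5, -1.1, -0.6]
finger_gap: 0.0188
```

{"name": "arm_command", "arguments": {
  "steps": [
    [[0,0,0.4],[0,0,0],1],
    [[0,0,0.4],[0,0,0],1],
    [[0,0,0.4],[0,0,0],1],
    [[0,0,0.4],[0,0,0],1],
    [[0,0,0.3],[0,0,0],1],
    [[0,0,0],[0,0,0],1],
    [[0,0,0],[0,0,0],1]
  ]
}}

```text
clock: 66.45
eef_pos: [0.5753, -0.0076, 0.0544]
orientation: [[-0.992, 0.126, -0.001], [0.126, 0.992, -0.0], [0.001, -0.0, -1.0]]
contact_force: [0.5, -0.5, -0.7]
finger_gap: 0.0195
```

{"name": "arm_command", "arguments": {
  "steps": [
    [[0,0,0.2],[0,0,0],1],
    [[0,0,0.2],[0,0,0],1],
    [[0,0,0],[0,0,0],1],
    [[0,0,0],[0,0,0],1]
  ]
}}

```text
clock: 66.85
eef_pos: [0.5756, -0.0076, 0.0515]
orientation: [[-0.992, 0.126, 0.0], [0.126, 0.992, -0.001], [-0.0, -0.001, -1.0]]
contact_force: [-1.2, -0.8, 6.0]
finger_gap: 0.0192
```

Home (6 N). Release, rise and go for the third pin.

{"name": "arm_command", "arguments": {
  "steps": [
    [[0,0,0],[0,0,0],-0.2],
    [[0,0,0],[0,0,0],-0.2],
    [[0,0,0],[0,0,0],-0.2],
    [[0,0,0],[0,0,0],-0.2],
    [[0,0,-1],[0,0,0],-0.2],
    [[0,0,-2],[0,0,0],-0.2],
    [[0,0,-3],[0,0,0],-0.2],
    [[0,0,-3],[0,0,0],-0.2],
    [[0,0,-2],[0,0,0],-0.2],
    [[0,0,0],[0,0,0],-0.2],
    [[0,0,0],[0,0,0],-0.2]
  ]
}}

```text
clock: 67.95
eef_pos: [0.5754, -0.0079, 0.1607]
orientation: [[-0.992, 0.126, -0.0], [0.126, 0.992, -0.001], [0.0, -0.001, -1.0]]
contact_force: [-1.2, 0.1, -0.2]
finger_gap: 0.0529
```

```bash
python3 - <<'E'
from h import *
p=snap('wrist','w33');diesP(p);pins(p,.076)
plan([(.4700,-.3208,.16,182.5,11)])
E
```

```text
[ 5.8 95.2] [64.  43.8] 0.1
[5.3 0. ] [64.4 43.3] 0.1
[  2.5 -94.9] [59.2 44.1] 0.2
red c 563.2 -101.0 r 10.5 h 0.0774 px [130. 197.]
red c 575.1 -7.6 r 10.0 h 0.0774 px [256. 198.]
now [ 0.5749 -0.0081  0.1599] yaw 172.75 t 68.0 gap 0.0525 F [ 0.7 -0.5  0.3]
to (0.47, -0.3208, 0.16, 182.5, 11) rows 11 shift [ 8.13e-01 -2.89e+00  2.00e-03] turn [-0.01 -0.01 -0.89]
```

View pics/w33.png

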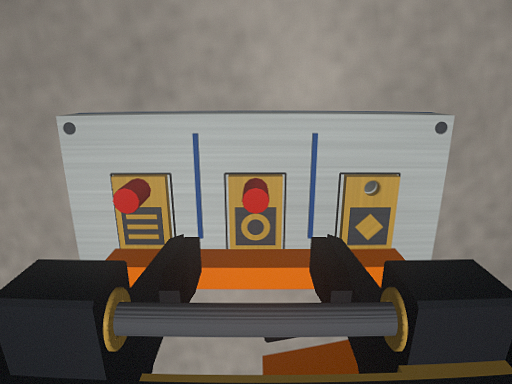

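{"name": "arm_command", "arguments": {
  "steps": [
    [[0.81,-2.89,0],[0,0,-0.89],-0.2],
    [[0.81,-2.89,0],[0,0,-0.89],-0.2],
    [[0.81,-2.89,0],[0,0,-0.89],-0.2],
    [[0.81,-2.89,0],[0,0,-0.89],-0.2],
    [[0.81,-2.89,0],[0,0,-0.89],-0.2],
    [[0.81,-2.89,0],[0,0,-0.89],-0.2],
    [[0.81,-2.89,0],[0,0,-0.89],-0.2],
    [[0.81,-2.89,0],[0,0,-0.89],-0.2],
    [[0.81,-2.89,0],[0,0,-0.89],-0.2],
    [[0.81,-2.89,0.5],[0,0,-0.89],-0.2],
    [[0.81,-2.89,1],[0,0,-0.89],-0.2],
    [[0,0,2],[0,0,0],-0.2],
    [[0,0,2],[0,0,0],-0.2],
    [[0,0,0],[0,0,0],-0.2],
    [[0,0,0],[0,0,0],-0.2],
    [[0,0,0],[0,0,0],-0.2],
    [[0,0,0],[0,0,0],-0.2]
  ]
}}

```text
clock: 69.7
eef_pos: [0.4716, -0.3203, 0.1065]
orientation: [[-0.999, -0.045, 0.001], [-0.045, 0.999, -0.001], [-0.001, -0.001, -1.0]]
contact_force: [0.5, 0.2, 0.3]
finger_gap: 0.053
```

```bash
python3 - <<'E'
from h import *
p=snap('wrist','w34'); pins(p)
plan([(.4698,-.3208,.045,182.5,1)]); print(np.round(manip.state()["q"],1))
E
```

```text
red c 370.6 -343.8 r 10.9 h 0.0236 px [217.  37.]
red c 468.8 -321.0 r 10.1 h 0.0714 px [254. 218.]
now [ 0.4715 -0.3204  0.1065] yaw -177.44 t 69.75 gap 0.0528 F [0.7 0.2 0.9]
to (0.4698, -0.3208, 0.045, 182.5, 1) rows 1 shift [ 0.175 -0.022  6.146] turn [-0.05  0.02  0.06]
[ 60.3  57.9 -58.1 104.2  60.7  55.7  67.2]
```

View pics/w34.png

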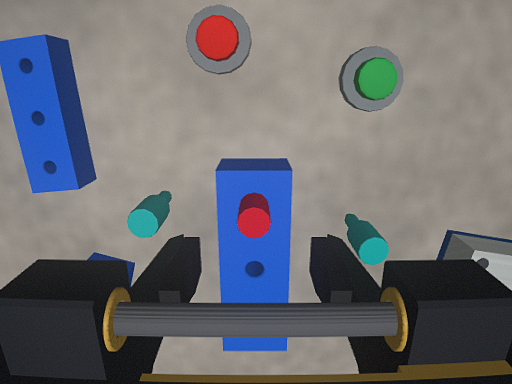

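```bash
python3 - <<'E'
from h import *
p=get_image('wrist'); hsv=cv2.cvtColor(p["image"],cv2.COLOR_BGR2HSV)
m=cv2.inRange(hsv,(80,120,60),(98,255,255)); n,l,st,c=cv2.connectedComponentsWithStats(m)
for i in range(1,n):
    if st[i,4]<60: continue
    X,uv=cloud(p,l==i); print(c[i],X.min(0),X.max(0))
E
```

```text
[149.28218967 215.1156515 ] [ 0.46636058 -0.39858063  0.00684582] [ 0.48613568 -0.37909828  0.06437169]
[365.91747212 240.62750929] [ 4.78522984e-01 -2.54540336e-01  1.01560035e-05] [ 0.52537167 -0.23004066  0.06391568]
```

{"name": "arm_command", "arguments": {
  "steps": [
    [[0.15,-0.03,1.7],[0,0,0],-0.3],
    [[0,0,1.7],[0,0,0],-0.2],
    [[0,0,1.5],[0,0,0],-0.2],
    [[0,0,0.6],[0,0,0],-0.2],
    [[0,0,0],[0,0,0],-0.2],
    [[0,0,0],[0,0,0],-0.2],
    [[0,0,0],[0,0,0],-0.2]
  ]
}}

```text
clock: 70.5
eef_pos: [0.47, -0.3209, 0.0514]
orientation: [[-0.999, -0.044, 0.001], [-0.044, 0.999, -0.001], [-0.001, -0.001, -1.0]]
contact_force: [0.8, 1.1, 1.2]
finger_gap: 0.0526
```

```bash
python3 - <<'E'
from h import *
plan([(.4695,-.3209,.0456,182.5,1)])
E
```

```text
now [ 0.47   -0.3209  0.0514] yaw -177.45 t 70.5 gap 0.0526 F [0.8 1.1 1.2]
to (0.4695, -0.3209, 0.0456, 182.5, 1) rows 1 shift [0.054 0.006 0.578] turn [-0.04  0.03  0.05]
```

{"name": "arm_command", "arguments": {
  "steps": [
    [[0.03,0,0.3],[0,0,0],-0.2],
    [[0,0,0.22],[0,0,0],-0.2],
    [[0,0,0],[0,0,0],-0.2],
    [[0,0,0],[0,0,0],1],
    [[0,0,0],[0,0,0],1],
    [[0,0,0],[0,0,0],1],
    [[0,0,0],[0,0,0],1],
    [[0,0,0],[0,0,0],1],
    [[0,0,0],[0,0,0],1],
    [[0,0,-0.5],[0,0,0],1],
    [[0,0,-1.5],[0,0,0],1],
    [[0,0,-2.5],[0,0,0],1],
    [[0,0,-2.5],[0,0,0],1],
    [[0,0,-3],[0,0,0],1],
    [[0,0,0],[0,0,0],1],
    [[0,0,0],[0,0,0],1],
    [[0,0,0],[0,0,0],1]
  ]
}}

```text
clock: 72.2
eef_pos: [0.4684, -0.3209, 0.1449]
orientation: [[-0.999, -0.044, -0.002], [-0.044, 0.999, -0.0], [0.002, -0.0, -1.0]]
contact_force: [-0.8, -0.5, 0.0]
finger_gap: 0.0193
```

```bash
python3 - <<'E'
from h import *
p=snap('wrist','w35'); pins(p,manip.state()["eef_pos"][2]+.025)
plan([hol(1,.145,n=13)])
E
```

```text
red c 379.6 -335.4 r 6.1 h 0.0237 px [223.  50.]
red c 467.6 -320.6 r 10.6 h 0.1706 px [255. 270.]
now [ 0.4684 -0.3208  0.1446] yaw -177.45 t 72.25 gap 0.019 F [ 1.  -0.5 -1.5]
to (np.float64(0.5869248179233486), np.float64(0.08668585269488203), 0.145, 172.75, 13) rows 13 shift [-0.804  3.168 -0.004] turn [ 0.   -0.01  0.75]
```

View pics/w35.png

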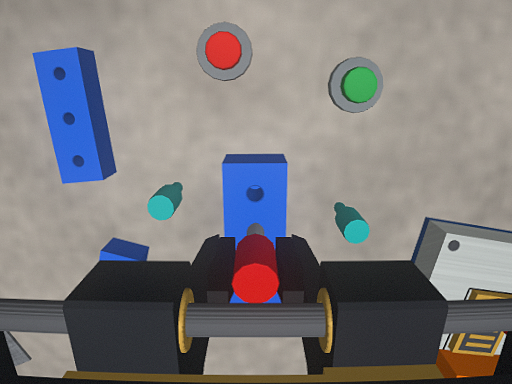

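Same as before (pin ~0.8 mm toward robot). Moving to the last station.

{"name": "arm_command", "arguments": {
  "steps": [
    [[-0.8,3.17,0],[0,0,0.75],1],
    [[-0.8,3.17,0],[0,0,0.75],1],
    [[-0.8,3.17,0],[0,0,0.75],1],
    [[-0.8,3.17,0],[0,0,0.75],1],
    [[-0.8,3.17,0],[0,0,0.75],1],
    [[-0.8,3.17,0],[0,0,0.75],1],
    [[-0.8,3.17,0],[0,0,0.75],1],
    [[-0.8,3.17,0],[0,0,0.75],1],
    [[-0.8,3.17,0],[0,0,0.75],1],
    [[-0.8,3.17,0],[0,0,0.75],1],
    [[-0.8,3.17,0],[0,0,0.75],1],
    [[-0.8,3.17,0],[0,0,0.75],1],
    [[-0.8,3.17,0],[0,0,0.75],1],
    [[0,0,0],[0,0,0],1],
    [[0,0,0],[0,0,0],1],
    [[0,0,0],[0,0,0],1],
    [[0,0,0],[0,0,0],1]
  ]
}}

```text
clock: 73.95
eef_pos: [0.5867, 0.0852, 0.1447]
orientation: [[-0.992, 0.127, -0.002], [0.127, 0.992, -0.002], [0.002, -0.002, -1.0]]
contact_force: [-0.2, -1.0, -0.7]
finger_gap: 0.0193
```

```bash
python3 - <<'E'
from h import *
p=snap('wrist'); diesP(p)
plan([hol(1,.092,dx=.0005,dy=.0003,n=1)])
E
```

```text
[17.4 -0.6] [23.6 24. ] 0.2
[ 0.8 95.4] [54.1 43.5] 0.1
[5.5 0.1] [63.9 44. ] 0.0
[  5.7 -94.8] [43.9 64.8] 89.8
now [0.5868 0.0854 0.1449] yaw 172.7 t 74.0 gap 0.019 F [-0.4 -0.2 -0.7]
to (np.float64(0.5874586800889293), np.float64(0.08692035469521803), 0.092, 172.75, 1) rows 1 shift [-0.052  0.172  5.287] turn [-0.09 -0.07 -0.05]
```

{"name": "arm_command", "arguments": {
  "steps": [
    [[-0.06,0.08,1.5],[0,0,-0.05],1],
    [[0,0,1.5],[0,0,0],1],
    [[0,0,1.3],[0,0,0],1],
    [[0,0,0.9],[0,0,0],1],
    [[0,0,0],[0,0,0],1],
    [[0,0,0],[0,0,0],1],
    [[0,0,0],[0,0,0],1]
  ]
}}

```text
clock: 74.7
eef_pos: [0.5881, 0.0881, 0.0937]
orientation: [[-0.992, 0.124, 0.0], [0.124, 0.992, 0.0], [-0.0, 0.0, -1.0]]
contact_force: [-0.9, 0.2, -0.7]
finger_gap: 0.0194
```

```bash
python3 - <<'E'
from h import *
plan([hol(1,.089,dx=.0005,dy=.0002,n=1)])
E
```

```text
now [0.5881 0.0881 0.0937] yaw 172.86 t 74.7 gap 0.0194 F [-0.9  0.2 -0.7]
to (np.float64(0.5874460601920157), np.float64(0.08682115420025006), 0.089, 172.75, 1) rows 1 shift [ 0.045 -0.134  0.474] turn [0.02 0.01 0.11]
```

{"name": "arm_command", "arguments": {
  "steps": [
    [[0.03,-0.12,0.35],[0,0,0.1],1],
    [[0,0,0],[0,0,0],1],
    [[0,0,0],[0,0,0],1],
    [[0,0,0],[0,0,0],1]
  ]
}}

```text
clock: 75.1
eef_pos: [0.5873, 0.0866, 0.0899]
orientation: [[-0.992, 0.126, -0.0], [0.126, 0.992, -0.0], [0.0, -0.0, -1.0]]
contact_force: [-1.0, 0.4, -0.8]
finger_gap: 0.0194
```

```bash
python3 - <<'E'
from h import *
p=snap('wrist','w36',1.5);plan([hol(1,.089,dx=.0005,dy=.0002,n=1)])
E
```

```text
now [0.5873 0.0866 0.0899] yaw 172.75 t 75.15 gap 0.0192 F [-0.4  0.   0.1]
to (np.float64(0.5874460601920157), np.float64(0.08682115420025006), 0.089, 172.75, 1) rows 1 shift [-0.007  0.026  0.085] turn [-0.01 -0.03 -0.  ]
```

View pics/w36.png

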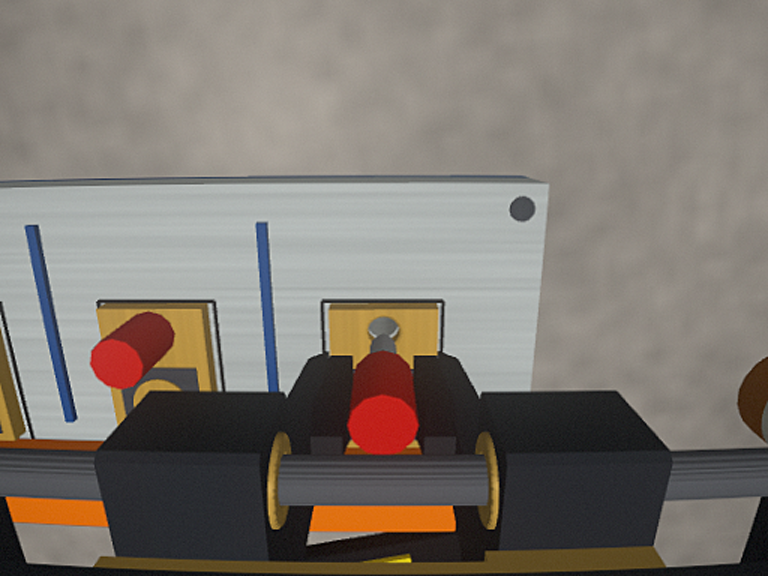

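{"name": "arm_command", "arguments": {
  "steps": [
    [[0,0.03,0.4],[0,0,0],1],
    [[0,0,0.4],[0,0,0],1],
    [[0,0,0.4],[0,0,0],1],
    [[0,0,0.4],[0,0,0],1],
    [[0,0,0],[0,0,0],1],
    [[0,0,0],[0,0,0],1]
  ]
}}

```text
clock: 75.75
eef_pos: [0.5872, 0.0869, 0.0735]
orientation: [[-0.992, 0.126, -0.001], [0.126, 0.992, -0.0], [0.001, -0.0, -1.0]]
contact_force: [0.5, -0.1, -0.2]
finger_gap: 0.0189
```

{"name": "arm_command", "arguments": {
  "steps": [
    [[0,0,0.4],[0,0,0],1],
    [[0,0,0.4],[0,0,0],1],
    [[0,0,0.4],[0,0,0],1],
    [[0,0,0.4],[0,0,0],1],
    [[0,0,0.3],[0,0,0],1],
    [[0,0,0],[0,0,0],1],
    [[0,0,0],[0,0,0],1]
  ]
}}

```text
clock: 76.45
eef_pos: [0.5873, 0.0869, 0.0547]
orientation: [[-0.992, 0.126, -0.001], [0.126, 0.992, -0.0], [0.001, -0.0, -1.0]]
contact_force: [0.2, 1.0, -0.2]
finger_gap: 0.019
```

{"name": "arm_command", "arguments": {
  "steps": [
    [[0,0,0.2],[0,0,0],1],
    [[0,0,0.2],[0,0,0],1],
    [[0,0,0],[0,0,0],1],
    [[0,0,0],[0,0,0],1]
  ]
}}

```text
clock: 76.85
eef_pos: [0.5874, 0.0869, 0.0514]
orientation: [[-0.992, 0.126, -0.0], [0.126, 0.992, -0.0], [-0.0, -0.0, -1.0]]
contact_force: [-1.6, -1.6, 5.5]
finger_gap: 0.019
```

{"name": "arm_command", "arguments": {
  "steps": [
    [[0,0,0],[0,0,0],-0.2],
    [[0,0,0],[0,0,0],-0.2],
    [[0,0,0],[0,0,0],-0.2],
    [[0,0,0],[0,0,0],-0.2],
    [[0,0,-1],[0,0,0],-0.2],
    [[0,0,-2],[0,0,0],-0.2],
    [[0,0,-3],[0,0,0],-0.2],
    [[0,0,-4],[0,0,0],-0.2],
    [[0,-4,-3],[0,0,0],-0.2],
    [[0,-4,-3],[0,0,0],-0.2],
    [[0,0,0],[0,0,0],-0.2],
    [[0,0,0],[0,0,0],-0.2],
    [[0,0,0],[0,0,0],-0.2]
  ]
}}

```text
clock: 78.15
eef_pos: [0.5769, 0.0086, 0.2106]
orientation: [[-0.992, 0.125, -0.001], [0.125, 0.992, 0.001], [0.001, 0.0, -1.0]]
contact_force: [-0.0, 0.7, -0.6]
finger_gap: 0.0525
```

```bash
python3 - <<'E'
from h import *
p=snap('wrist','w37',1.5);diesP(p);pins(p,.076)
hsv=cv2.cvtColor(p["image"],cv2.COLOR_BGR2HSV)
m=cv2.inRange(hsv,(6,180,60),(14,255,255)); n,l,st,c=cv2.connectedComponentsWithStats(m)
for i in range(1,n):
  if st[i,4]<500: continue
  X,uv=cloud(p,l==i); t=abs(X[:,2]-.072)<.003
  if t.sum()<300: continue
  r=cv2.minAreaRect((inpal(onz(p,uv[t],.072))*1000).astype(np.float32)); print("rail",r)
plan([(.385,-.242,.15,182.5,12)])
E
```

```text
[ 5.3 95.5] [64.5 44.1] 0.1
[4.8 0.2] [63.1 42.9] 0.2
[  4.9 -94.6] [63.7 44.1] 0.2
red c 587.5 87.1 r 9.8 h 0.0776 px [345. 182.]
red c 563.6 -100.7 r 10.3 h 0.0775 px [129. 183.]
red c 575.6 -7.0 r 9.7 h 0.0776 px [237. 182.]
rail ((49.18743896484375, -0.18060302734375), (21.41704750061035, 248.57740783691406), 0.14190223813056946)
now [0.5768 0.0089 0.2103] yaw 172.88 t 78.2 gap 0.0527 F [ 0.   0.2 -0.5]
to (0.385, -0.242, 0.15, 182.5, 12) rows 12 shift [ 1.499 -2.167  0.504] turn [ 0.   -0.01 -0.8 ]
```

View pics/w37.png

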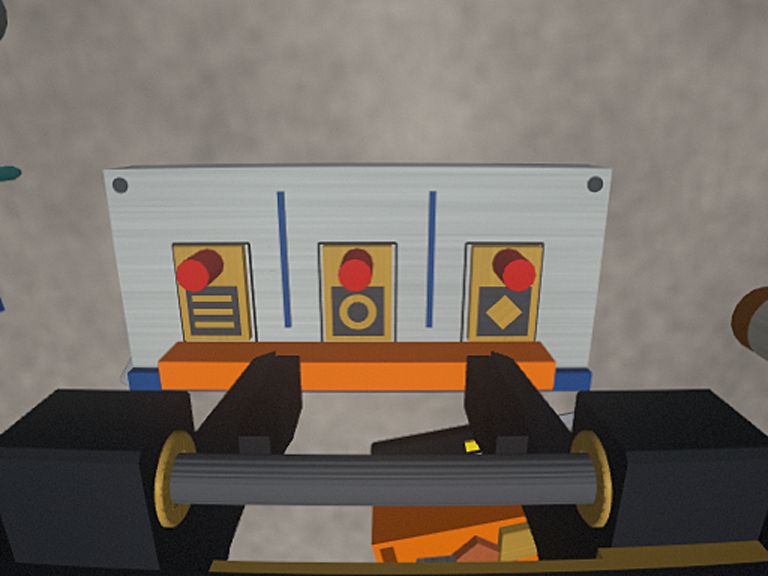

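{"name": "arm_command", "arguments": {
  "steps": [
    [[1.5,-2.17,0.3],[0,0,-0.8],1],
    [[1.5,-2.17,0.3],[0,0,-0.8],1],
    [[1.5,-2.17,0.3],[0,0,-0.8],1],
    [[1.5,-2.17,0.3],[0,0,-0.8],1],
    [[1.5,-2.17,0.3],[0,0,-0.8],1],
    [[1.5,-2.17,0.3],[0,0,-0.8],1],
    [[1.5,-2.17,0.3],[0,0,-0.8],1],
    [[1.5,-2.17,0.3],[0,0,-0.8],1],
    [[1.5,-2.17,0.3],[0,0,-0.8],1],
    [[1.5,-2.17,0.3],[0,0,-0.8],1],
    [[1.5,-2.17,0.3],[0,0,-0.8],1],
    [[1.5,-2.17,0.3],[0,0,-0.8],1],
    [[0,0,0],[0,0,0],1],
    [[0,0,0],[0,0,0],1],
    [[0,0,0],[0,0,0],1],
    [[0,0,0],[0,0,0],1]
  ]
}}

```text
clock: 79.8
eef_pos: [0.3858, -0.242, 0.1752]
orientation: [[-0.999, -0.044, 0.0], [-0.044, 0.999, 0.0], [-0.0, 0.0, -1.0]]
contact_force: [-0.5, 1.1, -0.6]
finger_gap: 0.0005
```

```bash
python3 - <<'E'
from h import *
p=snap('wrist','w38'); 
hsv=cv2.cvtColor(p["image"],cv2.COLOR_BGR2HSV); m=cv2.inRange(hsv,(50,100,50),(75,255,255)); n,l,st,c=cv2.connectedComponentsWithStats(m)
for i in range(1,n):
    if st[i,4]>150:
        v,u=np.nonzero(l==i); X,_=cloud(p,l==i); print(st[i],"green",cv2.minEnclosingCircle((onz(p,np.c_[u,v],.022)[:,:2]*1000).astype(np.float32)),np.median(X[:,2]))
print(np.round(manip.state()["q"],1)); plan([(.385,-.242,.06,182.5,5)])
E
```

```text
[240 158  29  30 673] green ((382.3977355957031, -242.61949157714844), 13.996025085449219) 0.022030173003697653
[ 63.5  46.8 -64.2 120.4  56.8  51.6  57.8]
now [ 0.3856 -0.2422  0.1752] yaw -177.52 t 79.85 gap 0.0002 F [ 0.6 -0.8 -0.3]
to (0.385, -0.242, 0.06, 182.5, 5) rows 5 shift [0.013 0.005 2.303] turn [ 0.  0. -0.]
```

View pics/w38.png

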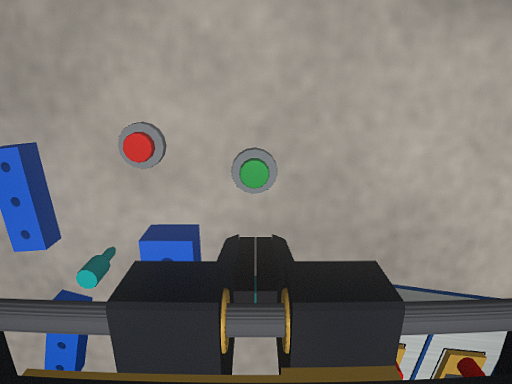

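{"name": "arm_command", "arguments": {
  "steps": [
    [[0.1,0,2.5],[0,0,0],1],
    [[0.1,0,2.5],[0,0,0],1],
    [[0,0,2.5],[0,0,0],1],
    [[0,0,2.5],[0,0,0],1],
    [[0,0,2],[0,0,0],1],
    [[0,0,1.2],[0,0,0],1],
    [[0,0,0],[0,0,0],1],
    [[0,0,0],[0,0,0],1],
    [[0,0,0],[0,0,0],1],
    [[0,0,0],[0,0,0],1]
  ]
}}

```text
clock: 80.85
eef_pos: [0.3832, -0.2436, 0.0437]
orientation: [[-0.999, -0.041, 0.001], [-0.041, 0.999, -0.001], [-0.001, -0.001, -1.0]]
contact_force: [-0.4, -0.1, 0.1]
finger_gap: 0.0003
```

```bash
python3 - <<'E'
from h import *
p=snap('wrist','w39'); 
print(np.round(manip.state()["q"],1)); plan([(.3835,-.2424,.024,182.5,1)])
E
```

```text
[ 57.1  59.  -52.6 125.1  79.9  43.8  39.3]
now [ 0.3831 -0.2437  0.0436] yaw -177.66 t 80.9 gap 0.0004 F [-0.  -0.8 -0.4]
to (0.3835, -0.2424, 0.024, 182.5, 1) rows 1 shift [-0.049  0.13   1.965] turn [-0.06  0.02 -0.16]
```

View pics/w39.png

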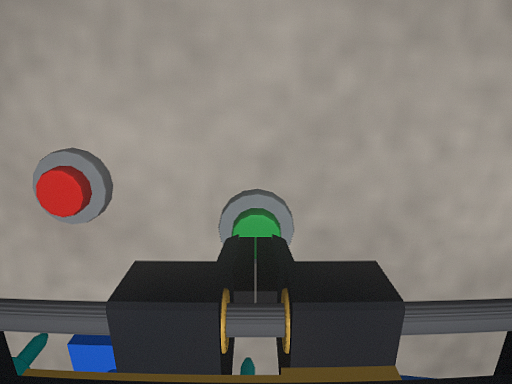

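{"name": "arm_command", "arguments": {
  "steps": [
    [[0,0.1,0.8],[0,0,-0.1],1],
    [[0,0,0.8],[0,0,0],1],
    [[0,0,0.4],[0,0,0],1],
    [[0,0,0.3],[0,0,0],1],
    [[0,0,0],[0,0,0],1],
    [[0,0,0],[0,0,0],1]
  ]
}}

```text
clock: 81.5
eef_pos: [0.3822, -0.2424, 0.02]
orientation: [[-0.999, -0.043, -0.001], [-0.043, 0.999, -0.0], [0.001, -0.0, -1.0]]
contact_force: [-2.0, -1.1, 2.3]
finger_gap: 0.0007
```

{"name": "arm_command", "arguments": {
  "steps": [
    [[0,0,0.2],[0,0,0],1],
    [[0,0,0.2],[0,0,0],1],
    [[0,0,0],[0,0,0],1],
    [[0,0,0],[0,0,0],1]
  ]
}}

```text
clock: 81.9
eef_pos: [0.3823, -0.2424, 0.0164]
orientation: [[-0.999, -0.043, -0.001], [-0.043, 0.999, -0.001], [0.001, -0.001, -1.0]]
contact_force: [-2.2, -0.4, 9.3]
finger_gap: 0.0005
```

Force rising past 5 N at z≈0.016 (6 mm travel). A slightly firmer press, hold, then retreat.

{"name": "arm_command", "arguments": {
  "steps": [
    [[0,0,0.1],[0,0,0],1],
    [[0,0,0.05],[0,0,0],1],
    [[0,0,0],[0,0,0],1],
    [[0,0,0],[0,0,0],1],
    [[0,0,0],[0,0,0],1]
  ]
}}

```text
clock: 82.4
eef_pos: [0.3823, -0.2424, 0.0161]
orientation: [[-0.999, -0.044, -0.0], [-0.044, 0.999, -0.002], [0.0, -0.002, -1.0]]
contact_force: [-4.3, -0.9, 23.6]
finger_gap: 0.0003
```

{"name": "arm_command", "arguments": {
  "steps": [
    [[0,0,-1],[0,0,0],1],
    [[0,0,-2],[0,0,0],1],
    [[0,0,-3],[0,0,0],1],
    [[0,0,-3],[0,0,0],1],
    [[0,0,-3],[0,0,0],1],
    [[0,0,-3],[0,0,0],1],
    [[0,0,-3],[0,0,0],1],
    [[0,0,-3],[0,0,0],1],
    [[0,0,0],[0,0,0],1],
    [[0,0,0],[0,0,0],1],
    [[0,0,0],[0,0,0],1]
  ]
}}

```text
clock: 83.5
eef_pos: [0.3821, -0.2425, 0.2235]
orientation: [[-0.999, -0.043, -0.002], [-0.043, 0.999, 0.0], [0.002, 0.0, -1.0]]
contact_force: [-0.3, 0.7, -0.2]
finger_gap: 0.0006
```

```bash
python3 - <<'E'
from h import *
snap('scene','s40',1.5); snap('top','t40',3,(140,90,400,280)); p=snap('wrist','w40')
plan([])
E
```

```text
now [ 0.3822 -0.2422  0.2235] yaw -177.53 t 83.65 gap 0.0004 F [-0.1 -0.  -0.1]
```

View pics/s40.png

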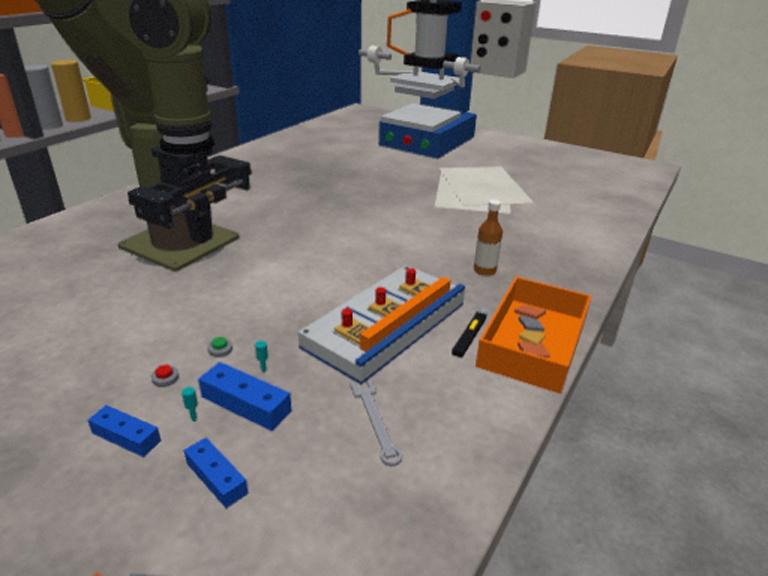

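View pics/t40.png

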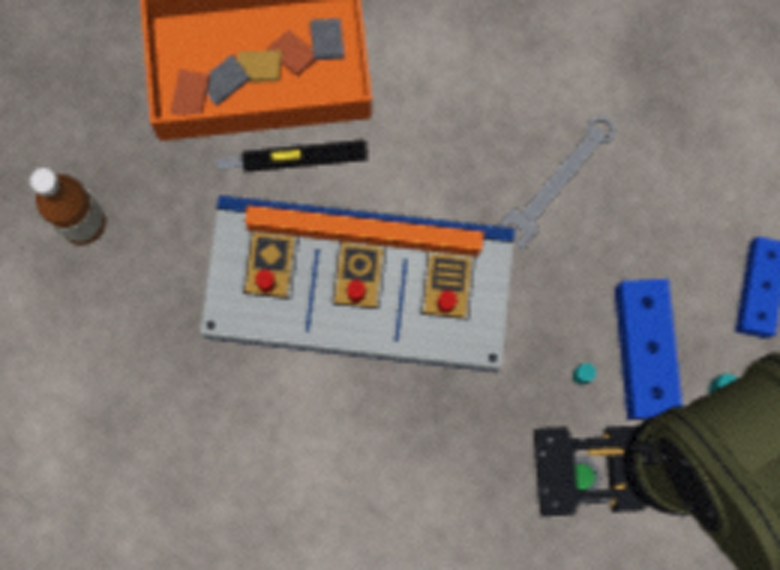

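```bash
python3 -c "
from plant import manip
print(manip.job_done())"
```

```text
the job is handed in; nothing more can be done
None
```

The job is handed in at about 84 s: the rail is down, all three dies are loaded and pinned, and the green button has been pressed.

- **Rail:** it lies along the back stop, and I pushed it in until it stopped moving. The last measurement put it within 0.2 mm of centre and 0.14° of square. The camera gave its centre as x ≈ 49 mm against the expected 51. I took that as edge bias in the measurement, because its felt position was 51.6 mm and no gap showed in the pictures. I did not confirm flushness any other way.
- **Rail grasp:** the first grasp stopped short, with the arm nearly straight at the wrist. I opened, went down slower and gripped again.
- **Dies:** all three (round motif, three bars, diamond) measured within about 0.5 mm and 0.2° of their stations. The diamond die was found shifted about 4 mm on its station, before any pin was in. I re-gripped it and put it back.
- **Pins:** each went in without side force and met 5 to 8 N when it bottomed. Their tops measured at the same height, about 1.5 mm above nominal by camera. With three dies present, no spare pins remain.
- **Buttons and bystanders:** green stopped at its 6 mm travel under 24 N, then I retreated. The red button, bottle, wrench, knife and turquoise pins were not touched.

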